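# Load the sample carrier and pack it up to the gauge

### The job

Load the white sample carrier: first fit the four coloured vial blocks, posts up, into its square bay around the fixed grey key block, in the one arrangement that lets all four lie flat on the bay floor. When all four are home, stack grey packing plates flat and squarely on the blue outlined pad of the carrier's deck, long side along the outline, and stop when the top of the stack is level with the top of the red tab on the gauge post; spare plates stay flat on the bench, clear of the carrier. Leave the flasks, jar, beaker, timer, slide box and the gauge where they stand.

Things in the scene. Friction and masses are not known exactly. Their poses are not given: they have to be found in the camera images.
- tray: white fixed carrier. Origin: underside centre of its bay, 4 x 4 cells of 32 mm (128 mm square) along tray x, y; floor 6, wall tops 24 mm above the origin, walls 8 mm thick. A fixed grey key block fills the cell at x = -16, y = -48 mm, top 24 mm. The other 15 cells take the four blocks in one way only. At y 72 to 160 mm is a solid deck 144 mm long in x, top 30 mm
- pad (a point): centre of the blue outlined pad (92 x 55 mm, long side along tray x) on top of the deck, where the plates are stacked; fixed to the tray, same axes
- block_blue: blue L-shaped vial block, 24 mm thick, of 32 mm cells, outer faces set in 1.75 mm (a row is 28.5 mm wide). Origin: underside centre of cell (0,0), which has a white post 22 x 22 mm (faces along x, y), top 74 mm above the origin. Other cells: black cap 17 mm across, 8 mm proud. 0.13 to 0.22 kg. Cells in its own (x, y): (-1,0), (0,0), (1,0), (1,1)
- block_orange: orange L-shaped (mirror of blue) vial block, 24 mm thick, of 32 mm cells, outer faces set in 1.75 mm (a row is 28.5 mm wide). Origin: underside centre of cell (0,0), which has a white post 22 x 22 mm (faces along x, y), top 74 mm above the origin. Other cells: black cap 17 mm across, 8 mm proud. 0.13 to 0.22 kg. Cells in its own (x, y): (-1,0), (0,0), (1,0), (1,-1)
- block_green: green T-shaped vial block, 24 mm thick, of 32 mm cells, outer faces set in 1.75 mm (a row is 28.5 mm wide). Origin: underside centre of cell (0,0), which has a white post 22 x 22 mm (faces along x, y), top 74 mm above the origin. Other cells: black cap 17 mm across, 8 mm proud. 0.13 to 0.22 kg. Cells in its own (x, y): (-1,0), (0,0), (1,0), (0,1)
- block_yellow: yellow small corner-shaped vial block, 24 mm thick, of 32 mm cells, outer faces set in 1.75 mm (a row is 28.5 mm wide). Origin: underside centre of cell (0,0), which has a white post 22 x 22 mm (faces along x, y), top 74 mm above the origin. Other cells: black cap 17 mm across, 8 mm proud. 0.13 to 0.22 kg. Cells in its own (x, y): (0,0), (1,0), (0,1)
- plate0: grey flat packing plate, 84 x 46 x 14 mm (x, y, z), two dark lines on its top, all plates alike, origin centre of underside, 0.07 kg; may be absent
- plate1: grey flat packing plate, 84 x 46 x 14 mm (x, y, z), two dark lines on its top, all plates alike, origin centre of underside, 0.07 kg; may be absent
- plate2: grey flat packing plate, 84 x 46 x 14 mm (x, y, z), two dark lines on its top, all plates alike, origin centre of underside, 0.07 kg; may be absent
- plate3: grey flat packing plate, 84 x 46 x 14 mm (x, y, z), two dark lines on its top, all plates alike, origin centre of underside, 0.07 kg; may be absent
- plate4: grey flat packing plate, 84 x 46 x 14 mm (x, y, z), two dark lines on its top, all plates alike, origin centre of underside, 0.07 kg; may be absent
- mark2 (a point): centre of the top face of the red tab (12 x 30 mm) of gauge2, 28 mm above the deck; axes as the gauge; absent with its gauge
- gauge2: dark steel height gauge, 1.2 kg, standing on the deck at the tray +x end of the pad: foot 24 x 60 x 10 mm (x, y, z), post 10 x 14 mm, 68 mm tall, red tab whose top is 28 mm above the deck. Foot and tab begin 16 mm or more beyond the end of a plate centred on the pad. Only one of the three gauges is present; leave it standing. Origin: underside centre of the foot
- mark3 (a point): centre of the top face of the red tab (12 x 30 mm) of gauge3, 42 mm above the deck; axes as the gauge; absent with its gauge
- gauge3: dark steel height gauge, 1.2 kg, standing on the deck at the tray +x end of the pad: foot 24 x 60 x 10 mm (x, y, z), post 10 x 14 mm, 68 mm tall, red tab whose top is 42 mm above the deck. Foot and tab begin 16 mm or more beyond the end of a plate centred on the pad. Only one of the three gauges is present; leave it standing. Origin: underside centre of the foot
- mark4 (a point): centre of the top face of the red tab (12 x 30 mm) of gauge4, 56 mm above the deck; axes as the gauge; absent with its gauge
- gauge4: dark steel height gauge, 1.2 kg, standing on the deck at the tray +x end of the pad: foot 24 x 60 x 10 mm (x, y, z), post 10 x 14 mm, 68 mm tall, red tab whose top is 56 mm above the deck. Foot and tab begin 16 mm or more beyond the end of a plate centred on the pad. Only one of the three gauges is present; leave it standing. Origin: underside centre of the foot
- flask_a: clear conical glass flask, 68 mm base, 98 mm tall, origin centre of underside; not part of the job, leave it standing where it is
- flask_b: green conical glass flask, 68 mm base, 98 mm tall, origin centre of underside; not part of the job, leave it standing where it is
- jar: amber jar with black cap, 56 mm across, 75 mm tall, origin centre of underside; not part of the job, leave it standing where it is
- timer: white bench timer lying flat, 50 x 65 x 16 mm, origin centre of underside; not part of the job, leave it standing where it is
- slide_box: blue slide box, 30 x 80 x 22 mm, origin centre of underside; not part of the job, leave it standing where it is
- beaker: glass beaker, 66 mm across, 75 mm tall, origin centre of underside; not part of the job, leave it standing where it is

How it is judged:
By the outcome, as a careful person would: the job done as asked, in the order asked, and still so for the second after the job is handed in, with the robot touching nothing.
Of plate0, plate1, plate2, plate3, plate4 only 4 to 5 are there at a start; the rules pass over those that are not, and their reading is None.
Of gauge2, gauge3, gauge4 only 1 to 1 are there at a start; the rules pass over those that are not, and their reading is None.
At some moment in a run one of block_blue, block_orange, block_green, block_yellow, plate0, plate1, plate2, plate3, plate4 may be knocked a few centimetres aside while the robot is not near it.
Once in a run the grip may slacken for a moment while it holds something.
It also fails if it takes over 210 s, if anything falls off the work surface, if the arm or the gripper's body presses on something with over 40 N, if the wrist force passes 120 N, or if a joint passes its speed limit or range.

### The arm

A 7-joint arm with a two-finger parallel gripper is mounted at the origin on the work surface. World frame = base frame: x ahead of the robot, y to its left, z up, the work surface at z = 0. Lengths are in m, angles in rad, forces in N, time in s.
With the tool pointing down it reaches from about 0.35 to 0.9 m from the base axis. Payload 8.1 kg.
Tool frame: the origin (TCP) lies at the very end of the fingers, on their centre line; the grasp point (between the pads) lies 19 mm behind it (grip_point_offset is the distance from the TCP to the grasp point, in m); z points along the fingers, x is the direction in which the jaws open and shut, and the axes are right-handed (so a half turn about z gives the same grasp; the last joint's range is limited). The gripper opens to 92 mm and grips with 3 to 60 N. Pads are 19 mm wide; open, the fingers measure 130 mm over their backs; the gripper's body (75 mm by 190 mm) begins 47 mm behind the grasp point.
Start: joints at [-1.218, 0.434, 0.025, 1.573, -0.012, 1.134, -0.075], TCP at [0.275, 0.561, 0.227] pointing down, gripper open.
Joint ranges: [-2.62, 2.62], [-0.44, 2.09], [-1.27, 1.32], [0.08, 2.57], [-1.32, 4.46], [0.12, 2], [-2.74, 2.74]. Speed limits (rad/s): [2.22, 2.22, 3.01, 3.01, 3.14, 3.14, 3.14].

### API

Orientations are given as a rotation vector (axis times angle).
In Python, from cell import observe, get_image, camera_model, sign_off, grip_point_offset gives the robot as it stands.
- The arm moves only by the tool play_rows, never from a script. Its argument "rows" is a list of rows, each a list of 7 numbers: the shift along the tool's x, y, z as a fraction of full scale, then the turn, a rotation vector about the tool's x, y, z as a fraction of full scale, then the closure, from -1 (fully open) to 1 (shut). A call has 1 to 5 rows; each row shifts and turns the pose as measured when the row begins, along the tool's axes as they then stand; what a row does not reach is not made up. Full scale, the value 1, is 0.15 m for a shift and 0.5 rad for a turn. A row lasts 1/10 s, in which the tool goes at most 50 mm and 8.59 degrees, less where a joint would pass 70% of its speed; a pose out of reach is approached as far as the arm can. A call with a number of a shift or a turn outside -1 to 1 is refused whole. A call with a gripper value outside its range is refused whole. The fingers move at their own pace and stop on an object; "force" is the grip in N (left out, the last holds). Time passes only in rows, so rows that do not move let the fingers close. It gives the time, the measured TCP pose, the force and the opening at its end, in the units of the state.
- observe(): the state, without advancing time (a new reading comes with each control period).
- get_image(name): name is "side" or "top"; returns the picture (400x640x3 uint8, blue, green, red); there is no depth.
- camera_model(name): a dict with "K" (3x3 intrinsics, pixels), "dist" ([k1, k2, p1, p2, k3] as OpenCV has them; the pictures are not rectified), "R" (3x3) and "t" (3): a world point X has camera coordinates R X + t. Camera axes: x right, y down, z forward; pixel columns grow to the right and rows downward; lengths in m; the calibration is good to about 2 mm. A picture is of the moment at which its call begins. camera_model takes no time and is no camera call.
- sign_off(): hands the job in, once; it reports no verdict.
The state is a dict: "clock": time; "joints": joint angles; "dq": joint speeds; "joint_efforts": joint torques, N m; "position": TCP position; "ee_rot": TCP orientation; "force": force on the tool from outside, world axes, zero at the start; "ft_torque": the same for the moment, N m; "width": opening from 0.0 (shut) to 1.0 (fully open).
Only numpy, scipy, OpenCV 4.12 (cv2) and the standard library are available. Lean on these libraries where they do the work, as an engineer would, in place of code of your own. Each camera call takes 0.05 s, during which the arm holds its last target.

## Working session

There is one attempt and no reset: what is moved stays moved. The work goes in short steps, Python scripts to look and compute and a tool call to move; the robot and the scene stay as the last step left them, time stands still between calls to the robot, and variables do not carry over. Pictures are saved under pics/ and viewed, and the job is handed in when it is done.

Besides the shell and the picture viewer there is one more tool, called after "Request:" as name(argument=value, ...), one argument or row to a line, values as JSON. play_rows: Moves the arm, as the interface text tells. Its arguments: {"type":"object","properties":{"rows":{"type":"array","items":{"type":"array","items":{"type":"number"}}},"force":{"type":"number"}},"required":["rows"]}

```bash
mkdir -p pics; ls; python3 - <<'E'
from cell import *
import cv2,numpy as np
print(observe())
for n in("top","side"):
    im=get_image(n); cv2.imwrite(f"pics/{n}0.png",im)
    c=camera_model(n); print(n,c)
    R=np.array(c["R"]);print(-R.T@np.array(c["t"]))
print(grip_point_offset)
E
```

```text
pics
{'clock': 0.0, 'joints': array([-1.21759912,  0.43524627,  0.02496316,  1.57407919, -0.01160258,
        1.13399684, -0.07509999]), 'dq': array([-4.88459634e-04, -9.35562926e-04, -4.30090187e-04, -5.37084445e-05,
       -9.55908823e-04, -8.29289160e-04, -2.16186348e-04]), 'joint_efforts': array([-6.25021221e-04, -6.67867827e+01,  9.84555557e-01, -3.14443946e+01,
       -6.05618348e-02,  4.30608855e-02,  1.49173675e-04]), 'position': array([0.27493458, 0.56071933, 0.22593732]), 'ee_rot': array([ 2.66513758e+00,  1.66152351e+00, -1.98913699e-03]), 'force': array([ 0.43682235,  0.06729978, -0.57477128]), 'ft_torque': array([-0.00263592,  0.0263514 , -0.00560268]), 'width': 1.0000457542754635}
top {'K': array([[434.46086796,   0.        , 314.49338058],
       [  0.        , 434.46086796, 203.81077748],
       [  0.        ,   0.        ,   1.        ]]), 'dist': array([-0.03400779,  0.        ,  0.        ,  0.        ,  0.        ]), 'R': array([[-8.09463427e-04, -9.99986484e-01,  5.13585541e-03],
       [-9.93717411e-01,  2.29585997e-04, -1.11918067e-01],
       [ 1.11915375e-01, -5.19418252e-03, -9.93704166e-01]]), 't': array([-0.015274  ,  0.55894455,  1.0782479 ])}
[ 0.43474805 -0.0098015   1.13409386]
side {'K': array([[452.70651934,   0.        , 318.95155373],
       [  0.        , 452.70651934, 197.64316885],
       [  0.        ,   0.        ,   1.        ]]), 'dist': array([-0.12971146,  0.        ,  0.        ,  0.        ,  0.        ]), 'R': array([[ 0.69609565, -0.71777515, -0.01580136],
       [-0.54546368, -0.51442185, -0.66169444],
       [ 0.46681926,  0.46922169, -0.74960708]]), 't': array([-0.37313033,  0.35218653,  1.15953869])}
[-0.08945564 -0.63073194  1.09634232]
0.0188
```

View pics/top0.png

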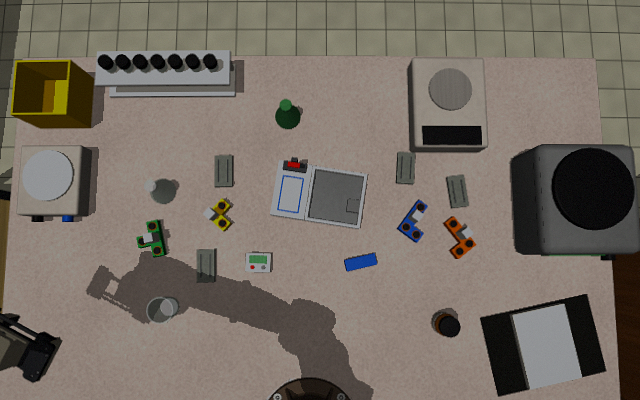

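View pics/side0.png

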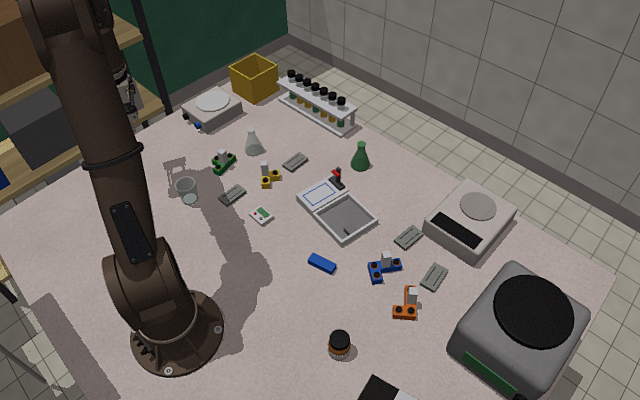

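```bash
python3 - <<'E'
import cv2
t=cv2.imread("pics/top0.png"); s=cv2.imread("pics/side0.png")
cv2.imwrite("pics/ct.png",cv2.resize(t[150:240,260:380],None,fx=6,fy=6,interpolation=cv2.INTER_CUBIC))
cv2.imwrite("pics/cs.png",cv2.resize(s[155:250,285:390],None,fx=6,fy=6,interpolation=cv2.INTER_CUBIC))
E
python3 - <<'E'
import itertools
S={'blue':[(-1,0),(0,0),(1,0),(1,1)],'orange':[(-1,0),(0,0),(1,0),(1,-1)],'green':[(-1,0),(0,0),(1,0),(0,1)],'yellow':[(0,0),(1,0),(0,1)]}
rot=lambda c,k: c if k==0 else rot([(-y,x) for x,y in c],k-1)
def rec(names,occ,acc):
    if not names: print(acc);return
    n=names[0]
    for k in range(4):
        for i in range(4):
            for j in range(4):
                c=[(x+i,y+j) for x,y in rot(S[n],k)]
                if all(0<=a<4 and 0<=b<4 and (a,b) not in occ for a,b in c): rec(names[1:],occ|set(c),acc+[(n,k*90,(-48+32*i,-48+32*j),c)])
rec(list(S),{(1,0)},[])
E
```

```text
[('blue', 180, (-16, -16), [(2, 1), (1, 1), (0, 1), (0, 0)]), ('orange', 270, (48, -16), [(3, 2), (3, 1), (3, 0), (2, 0)]), ('green', 180, (16, 48), [(3, 3), (2, 3), (1, 3), (2, 2)]), ('yellow', 0, (-48, 16), [(0, 2), (1, 2), (0, 3)])]
```

View pics/ct.png

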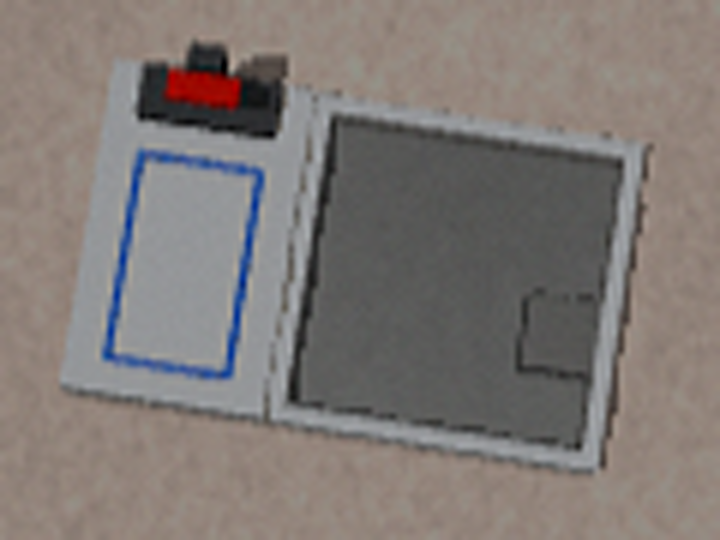

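View pics/cs.png

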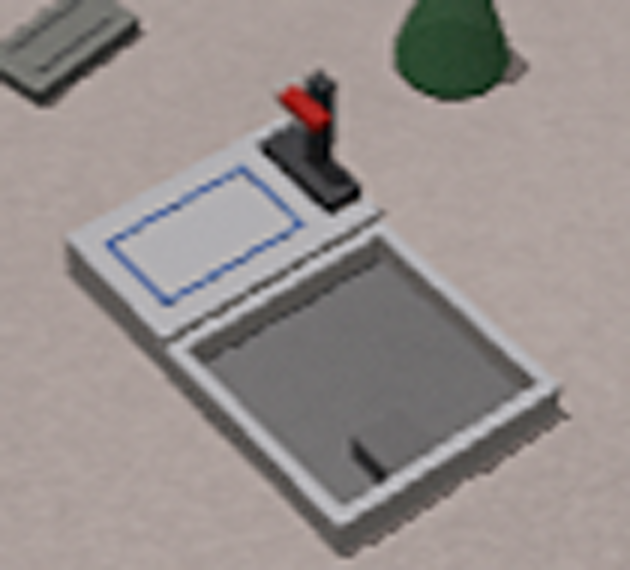

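```bash
cat > h.py <<'E'
from cell import *
import cv2,numpy as np,time
from scipy.spatial.transform import Rotation as Rt
_c={n:camera_model(n) for n in("top","side")}
def rays(n,px):
    c=_c[n];px=np.asarray(px,float).reshape(-1,1,2)
    u=cv2.undistortPoints(px,c["K"],c["dist"]).reshape(-1,2)
    d=np.c_[u,np.ones(len(u))]@c["R"]
    return -c["R"].T@c["t"],d
def cast(n,px,z):
    o,d=rays(n,px); return o+d*((z-o[2])/d[:,2])[:,None]
def proj(n,X):
    c=_c[n];return cv2.projectPoints(np.asarray(X,float).reshape(-1,1,3),cv2.Rodrigues(c["R"])[0],c["t"],c["K"],c["dist"])[0].reshape(-1,2)
def tri(pt,ps):
    o1,d1=rays("top",[pt]);o2,d2=rays("side",[ps]);d1=d1[0];d2=d2[0]
    A=np.c_[d1,-d2];s=np.linalg.lstsq(A,o2-o1,rcond=None)[0]
    p,q=o1+s[0]*d1,o2+s[1]*d2
    return (p+q)/2,np.linalg.norm(p-q)
def hsv(im):return cv2.cvtColor(im,cv2.COLOR_BGR2HSV)
E
python3 - <<'E'
from h import *
t=cv2.imread("pics/top0.png"); s=cv2.imread("pics/side0.png")
for n,im in(("top",t),("side",s)):
    H=hsv(im); 
    m=((H[...,0]<6)|(H[...,0]>174))&(H[...,1]>190)&(H[...,2]>120)
    k,l,st,ce=cv2.connectedComponentsWithStats(m.astype(np.uint8))
    for i in range(1,k):
        if st[i,4]>8:print(n,"red",st[i],ce[i])
    m=(H[...,0]>100)&(H[...,0]<125)&(H[...,1]>90)
    k,l,st,ce=cv2.connectedComponentsWithStats(m.astype(np.uint8),connectivity=8)
    for i in range(1,k):
        if st[i,4]>60:print(n,"blue",st[i],ce[i])
E
```

```text
top red [288 162  12   6  53] [293.50943396 164.13207547]
top red [251 266   3   3   9] [252. 267.]
top blue [277 175  27  38 155] [290.23870968 193.6       ]
top blue [397 200  31  42 293] [411.32081911 223.12969283]
top blue [ 62 215  12   7  75] [ 67.02666667 218.09333333]
top blue [344 253  33  18 374] [360.23529412 261.7486631 ]
side red [332 170   8   6  24] [335.41666667 172.5       ]
side blue [  0 168  10  22 121] [  3.04958678 180.11570248]
side blue [308 253  28  21 322] [321.52173913 263.08695652]
side blue [368 258  34  27 315] [382.4        270.06349206]
```

```bash
python3 - <<'E'
from h import *
t=cv2.imread("pics/top0.png"); s=cv2.imread("pics/side0.png")
print("tab",tri((293.5,164.1),(335.4,172.0)))
F=8
def up(im,x0,y0,x1,y1): return cv2.resize(im[y0:y1,x0:x1],None,fx=F,fy=F,interpolation=cv2.INTER_CUBIC)
def topx(p,x0,y0): return (np.asarray(p,float)+.5)/F-.5+[x0,y0]
# pad outline
u=up(t,265,150,310,230).astype(int)
m=((u[...,0]-u[...,2])>50).astype(np.uint8)
ys,xs=np.nonzero(m)
P=cast("top",topx(np.c_[xs,ys],265,150),.030)[:,:2]
r=cv2.minAreaRect((P*1000).astype(np.float32));print("pad",r); print(cv2.boxPoints(r))
# tray white
u=up(t,260,150,380,240); H=hsv(u).astype(int)
sat=(u.max(2).astype(int)-u.min(2)); print(u[8*43,8*13],u[8*10,8*8])
m=((sat<16)&(u.min(2)>110)).astype(np.uint8)
m=cv2.morphologyEx(m,cv2.MORPH_OPEN,np.ones((7,7)))
cs,_=cv2.findContours(m,cv2.RETR_EXTERNAL,cv2.CHAIN_APPROX_NONE);c=max(cs,key=cv2.contourArea)
cv2.imwrite("pics/mw.png",m*255)
print(cv2.contourArea(c)/64)
E
```

```text
tab (array([0.64979393, 0.03624462, 0.08953082]), np.float64(0.0008046334105467673))
pad ((585.3768920898438, 46.791500091552734), (56.91446304321289, 93.96453094482422), 81.09430694580078)
[[534.5556    25.950594]
 [627.3874    11.404078]
 [636.1982    67.63241 ]
 [543.3664    82.178925]]
[130 136 146] [122 133 146]
4774.2734375
```

View pics/mw.png

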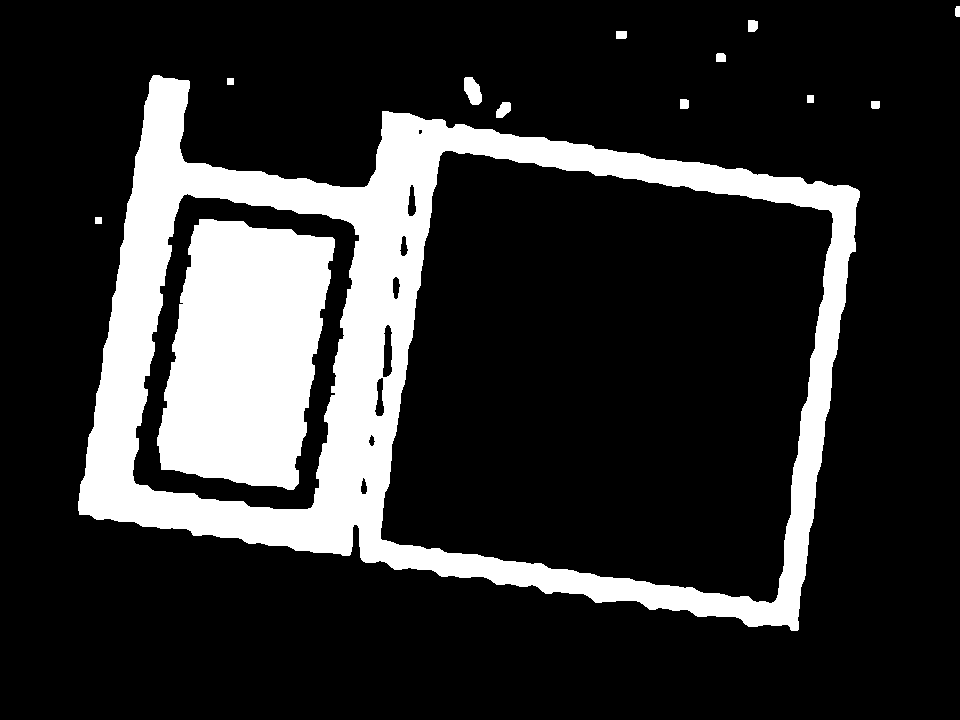

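```bash
python3 - <<'E'
from h import *
m=cv2.imread("pics/mw.png",0)>0
ys,xs=np.nonzero(m)
px=(np.c_[xs,ys]+.5)/8-.5+[260,150]
W=cast("top",px,.024)[:,:2]*1000
th=np.deg2rad(-8.9); o=np.array([585.4,46.8])
for it in range(4):
    ax=np.array([np.cos(th),np.sin(th)]);ay=np.array([-ax[1],ax[0]])
    if it==0:o=o-ay*116+ax*10
    q=np.c_[(W-o)@ax,(W-o)@ay]
    def line(sel,a,b):
        P=q[sel];bins=np.round(P[:,a]/4);B=[(k*4,P[bins==k][:,b].mean(),np.ptp(P[bins==k][:,b])) for k in np.unique(bins)]
        B=np.array(B);f=np.polyfit(B[:,0],B[:,1],1);return f,np.median(B[:,2])
    R=line((abs(q[:,1]+68)<12)&(abs(q[:,0])<50),0,1)
    T=line((abs(q[:,0]-68)<12)&(abs(q[:,1])<50),1,0)
    Bm=line((abs(q[:,0]+68)<12)&(abs(q[:,1])<50),1,0)
    print("R",R,"T",T,"B",Bm)
    dth=(R[0][0]-T[0][0]-Bm[0][0])/3
    o=o+ay*(R[0][1]+68)+ax*((T[0][1]+Bm[0][1])/2)
    th+=dth; print(o,np.rad2deg(th))
ax=np.array([np.cos(th),np.sin(th)]);ay=np.array([-ax[1],ax[0]])
p=np.array([585.4,46.8])-o;print("pad in tray",p@ax,p@ay)
E
```

```text
R (array([-2.60269146e-03, -6.80620218e+01]), np.float64(7.93590429702833)) T (array([3.00262805e-03, 7.04846362e+01]), np.float64(8.900258244744109)) B (array([ 1.70907296e-03, -6.62175386e+01]), np.float64(8.025261206508773))
[579.43145901 -69.74180549] -9.039694606283398
R (array([-3.65386491e-04, -6.79889574e+01]), np.float64(7.838462170758106)) T (array([4.77991117e-03, 6.84288006e+01]), np.float64(8.913506510603987)) B (array([-6.94768891e-04, -6.83514815e+01]), np.float64(7.935451482269663))
[579.4713734  -69.73697414] -9.124693444599657
R (array([ 1.10050507e-03, -6.80004736e+01]), np.float64(7.818426072513319)) T (array([3.46854649e-03, 6.83926688e+01]), np.float64(8.918133962664633)) B (array([-2.20553039e-03, -6.83900923e+01]), np.float64(7.905418320984666))
[579.47257025 -69.737646  ] -9.127797176622192
R (array([ 1.14805008e-03, -6.79998568e+01]), np.float64(7.818552749868843)) T (array([3.40792573e-03, 6.83915449e+01]), np.float64(8.91832560370041)) B (array([-2.25674337e-03, -6.83913555e+01]), np.float64(7.905456330095163))
[579.47268645 -69.7375196 ] -9.127856998793684
pad in tray -12.63503890754049 116.00207891586146
```

```bash
cat > det.py <<'E'
from h import *
CELLS={'blue':[(-1,0),(0,0),(1,0),(1,1)],'orange':[(-1,0),(0,0),(1,0),(1,-1)],'green':[(-1,0),(0,0),(1,0),(0,1)],'yellow':[(0,0),(1,0),(0,1)]}
HUE={'blue':(105,120,120),'orange':(4,14,150),'green':(50,80,120),'yellow':(19,30,140)}
def find(im,col,zb=0.0,F=8,dbg=None,roi=None):
    """zb: height of block underside."""
    H=hsv(im);lo,hi,smin=HUE[col]
    m=((H[...,0]>=lo)&(H[...,0]<=hi)&(H[...,1]>smin)&(H[...,2]>45)).astype(np.uint8)
    if roi is not None:
        mm=np.zeros_like(m);mm[roi[1]:roi[3],roi[0]:roi[2]]=1;m&=mm
    m2=cv2.morphologyEx(m,cv2.MORPH_CLOSE,np.ones((5,5)))
    k,l,st,ce=cv2.connectedComponentsWithStats(m2)
    out=[]
    for i in range(1,k):
        if 60<st[i,4]<900: out.append((st[i],ce[i]))
    return out
if __name__=="__main__":
    t=cv2.imread("pics/top0.png")
    for c in CELLS: print(c,find(t,c))
    u=[]
    for (x,y) in((411,222),(459,237),(151,238),(220,213)):
        u.append(cv2.resize(t[y-25:y+25,x-28:x+28],None,fx=7,fy=7,interpolation=cv2.INTER_CUBIC))
    cv2.imwrite("pics/blk.png",np.vstack([np.hstack(u[:2]),np.hstack(u[2:])]))
E
python3 det.py
```

```text
blue [(array([287, 178,  17,  35,  63], dtype=int32), array([298.44444444, 197.58730159])), (array([398, 200,  25,  42, 279], dtype=int32), array([410.47311828, 224.59498208])), (array([ 62, 215,  10,   7,  64], dtype=int32), array([ 66.3125, 218.1875])), (array([344, 253,  33,  18, 367], dtype=int32), array([360.2506812 , 261.75749319]))]
orange [(array([443, 217,  33,  42, 457], dtype=int32), array([458.04814004, 238.44857768]))]
green [(array([276, 100,  16,  27, 207], dtype=int32), array([283.02415459, 111.19323671])), (array([137, 220,  27,  37, 248], dtype=int32), array([152.93548387, 239.69354839])), (array([250, 256,  17,   7, 109], dtype=int32), array([257.52293578, 259.17431193]))]
yellow [(array([212, 198,  19,  33, 277], dtype=int32), array([221.35379061, 214.3032491 ])), (array([  0, 200,  10, 113, 627], dtype=int32), array([  2.73046252, 242.90111643]))]
```

View pics/blk.png

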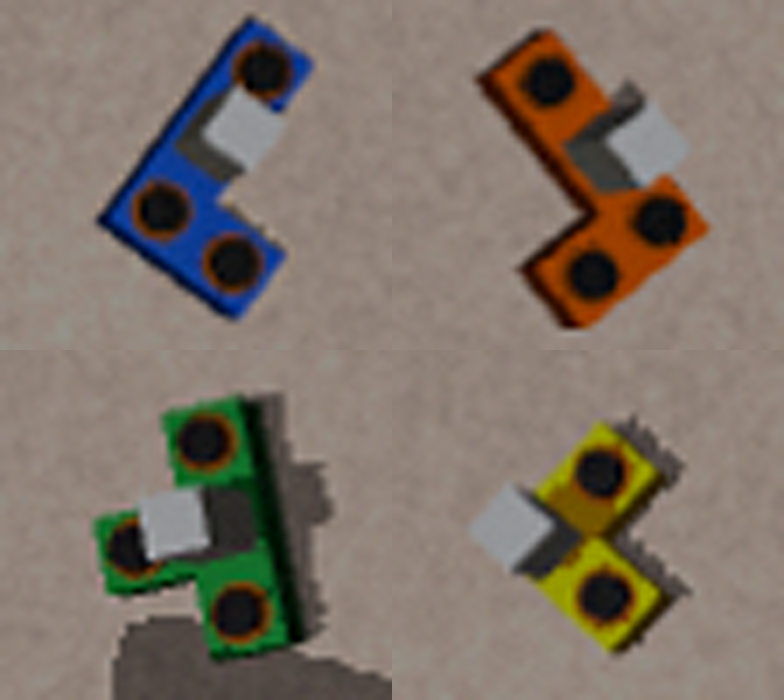

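```bash
cat > det.py <<'E'
from h import *
import itertools
CELLS={'blue':[(-1,0),(0,0),(1,0),(1,1)],'orange':[(-1,0),(0,0),(1,0),(1,-1)],'green':[(-1,0),(0,0),(1,0),(0,1)],'yellow':[(0,0),(1,0),(0,1)]}
HUE={'blue':(105,120,120),'orange':(4,14,150),'green':(50,80,120),'yellow':(19,30,140)}
def comp(im,col,near=None):
    H=hsv(im);lo,hi,smin=HUE[col]
    m=((H[...,0]>=lo)&(H[...,0]<=hi)&(H[...,1]>smin)&(H[...,2]>45)).astype(np.uint8)
    m=cv2.morphologyEx(m,cv2.MORPH_CLOSE,np.ones((5,5)))
    k,l,st,ce=cv2.connectedComponentsWithStats(m)
    c=[(st[i],ce[i]) for i in range(1,k) if 100<st[i,4]<900]
    return min(c,key=lambda s:np.linalg.norm(s[1]-near))
def feats(im,x0,y0,x1,y1,F=8,dark=60):
    u=cv2.resize(im[y0:y1,x0:x1],None,fx=F,fy=F,interpolation=cv2.INTER_CUBIC)
    mx=u.max(2).astype(int);mn=u.min(2).astype(int)
    d=cv2.morphologyEx((mx<dark).astype(np.uint8),cv2.MORPH_OPEN,cv2.getStructuringElement(cv2.MORPH_ELLIPSE,(25,25)))
    w=cv2.morphologyEx(((mn>138)&(mx-mn<18)).astype(np.uint8),cv2.MORPH_OPEN,np.ones((17,17)))
    r=[]
    for m in(d,w):
        k,l,st,ce=cv2.connectedComponentsWithStats(m)
        r.append([((ce[i]+.5)/F-.5+[x0,y0],st[i,4]/F/F,l==i) for i in range(1,k)])
    return r
def locate(im,col,near,zb=0.,verbose=True,dark=60):
    st,ce=comp(im,col,np.array(near));x,y,w,h,_=st
    b=(x-8,y-8,x+w+8,y+h+8)
    D,Wt=feats(im,*b,dark=dark)
    caps=[d for d in D if 17<d[1]<60]
    posts=[p for p in Wt if 40<p[1]<150]
    if verbose: print(col,"caps",[(d[0].round(1),round(d[1])) for d in D],"posts",[(p[0].round(1),round(p[1])) for p in Wt])
    C=[cast("top",[c[0]],zb+.032)[0,:2] for c in caps]
    others=[np.array(c)*.032 for c in CELLS[col] if c!=(0,0)]
    best=None
    for p in (posts or [None]):
        src0=[np.zeros(2)] if p is not None else []
        dst0=[cast("top",[p[0]],zb+.074)[0,:2]] if p is not None else []
        for n in range(min(len(C),len(others)),0,-1):
            for ci in itertools.combinations(range(len(C)),n):
                for pe in itertools.permutations(range(len(others)),n):
                    S=np.array(src0+[others[j] for j in pe]);Q=np.array(dst0+[C[i] for i in ci])
                    if len(S)<2: continue
                    a,bq=S-S.mean(0),Q-Q.mean(0)
                    th=np.arctan2((a[:,0]*bq[:,1]-a[:,1]*bq[:,0]).sum(),(a*bq).sum())
                    R=np.array([[np.cos(th),-np.sin(th)],[np.sin(th),np.cos(th)]])
                    t=Q.mean(0)-R@S.mean(0)
                    e=np.linalg.norm(Q-(S@R.T+t),axis=1).max()
                    key=(e>.005,-n,e)
                    if best is None or key<best[0]: best=(key,t,th,n)
    if best is None: return None
    key,t,th,n=best
    if verbose: print(col,"xy mm",(t*1000).round(1),"yaw deg",np.rad2deg(th).round(1),"ncap",n,"err mm",round(key[2]*1000,1))
    return t,th
def plates(im,verbose=True):
    H=hsv(im).astype(int);b=im.astype(int)
    m=((b[...,1]>=b[...,2])&(b[...,1]>60)&(b[...,1]<150)&(b[...,1]-b[...,2]<40)&(H[...,1]<70)).astype(np.uint8)
    m=cv2.morphologyEx(m,cv2.MORPH_CLOSE,np.ones((3,3)));m=cv2.morphologyEx(m,cv2.MORPH_OPEN,np.ones((3,3)))
    k,l,st,ce=cv2.connectedComponentsWithStats(m)
    out=[]
    for i in range(1,k):
        if 300<st[i,4]<1200:
            ys,xs=np.nonzero(l==i);P=cast("top",np.c_[xs,ys],.014)[:,:2]*1000
            r=cv2.minAreaRect(P.astype(np.float32));bx=cv2.boxPoints(r)
            e=[bx[1]-bx[0],bx[2]-bx[1]];e=max(e,key=np.linalg.norm)
            print("plate px",ce[i].round(1),"xy",np.round(r[0],1),"size",np.round(r[1],0),"yaw",np.rad2deg(np.arctan2(e[1],e[0])).round(1))
if __name__=="__main__":
    t=cv2.imread("pics/top0.png")
    for c,n in(("blue",(411,222)),("orange",(459,237)),("green",(151,238)),("yellow",(220,213))): locate(t,c,n)
    plates(t)
E
python3 det.py
```

```text
blue caps [(array([420.5, 206.5]), 40), (array([405.9, 226.5]), 35), (array([416.1, 234.1]), 39)] posts [(array([417.6, 215.1]), 62)]
blue xy mm [ 526.2 -267.8] yaw deg 142.7 ncap 3 err mm 0.8
orange caps [(array([453. , 223.3]), 36), (array([468.8, 243.1]), 38), (array([459.2, 250.9]), 37)] posts [(array([467.7, 232.2]), 64)]
orange xy mm [ 483.6 -389.2] yaw deg -142.9 ncap 3 err mm 1.8
green caps [(array([159.3, 236.2]), 174), (array([151.4, 225.5]), 38), (array([140.6, 241.1]), 27), (array([156.4, 250. ]), 38)] posts [(array([147., 237.]), 63)]
green xy mm [472.2 393.1] yaw deg 14.0 ncap 3 err mm 1.7
yellow caps [(array([221.3, 205.2]), 34), (array([214.3, 216.3]), 26), (array([222. , 222.8]), 34)] posts [(array([208. , 212.8]), 66)]
yellow xy mm [531.7 244.3] yaw deg -131.9 ncap 2 err mm 1.4
plate px [623.6 156.3] xy [ 694.1 -849.4] size [123.  66.] yaw 45.3
plate px [405.4 167.5] xy [ 657.1 -254.6] size [44. 81.] yaw -4.4
plate px [223.  170.4] xy [649.9 224. ] size [80. 42.] yaw 1.3
plate px [287. 190.] xy [611.4  53.8] size [ 66. 121.] yaw -6.5
plate px [457.5 190.8] xy [ 595.2 -389.9] size [82. 44.] yaw 7.2
plate px [162.  192.6] xy [590.6 384.1] size [68. 55.] yaw 78.7
plate px [205.3 261.3] xy [412.1 264.8] size [64. 41.] yaw 1.4
```

```bash
cat > go.py <<'E'
import sys
from h import *
def plan(target,psi=None,step=45.,tstep=8.):
    s=observe();p=np.array(s["position"])*1000;R=Rt.from_rotvec(s["ee_rot"]).as_matrix()
    cur=np.rad2deg(np.arctan2(R[1,0],R[0,0]))
    if psi is None: psi=cur
    T=np.array(target,float)
    a=np.deg2rad(psi);G=np.array([[np.cos(a),np.sin(a),0],[np.sin(a),-np.cos(a),0],[0,0,-1.]])
    dturn=(psi-cur)  # psi given continuous
    n=int(max(np.ceil(np.linalg.norm(T-p)/step),np.ceil(abs(dturn)/tstep),1))
    print("t",round(s["clock"],2),"pos",p.round(1),"psi",cur.round(1),"tilt",np.rad2deg(np.arccos(-R[2,2])).round(2),"j7",s["joints"][6].round(2),"w",round(s["width"]*92,1),"F",np.array(s["force"]).round(1),"n",n)
    pos=p.copy();Rc=R
    for k in range(n):
        nxt=p+(T-p)*(k+1)/n
        d=Rc.T@(nxt-pos)/150
        ang=np.deg2rad(cur+dturn*(k+1)/n);Gn=np.array([[np.cos(ang),np.sin(ang),0],[np.sin(ang),-np.cos(ang),0],[0,0,-1.]])
        w=Rt.from_matrix(Rc.T@Gn).as_rotvec()/.5
        print("  ",np.r_[d,w].round(3).tolist())
        pos=nxt;Rc=Gn
if __name__=="__main__":
    v=[float(x) for x in sys.argv[1:]]
    plan(v[:3],v[3] if len(v)>3 else None,*(v[4:] or []))
E
python3 go.py 472.2 393.1 150 -76
```

```text
t 0.1 pos [274.9 560.8 226. ] psi 63.9 tilt 0.08 j7 -0.08 w 91.6 F [-0.   0.  -0.4] n 18
   [-0.024, 0.093, 0.028, 0.0, 0.003, 0.271]
   [-0.011, 0.095, 0.028, 0.0, 0.0, 0.271]
   [0.002, 0.096, 0.028, 0.0, 0.0, 0.271]
   [0.015, 0.095, 0.028, 0.0, 0.0, 0.271]
   [0.028, 0.092, 0.028, 0.0, 0.0, 0.271]
   [0.04, 0.087, 0.028, 0.0, 0.0, 0.271]
   [0.051, 0.081, 0.028, 0.0, 0.0, 0.271]
   [0.062, 0.073, 0.028, 0.0, 0.0, 0.271]
   [0.071, 0.064, 0.028, 0.0, 0.0, 0.271]
   [0.079, 0.054, 0.028, 0.0, 0.0, 0.271]
   [0.086, 0.043, 0.028, 0.0, 0.0, 0.271]
   [0.091, 0.031, 0.028, 0.0, 0.0, 0.271]
   [0.094, 0.018, 0.028, 0.0, 0.0, 0.271]
   [0.096, 0.005, 0.028, 0.0, 0.0, 0.271]
   [0.096, -0.008, 0.028, 0.0, 0.0, 0.271]
   [0.094, -0.02, 0.028, 0.0, 0.0, 0.271]
   [0.09, -0.033, 0.028, 0.0, 0.0, 0.271]
   [0.085, -0.045, 0.028, 0.0, 0.0, 0.271]
```

Request:
play_rows(
  rows=[
    [-0.024, 0.093, 0.03, 0, 0, 0.27, -1],
    [-0.011, 0.095, 0.03, 0, 0, 0.27, -1],
    [0.002, 0.096, 0.03, 0, 0, 0.27, -1],
    [0.015, 0.095, 0.03, 0, 0, 0.27, -1],
    [0.028, 0.092, 0.03, 0, 0, 0.27, -1],
  ],
)

```text
clock: 0.6
position: [0.3281, 0.5131, 0.2011]
ee_rot: [3.07, 0.657, -0.006]
force: [0.1, 0.5, 0.3]
width: 1.0
```

Request:
play_rows(
  rows=[
    [0.04, 0.087, 0.03, 0, 0, 0.27, -1],
    [0.051, 0.081, 0.03, 0, 0, 0.27, -1],
    [0.062, 0.073, 0.03, 0, 0, 0.27, -1],
    [0.071, 0.064, 0.03, 0, 0, 0.27, -1],
    [0.079, 0.054, 0.03, 0, 0, 0.27, -1],
  ],
)

```text
clock: 1.1
position: [0.3825, 0.4619, 0.1757]
ee_rot: [3.103, -0.441, -0.007]
force: [0.2, -0.4, -0.1]
width: 1.001
```

```bash
python3 go.py 472.2 393.1 150 -76
```

```text
t 1.1 pos [382.5 461.9 175.7] psi -16.2 tilt 0.49 j7 -1.07 w 92.1 F [ 0.2 -0.4 -0.1] n 8
   [0.088, 0.034, 0.021, 0.016, 0.006, 0.261]
   [0.091, 0.023, 0.021, 0.0, 0.0, 0.261]
   [0.094, 0.01, 0.021, 0.0, 0.0, 0.261]
   [0.094, -0.002, 0.021, 0.0, 0.0, 0.261]
   [0.093, -0.014, 0.021, 0.0, 0.0, 0.261]
   [0.091, -0.026, 0.021, 0.0, 0.0, 0.261]
   [0.086, -0.038, 0.021, 0.0, 0.0, 0.261]
   [0.081, -0.049, 0.021, 0.0, 0.0, 0.261]
```

Request:
play_rows(
  rows=[
    [0.088, 0.034, 0.02, 0.016, 0.006, 0.26, -1],
    [0.091, 0.023, 0.02, 0, 0, 0.26, -1],
    [0.094, 0.01, 0.02, 0, 0, 0.26, -1],
    [0.094, -0.002, 0.02, 0, 0, 0.26, -1],
    [0.093, -0.014, 0.02, 0, 0, 0.26, -1],
  ],
)

```text
clock: 1.6
position: [0.4388, 0.4152, 0.158]
ee_rot: [2.783, -1.449, -0.001]
force: [-0.2, -0.1, 0.9]
width: 0.998
```

Request:
play_rows(
  rows=[
    [0.091, -0.026, 0.02, 0, 0, 0.26, -0.6],
    [0.086, -0.038, 0.02, 0, 0, 0.26, -0.6],
    [0.081, -0.049, 0.02, 0, 0, 0.26, -0.4],
  ],
)

```text
clock: 1.9
position: [0.4721, 0.3869, 0.1476]
ee_rot: [2.432, -1.979, -0.001]
force: [-0.8, -0.2, -0.8]
width: 0.79
```

```bash
python3 go.py 472.2 393.1 42 -76; python3 - <<'E'
from h import *
a=get_image("top");b=get_image("side")
cv2.imwrite("pics/t1.png",np.hstack([cv2.resize(a[180:300,90:250],None,fx=2.5,fy=2.5),cv2.resize(b[90:210,150:310],None,fx=2.5,fy=2.5)]))
E
```

```text
t 1.9 pos [472.1 386.9 147.6] psi -78.3 tilt 0.34 j7 -1.78 w 72.7 F [-0.8 -0.2 -0.8] n 3
   [-0.014, -0.004, 0.235, 0.01, -0.007, -0.026]
   [-0.013, -0.003, 0.235, 0.0, 0.0, -0.026]
   [-0.013, -0.003, 0.235, 0.0, 0.0, -0.026]
```

View pics/t1.png

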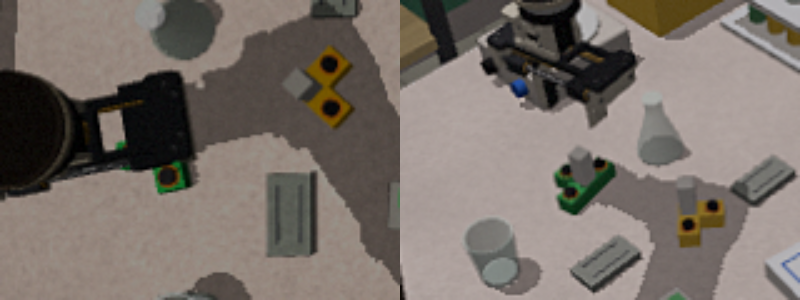

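Request:
play_rows(
  rows=[
    [-0.014, -0.004, 0.2, 0.01, -0.007, -0.026, -0.4],
    [-0.013, -0.003, 0.2, 0, 0, -0.026, -0.4],
    [-0.013, -0.003, 0.2, 0, 0, -0.026, -0.4],
    [0, 0, 0, 0, 0, 0, -0.4],
  ],
)

```text
clock: 2.4
position: [0.4714, 0.3946, 0.0555]
ee_rot: [-2.494, 1.908, 0.0]
force: [-0.1, -1.1, -0.1]
width: 0.699
```

```bash
python3 go.py 472.2 393.1 42 -76
```

```text
t 2.4 pos [471.4 394.6  55.5] psi -74.9 tilt 0.08 j7 -1.67 w 64.3 F [-0.1 -1.1 -0.1] n 1
   [0.011, -0.002, 0.09, -0.002, 0.002, 0.04]
```

Request:
play_rows(
  rows=[
    [0.011, -0.002, 0.09, 0, 0, 0.04, -0.4],
    [0, 0, 0, 0, 0, 0, -0.4],
    [0, 0, 0, 0, 0, 0, -0.2],
  ],
)

```text
clock: 2.7
position: [0.4723, 0.3946, 0.0435]
ee_rot: [-2.476, 1.928, 0.001]
force: [0.1, -0.2, 0.1]
width: 0.656
```

```bash
python3 go.py 472.2 393.1 42 -76;  python3 - <<'E'
from h import *
b=get_image("side")
cv2.imwrite("pics/t2.png",cv2.resize(b[90:210,150:310],None,fx=4,fy=4,interpolation=cv2.INTER_CUBIC))
E
```

```text
t 2.7 pos [472.3 394.6  43.5] psi -75.8 tilt 0.2 j7 -1.67 w 60.3 F [ 0.1 -0.2  0.1] n 1
   [0.01, 0.003, 0.01, -0.004, 0.005, 0.007]
```

View pics/t2.png

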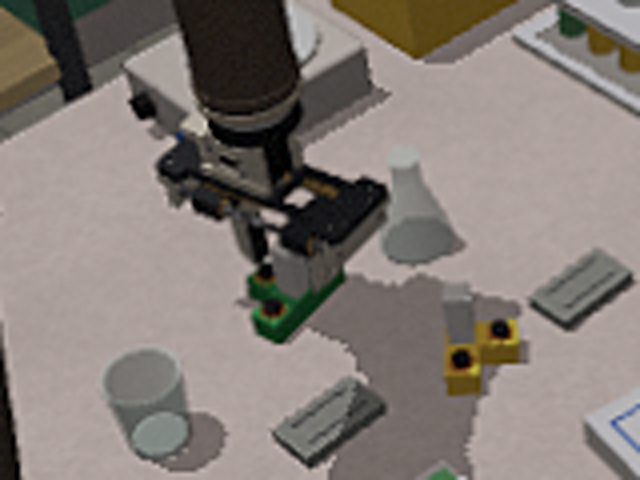

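Request:
play_rows(
  rows=[
    [0.01, 0.003, 0.01, 0, 0, 0.007, 1],
    [0, 0, 0, 0, 0, 0, 1],
    [0, 0, 0, 0, 0, 0, 1],
    [0, 0, 0, 0, 0, 0, 1],
    [0, 0, 0, 0, 0, 0, 1],
  ],
  force=40,
)

```text
clock: 3.25
position: [0.4733, 0.3938, 0.0446]
ee_rot: [-2.47, 1.93, 0.001]
force: [-0.5, -0.4, -1.7]
width: 0.234
```

```bash
python3 go.py 472.2 393.1 120 -76
```

```text
t 3.25 pos [473.3 393.8  44.6] psi -76.0 tilt 0.42 j7 -1.67 w 21.5 F [-0.5 -0.4 -1.7] n 2
   [0.0, 0.003, -0.252, -0.011, 0.01, -0.0]
   [0.001, 0.004, -0.251, 0.0, 0.0, -0.0]
```

```bash
cat > tgt.py <<'E'
import numpy as np
O=np.array([579.5,-69.7]);TH=np.deg2rad(-9.1)
def tray(x,y):
    c,s=np.cos(TH),np.sin(TH);return O+np.array([c*x-s*y,s*x+c*y])
def tcp(x,y,psi,off_ty,off_tx=0):
    a=np.deg2rad(psi);ty=np.array([np.sin(a),-np.cos(a)]);tx=np.array([np.cos(a),np.sin(a)])
    return tray(x,y)-off_ty*ty-off_tx*tx
E
python3 -c "
from tgt import *
print(tcp(16,48,80.9,1.2), tray(16,48))"
python3 go.py 602.6 -26 155 80.9
```

```text
[601.70531157 -24.64487667] [602.89020814 -24.83466635]
t 3.25 pos [473.3 393.8  44.6] psi -76.0 tilt 0.42 j7 -1.67 w 21.5 F [-0.5 -0.4 -1.7] n 20
   [0.146, -0.008, -0.037, -0.012, 0.009, -0.274]
   [0.146, 0.012, -0.037, 0.0, 0.0, -0.274]
   [0.143, 0.032, -0.037, 0.0, 0.0, -0.274]
   [0.137, 0.051, -0.037, 0.0, 0.0, -0.274]
   [0.129, 0.069, -0.037, 0.0, 0.0, -0.274]
   [0.118, 0.086, -0.037, 0.0, 0.0, -0.274]
   [0.105, 0.102, -0.037, 0.0, 0.0, -0.274]
   [0.091, 0.115, -0.037, 0.0, 0.0, -0.274]
   [0.074, 0.126, -0.037, 0.0, 0.0, -0.274]
   [0.056, 0.135, -0.037, 0.0, 0.0, -0.274]
   [0.037, 0.142, -0.037, 0.0, 0.0, -0.274]
   [0.017, 0.145, -0.037, 0.0, 0.0, -0.274]
   [-0.003, 0.146, -0.037, 0.0, 0.0, -0.274]
   [-0.023, 0.145, -0.037, 0.0, 0.0, -0.274]
   [-0.042, 0.14, -0.037, 0.0, 0.0, -0.274]
   [-0.061, 0.133, -0.037, 0.0, 0.0, -0.274]
   [-0.078, 0.124, -0.037, 0.0, 0.0, -0.274]
   [-0.095, 0.112, -0.037, 0.0, 0.0, -0.274]
   [-0.109, 0.098, -0.037, 0.0, 0.0, -0.274]
   [-0.121, 0.082, -0.037, 0.0, 0.0, -0.274]
```

Request:
play_rows(
  rows=[
    [0, 0.003, -0.2, -0.011, 0.01, 0, 1],
    [0, 0.003, -0.25, 0, 0, 0, 1],
  ],
)

```text
clock: 3.45
position: [0.4691, 0.3912, 0.1086]
ee_rot: [2.467, -1.928, -0.002]
force: [-0.0, -0.2, -0.9]
width: 0.239
```

```bash
python3 go.py 601.5 -26.8 160 80.9 28 8
```

```text
t 3.45 pos [469.1 391.2 108.6] psi -76.0 tilt 0.6 j7 -1.73 w 22.0 F [-0.  -0.2 -0.9] n 20
   [0.146, -0.009, -0.016, 0.018, -0.01, -0.274]
   [0.146, 0.011, -0.017, 0.0, 0.0, -0.274]
   [0.143, 0.031, -0.017, 0.0, 0.0, -0.274]
   [0.137, 0.05, -0.017, 0.0, 0.0, -0.274]
   [0.129, 0.068, -0.017, 0.0, 0.0, -0.274]
   [0.119, 0.085, -0.017, 0.0, 0.0, -0.274]
   [0.106, 0.101, -0.017, 0.0, 0.0, -0.274]
   [0.091, 0.114, -0.017, 0.0, 0.0, -0.274]
   [0.075, 0.126, -0.017, 0.0, 0.0, -0.274]
   [0.057, 0.135, -0.017, 0.0, 0.0, -0.274]
   [0.038, 0.141, -0.017, 0.0, 0.0, -0.274]
   [0.019, 0.145, -0.017, 0.0, 0.0, -0.274]
   [-0.001, 0.146, -0.017, 0.0, 0.0, -0.274]
   [-0.021, 0.145, -0.017, 0.0, 0.0, -0.274]
   [-0.041, 0.14, -0.017, 0.0, 0.0, -0.274]
   [-0.06, 0.133, -0.017, 0.0, 0.0, -0.274]
   [-0.077, 0.124, -0.017, 0.0, 0.0, -0.274]
   [-0.094, 0.112, -0.017, 0.0, 0.0, -0.274]
   [-0.108, 0.098, -0.017, 0.0, 0.0, -0.274]
   [-0.12, 0.083, -0.017, 0.0, 0.0, -0.274]
```

Request:
play_rows(
  rows=[
    [0.146, -0.009, -0.05, 0.018, -0.01, -0.274, 1],
    [0.146, 0.011, -0.05, 0, 0, -0.274, 1],
    [0.143, 0.031, -0.05, 0, 0, -0.274, 1],
    [0.137, 0.05, -0.05, 0, 0, -0.274, 1],
    [0.129, 0.068, -0.05, 0, 0, -0.274, 1],
  ],
)

```text
clock: 3.95
position: [0.5034, 0.2891, 0.1505]
ee_rot: [-2.992, 0.943, -0.004]
force: [0.4, 0.0, -1.7]
width: 0.235
```

Request:
play_rows(
  rows=[
    [0.119, 0.085, -0.02, 0, 0, -0.274, 1],
    [0.106, 0.101, -0.02, 0, 0, -0.274, 1],
    [0.091, 0.114, -0.02, 0, 0, -0.274, 1],
    [0.075, 0.126, -0.01, 0, 0, -0.274, 1],
    [0.057, 0.135, 0, 0, 0, -0.274, 1],
  ],
)

```text
clock: 4.45
position: [0.5418, 0.181, 0.162]
ee_rot: [-3.134, -0.162, -0.007]
force: [0.1, -0.4, -1.8]
width: 0.235
```

```bash
python3 go.py 601.5 -24.6 160 80.9 28 8
```

```text
t 4.45 pos [541.8 181.  162. ] psi 5.9 tilt 0.32 j7 -0.17 w 21.6 F [ 0.1 -0.4 -1.8] n 10
   [0.025, 0.14, 0.001, -0.006, -0.009, -0.262]
   [0.007, 0.143, 0.001, 0.0, 0.0, -0.262]
   [-0.012, 0.142, 0.001, 0.0, 0.0, -0.262]
   [-0.03, 0.139, 0.001, 0.0, 0.0, -0.262]
   [-0.048, 0.134, 0.001, 0.0, 0.0, -0.262]
   [-0.065, 0.127, 0.001, 0.0, 0.0, -0.262]
   [-0.081, 0.117, 0.001, 0.0, 0.0, -0.262]
   [-0.096, 0.106, 0.001, 0.0, 0.0, -0.262]
   [-0.109, 0.092, 0.001, 0.0, 0.0, -0.262]
   [-0.12, 0.077, 0.001, 0.0, 0.0, -0.262]
```

Request:
play_rows(
  rows=[
    [0.025, 0.14, 0, -0.006, -0.009, -0.262, 1],
    [0.007, 0.143, 0, 0, 0, -0.262, 1],
    [-0.012, 0.142, 0, 0, 0, -0.262, 1],
    [-0.03, 0.139, 0, 0, 0, -0.262, 1],
    [-0.048, 0.134, 0, 0, 0, -0.262, 1],
  ],
)

```text
clock: 4.95
position: [0.5729, 0.0731, 0.1613]
ee_rot: [2.902, 1.202, -0.003]
force: [0.9, -0.7, -1.6]
width: 0.235
```

Request:
play_rows(
  rows=[
    [-0.065, 0.127, 0, 0, 0, -0.262, 1],
    [-0.081, 0.117, 0, 0, 0, -0.262, 1],
    [-0.096, 0.106, 0, 0, 0, -0.262, 1],
    [-0.109, 0.08, 0, 0, 0, -0.23, 1],
    [0, 0, 0, 0, 0, 0, 1],
  ],
)

```text
clock: 5.45
position: [0.5982, -0.0165, 0.1603]
ee_rot: [2.488, 1.917, -0.008]
force: [-0.7, 0.2, -0.7]
width: 0.242
```

```bash
python3 go.py 601.5 -24.6 90 80.9 30 8; python3 - <<'E'
from h import *
a=get_image("top");b=get_image("side")
cv2.imwrite("pics/t3.png",np.hstack([cv2.resize(a[150:250,260:380],None,fx=3.3,fy=3.3),cv2.resize(b[130:250,280:400],None,fx=3.3,fy=2.75)]))
E
```

```text
t 5.45 pos [598.2 -16.5 160.3] psi 75.2 tilt 0.31 j7 1.27 w 22.3 F [-0.7  0.2 -0.7] n 3
   [-0.015, 0.012, 0.156, -0.006, 0.009, -0.066]
   [-0.016, 0.011, 0.156, 0.0, 0.0, -0.066]
   [-0.016, 0.011, 0.156, 0.0, 0.0, -0.066]
```

View pics/t3.png

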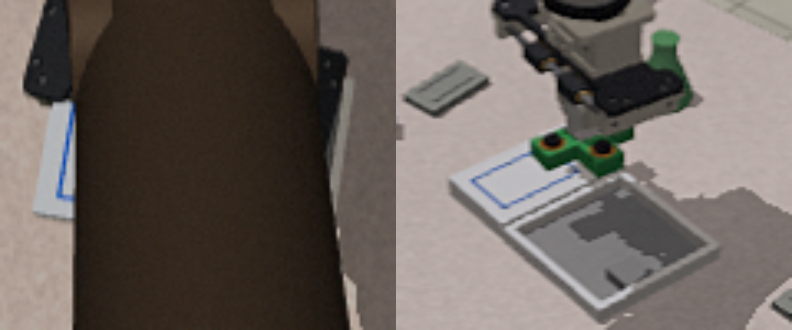

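Request:
play_rows(
  rows=[
    [-0.015, 0.012, 0.16, -0.006, 0.009, -0.066, 1],
    [-0.016, 0.011, 0.16, 0, 0, -0.066, 1],
    [-0.016, 0.011, 0.16, 0, 0, -0.066, 1],
    [0, 0, 0, 0, 0, 0, 1],
    [0, 0, 0, 0, 0, 0, 1],
  ],
)

```text
clock: 6.05
position: [0.6009, -0.0133, 0.0874]
ee_rot: [-2.389, -2.035, -0.007]
force: [-0.0, 0.7, -0.8]
width: 0.233
```

```bash
python3 go.py 601.7 -24.6 78 80.9 30 8
```

```text
t 6.05 pos [600.9 -13.3  87.4] psi 80.8 tilt 0.32 j7 1.36 w 21.5 F [-0.   0.7 -0.8] n 1
   [-0.074, 0.018, 0.062, 0.0, -0.011, -0.002]
```

Request:
play_rows(
  rows=[
    [-0.074, 0.018, 0.04, 0, -0.011, -0.002, 1],
    [0, 0, 0, 0, 0, 0, 1],
    [0, 0, 0, 0, 0, 0, 1],
  ],
)

```text
clock: 6.35
position: [0.6032, -0.0239, 0.0837]
ee_rot: [2.39, 2.036, 0.004]
force: [0.2, 0.8, -1.2]
width: 0.238
```

```bash
python3 go.py 601.7 -24.6 78 80.9 30 8
```

```text
t 6.35 pos [603.2 -23.9  83.7] psi 80.8 tilt 0.2 j7 1.37 w 21.9 F [ 0.2  0.8 -1.2] n 1
   [-0.006, -0.009, 0.038, 0.007, -0.001, -0.002]
```

Request:
play_rows(
  rows=[
    [-0.006, -0.009, 0.04, 0.007, 0, 0, 1],
    [0, 0, 0, 0, 0, 0, 1],
  ],
)

```text
clock: 6.55
position: [0.6023, -0.0248, 0.0783]
ee_rot: [2.392, 2.036, 0.003]
force: [0.1, -0.3, -2.0]
width: 0.236
```

```bash
python3 go.py 601.7 -24.6 60 80.9 30 8; python3 - <<'E'
from h import *
b=get_image("side")
cv2.imwrite("pics/t4.png",cv2.resize(b[150:250,285:400],None,fx=6,fy=6,interpolation=cv2.INTER_CUBIC))
E
```

```text
t 6.55 pos [602.3 -24.8  78.3] psi 80.8 tilt 0.1 j7 1.37 w 21.8 F [ 0.1 -0.3 -2. ] n 1
   [0.0, -0.004, 0.122, 0.003, -0.002, -0.004]
```

View pics/t4.png

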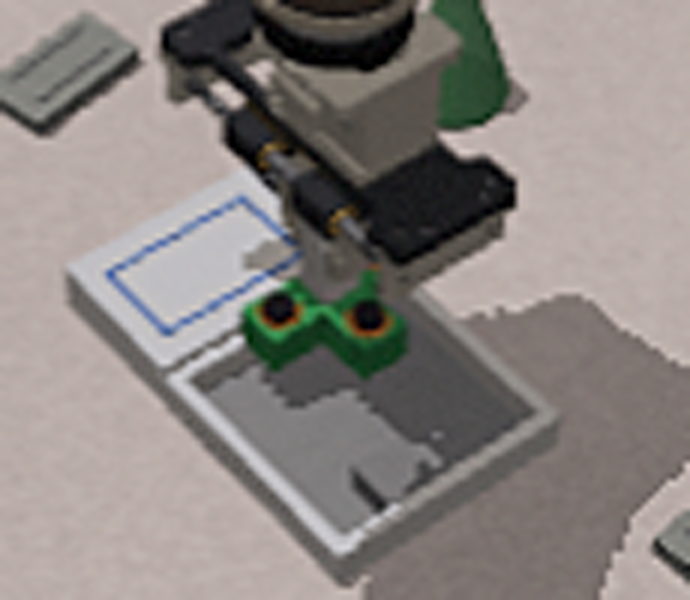

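Request:
play_rows(
  rows=[
    [0, -0.004, 0.06, 0.003, 0, 0, 1],
    [0, 0, 0.06, 0, 0, 0, 1],
    [0, 0, 0, 0, 0, 0, 1],
  ],
)

```text
clock: 6.9
position: [0.6022, -0.0244, 0.0594]
ee_rot: [-2.392, -2.036, -0.003]
force: [-0.7, -0.2, -1.3]
width: 0.234
```

```bash
python3 go.py 601.7 -24.6 50.6 80.9 30 8
```

```text
t 6.9 pos [602.2 -24.4  59.4] psi 80.8 tilt 0.1 j7 1.37 w 21.5 F [-0.7 -0.2 -1.3] n 1
   [-0.002, -0.003, 0.059, 0.002, -0.003, -0.003]
```

In without contact force. Down to the floor.

Request:
play_rows(
  rows=[
    [0, -0.003, 0.04, 0, 0, 0, 1],
    [0, 0, 0.025, 0, 0, 0, 1],
    [0, 0, 0.01, 0, 0, 0, 1],
  ],
)

```text
clock: 7.2
position: [0.602, -0.0244, 0.0501]
ee_rot: [2.393, 2.036, 0.003]
force: [-10.3, 0.2, 30.0]
width: 0.236
```

```bash
python3 go.py 601.7 -24.6 50.6 80.9 30 8
```

```text
t 7.2 pos [602.  -24.4  50.1] psi 80.8 tilt 0.12 j7 1.37 w 21.7 F [-10.3   0.2  30. ] n 1
   [-0.002, -0.001, -0.003, 0.003, -0.003, -0.004]
```

Request:
play_rows(
  rows=[
    [0, 0, -0.004, 0, 0, 0, 1],
    [0, 0, 0, 0, 0, 0, -0.1],
    [0, 0, 0, 0, 0, 0, -0.1],
    [0, 0, -0.1, 0, 0, 0, -0.1],
    [0, 0, -0.3, 0, 0, 0, -0.1],
  ],
)

```text
clock: 7.7
position: [0.5982, -0.0244, 0.1076]
ee_rot: [-2.388, -2.032, 0.008]
force: [0.6, 0.4, 0.4]
width: 0.523
```

```bash
python3 go.py 531.7 244.3 140 -41.9 33 8
```

```text
t 7.7 pos [598.2 -24.4 107.6] psi 80.8 tilt 0.45 j7 1.37 w 48.1 F [0.6 0.4 0.4] n 16
   [0.106, -0.045, -0.013, -0.016, 0.002, 0.268]
   [0.099, -0.059, -0.013, 0.0, 0.0, 0.268]
   [0.09, -0.072, -0.013, 0.0, 0.0, 0.268]
   [0.08, -0.083, -0.013, 0.0, 0.0, 0.268]
   [0.068, -0.093, -0.013, 0.0, 0.0, 0.268]
   [0.055, -0.101, -0.013, 0.0, 0.0, 0.268]
   [0.041, -0.108, -0.013, 0.0, 0.0, 0.268]
   [0.026, -0.112, -0.013, 0.0, 0.0, 0.268]
   [0.011, -0.115, -0.013, 0.0, 0.0, 0.268]
   [-0.004, -0.115, -0.013, 0.0, 0.0, 0.268]
   [-0.02, -0.114, -0.013, 0.0, 0.0, 0.268]
   [-0.035, -0.11, -0.013, 0.0, 0.0, 0.268]
   [-0.049, -0.104, -0.013, 0.0, 0.0, 0.268]
   [-0.062, -0.097, -0.013, 0.0, 0.0, 0.268]
   [-0.075, -0.088, -0.013, 0.0, 0.0, 0.268]
   [-0.086, -0.077, -0.013, 0.0, 0.0, 0.268]
```

Request:
play_rows(
  rows=[
    [0.106, -0.045, -0.05, -0.016, 0, 0.268, -0.1],
    [0.099, -0.059, -0.04, 0, 0, 0.268, -0.1],
    [0.09, -0.072, -0.03, 0, 0, 0.268, -0.1],
    [0.08, -0.083, -0.01, 0, 0, 0.268, -0.1],
    [0.068, -0.093, 0, 0, 0, 0.268, -0.1],
  ],
)

```text
clock: 8.2
position: [0.5832, 0.0586, 0.1393]
ee_rot: [2.941, 1.092, 0.022]
force: [0.6, 0.1, 0.5]
width: 0.549
```

Request:
play_rows(
  rows=[
    [0.055, -0.101, 0, 0, 0, 0.268, -0.3],
    [0.041, -0.108, 0, 0, 0, 0.268, -0.3],
    [0.026, -0.112, 0, 0, 0, 0.268, -0.3],
    [0.011, -0.115, 0, 0, 0, 0.268, -0.3],
    [-0.004, -0.115, 0, 0, 0, 0.268, -0.3],
  ],
)

```text
clock: 8.7
position: [0.566, 0.1479, 0.1446]
ee_rot: [-3.138, -0.02, -0.03]
force: [-0.4, 0.3, -0.1]
width: 0.649
```

```bash
python3 go.py 531.7 244.3 140 -41.9 33 8; python3 - <<'E'
from h import *
a=get_image("top");cv2.imwrite("pics/top1.png",a)
E
```

```text
t 8.7 pos [566.  147.9 144.6] psi 0.7 tilt 1.1 j7 -0.15 w 59.7 F [-0.4  0.3 -0.1] n 6
   [-0.037, -0.108, 0.005, -0.01, -0.037, 0.248]
   [-0.05, -0.102, 0.005, 0.0, 0.0, 0.248]
   [-0.062, -0.095, 0.005, 0.0, 0.0, 0.248]
   [-0.073, -0.087, 0.005, 0.0, 0.0, 0.248]
   [-0.084, -0.077, 0.005, 0.0, 0.0, 0.248]
   [-0.092, -0.066, 0.005, 0.0, 0.0, 0.248]
```

View pics/top1.png

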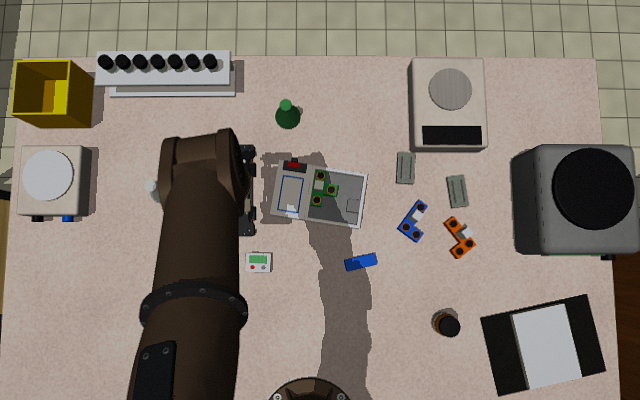

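```bash
python3 - <<'E'
from det import *
a=cv2.imread("pics/top1.png")
locate(a,"green",(322,190),.006)
locate(a,"blue",(411,222)); locate(a,"orange",(459,237))
E
```

```text
green caps [(array([304.2, 167.5]), 30), (array([320.3, 175. ]), 31), (array([330.7, 189.1]), 31), (array([316.3, 199.5]), 31)] posts [(array([335.1, 169.7]), 62)]
green xy mm [637.7 -64. ] yaw deg -81.1 ncap 1 err mm 2.1
blue caps [(array([420.3, 206.6]), 33), (array([405.8, 226.6]), 31), (array([416. , 234.1]), 34)] posts [(array([417.6, 215.2]), 75)]
blue xy mm [ 526.1 -267.6] yaw deg 142.8 ncap 3 err mm 0.9
orange caps [(array([453. , 223.3]), 32), (array([468.9, 243.1]), 35), (array([459.3, 250.9]), 34)] posts [(array([467.6, 232. ]), 75)]
orange xy mm [ 483.7 -389.3] yaw deg -142.9 ncap 3 err mm 1.7
```

Request:
play_rows(
  rows=[
    [-0.037, -0.108, 0, -0.01, -0.037, 0.248, -0.3],
    [-0.05, -0.102, 0, 0, 0, 0.248, -0.3],
    [-0.062, -0.095, 0, 0, 0, 0.248, -0.3],
    [-0.073, -0.087, 0, 0, 0, 0.248, -0.3],
    [-0.06, -0.05, 0, 0, 0, 0.2, -0.3],
  ],
)

```text
clock: 9.25
position: [0.5388, 0.2297, 0.149]
ee_rot: [-2.995, 0.93, 0.001]
force: [-0.1, -0.1, 0.1]
width: 0.65
```

```bash
python3 go.py 531.7 244.3 80 -41.9 33 8
```

```text
t 9.25 pos [538.8 229.7 149. ] psi -34.5 tilt 0.31 j7 -0.82 w 59.8 F [-0.1 -0.1  0.1] n 3
   [-0.031, -0.017, 0.153, -0.01, 0.004, 0.086]
   [-0.032, -0.017, 0.153, 0.0, 0.0, 0.086]
   [-0.033, -0.015, 0.153, 0.0, 0.0, 0.086]
```

```bash
python3 - <<'E'
from h import *
from tgt import *
P=cast("top",[(320.3,175),(316.3,199.5),(330.7,189.1)],.038)[:,:2]*1000
c,s=np.cos(TH),np.sin(TH)
print(((P-O)@np.array([[c,-s],[s,c]])).round(1),"ideal (48,48),(-16,48),(16,16)")
E
```

```text
[[ 46.   47.1]
 [-18.   47.3]
 [ 14.2  15.3]] ideal (48,48),(-16,48),(16,16)
```

Request:
play_rows(
  rows=[
    [-0.031, -0.017, 0.15, -0.01, 0.004, 0.086, -0.3],
    [-0.032, -0.017, 0.15, 0, 0, 0.086, -0.3],
    [-0.033, -0.015, 0.15, 0, 0, 0.086, -0.3],
    [0, 0, 0, 0, 0, 0, -0.3],
    [0, 0, 0, 0, 0, 0, -0.3],
  ],
)

```text
clock: 9.75
position: [0.5326, 0.2487, 0.0843]
ee_rot: [-2.932, 1.112, -0.001]
force: [-0.1, -0.5, 0.5]
width: 0.65
```

```bash
python3 go.py 531.7 244.3 42 -41.9 33 8
```

```text
t 9.75 pos [532.6 248.7  84.3] psi -41.5 tilt 0.35 j7 -0.91 w 59.8 F [-0.1 -0.5  0.5] n 2
   [0.008, 0.014, 0.141, -0.012, 0.003, 0.006]
   [0.008, 0.013, 0.141, 0.0, 0.0, 0.006]
```

Request:
play_rows(
  rows=[
    [0.008, 0.008, 0.141, -0.012, 0.003, 0.006, -0.3],
    [0.006, 0.006, 0.141, 0, 0, 0.006, -0.3],
    [0, 0, 0, 0, 0, 0, -0.3],
    [0, 0, 0, 0, 0, 0, -0.3],
  ],
)

```text
clock: 10.15
position: [0.5372, 0.2457, 0.0476]
ee_rot: [-2.931, 1.113, -0.007]
force: [-0.1, -0.5, 0.4]
width: 0.65
```

```bash
python3 go.py 532.8 245.2 43 -41.9 33 8
```

```text
t 10.15 pos [537.2 245.7  47.6] psi -41.6 tilt 0.45 j7 -0.88 w 59.8 F [-0.1 -0.5  0.4] n 1
   [-0.02, 0.022, 0.03, -0.015, -0.004, 0.011]
```

Request:
play_rows(
  rows=[
    [-0.02, 0.022, 0.03, -0.015, -0.004, 0.011, -0.3],
    [0, 0, 0, 0, 0, 0, -0.3],
    [0, 0, 0, 0, 0, 0, -0.3],
  ],
)

```text
clock: 10.45
position: [0.5343, 0.2456, 0.0462]
ee_rot: [-2.931, 1.122, -0.003]
force: [-0.2, 0.3, -0.4]
width: 0.646
```

```bash
python3 go.py 532.8 245.2 43 -41.9 33 8
```

```text
t 10.45 pos [534.3 245.6  46.2] psi -41.9 tilt 0.22 j7 -0.88 w 59.4 F [-0.2  0.3 -0.4] n 1
   [-0.005, 0.009, 0.021, -0.008, -0.002, 0.0]
```

Request:
play_rows(
  rows=[
    [-0.005, 0.009, 0.03, -0.008, 0, 0, 0.2],
    [0, 0, 0.01, 0, 0, 0, 1],
    [0, 0, 0.01, 0, 0, 0, 1],
    [0, 0, 0, 0, 0, 0, 1],
    [0, 0, 0, 0, 0, 0, 1],
  ],
  force=40,
)

```text
clock: 10.95
position: [0.5329, 0.2456, 0.0387]
ee_rot: [2.934, -1.122, 0.002]
force: [-0.4, 0.6, 0.2]
width: 0.258
```

```bash
python3 go.py 532.8 245.2 110 -41.9 33 8
```

```text
t 10.95 pos [532.9 245.6  38.7] psi -41.8 tilt 0.06 j7 -0.88 w 23.7 F [-0.4  0.6  0.2] n 3
   [0.001, 0.001, -0.158, -0.001, -0.002, 0.001]
   [0.0, 0.001, -0.158, 0.0, 0.0, 0.001]
   [0.0, 0.001, -0.158, 0.0, 0.0, 0.001]
```

Request:
play_rows(
  rows=[
    [0, 0, 0, 0, 0, 0, 1],
    [0, 0, 0, 0, 0, 0, 1],
  ],
)

```text
clock: 11.15
position: [0.5329, 0.2455, 0.0387]
ee_rot: [2.934, -1.122, 0.001]
force: [0.1, -0.3, 0.5]
width: 0.235
```

```bash
python3 go.py 532.8 245.2 110 -41.9 33 8; python3 -c "
from tgt import *
print(tray(-48,16))"
```

```text
t 11.15 pos [532.9 245.5  38.7] psi -41.8 tilt 0.05 j7 -0.88 w 21.6 F [ 0.1 -0.3  0.5] n 3
   [0.001, 0.001, -0.158, -0.0, -0.002, 0.001]
   [0.0, 0.001, -0.158, 0.0, 0.0, 0.001]
   [0.0, 0.001, -0.158, 0.0, 0.0, 0.001]
[534.63466635 -46.30979186]
```

Request:
play_rows(
  rows=[
    [0, 0, -0.16, 0, 0, 0, 1],
    [0, 0, -0.25, 0, 0, 0, 1],
    [0, 0, -0.2, 0, 0, 0, 1],
  ],
)

```text
clock: 11.45
position: [0.5295, 0.244, 0.128]
ee_rot: [2.926, -1.119, -0.008]
force: [1.2, 0.5, -1.3]
width: 0.236
```

```bash
python3 go.py 534.7 -45.6 140 80.9 26 8
```

```text
t 11.45 pos [529.5 244.  128. ] psi -41.9 tilt 0.57 j7 -0.95 w 21.7 F [ 1.2  0.5 -1.3] n 16
   [0.082, 0.088, -0.004, 0.019, 0.005, -0.268]
   [0.07, 0.099, -0.005, 0.0, 0.0, -0.268]
   [0.056, 0.107, -0.005, 0.0, 0.0, -0.268]
   [0.041, 0.113, -0.005, 0.0, 0.0, -0.268]
   [0.026, 0.118, -0.005, 0.0, 0.0, -0.268]
   [0.01, 0.12, -0.005, 0.0, 0.0, -0.268]
   [-0.007, 0.121, -0.005, 0.0, 0.0, -0.268]
   [-0.023, 0.119, -0.005, 0.0, 0.0, -0.268]
   [-0.038, 0.114, -0.005, 0.0, 0.0, -0.268]
   [-0.053, 0.108, -0.005, 0.0, 0.0, -0.268]
   [-0.067, 0.1, -0.005, 0.0, 0.0, -0.268]
   [-0.08, 0.09, -0.005, 0.0, 0.0, -0.268]
   [-0.091, 0.079, -0.005, 0.0, 0.0, -0.268]
   [-0.101, 0.066, -0.005, 0.0, 0.0, -0.268]
   [-0.109, 0.052, -0.005, 0.0, 0.0, -0.268]
   [-0.115, 0.037, -0.005, 0.0, 0.0, -0.268]
```

Request:
play_rows(
  rows=[
    [0.082, 0.088, -0.02, 0.019, 0.005, -0.268, 1],
    [0.07, 0.099, -0.02, 0, 0, -0.268, 1],
    [0.056, 0.107, -0.02, 0, 0, -0.268, 1],
    [0.041, 0.113, -0.01, 0, 0, -0.268, 1],
    [0.026, 0.118, -0.01, 0, 0, -0.268, 1],
  ],
)

```text
clock: 11.95
position: [0.5334, 0.1553, 0.1446]
ee_rot: [-3.137, 0.05, -0.01]
force: [-0.3, 0.4, -0.5]
width: 0.24
```

Request:
play_rows(
  rows=[
    [0.01, 0.12, 0, 0, 0, -0.268, 1],
    [-0.007, 0.121, 0, 0, 0, -0.268, 1],
    [-0.023, 0.119, 0, 0, 0, -0.268, 1],
    [-0.038, 0.114, 0, 0, 0, -0.268, 1],
    [-0.053, 0.108, 0, 0, 0, -0.268, 1],
  ],
)

```text
clock: 12.45
position: [0.5377, 0.0605, 0.1442]
ee_rot: [-2.967, -1.027, -0.01]
force: [0.1, 1.1, -1.9]
width: 0.238
```

```bash
python3 go.py 534.7 -45.6 140 80.9 26 8
```

```text
t 12.45 pos [537.7  60.5 144.2] psi 38.2 tilt 0.38 j7 0.56 w 21.9 F [ 0.1  1.1 -1.9] n 6
   [-0.076, 0.091, 0.004, 0.002, -0.013, -0.249]
   [-0.086, 0.081, 0.005, 0.0, 0.0, -0.249]
   [-0.095, 0.069, 0.005, 0.0, 0.0, -0.249]
   [-0.103, 0.057, 0.005, 0.0, 0.0, -0.249]
   [-0.11, 0.044, 0.005, 0.0, 0.0, -0.249]
   [-0.114, 0.03, 0.005, 0.0, 0.0, -0.249]
```

Request:
play_rows(
  rows=[
    [-0.076, 0.091, 0.01, 0, -0.013, -0.249, 1],
    [-0.086, 0.081, 0.01, 0, 0, -0.249, 1],
    [-0.095, 0.069, 0.01, 0, 0, -0.249, 1],
    [-0.103, 0.057, 0.01, 0, 0, -0.249, 1],
    [-0.09, 0.03, 0.01, 0, 0, -0.2, 1],
  ],
)

```text
clock: 12.95
position: [0.5344, -0.0298, 0.1361]
ee_rot: [2.51, 1.887, -0.003]
force: [1.0, 0.1, -0.8]
width: 0.236
```

Request:
play_rows(
  rows=[
    [0, 0, 0, 0, 0, 0, 1],
    [0, 0, 0, 0, 0, 0, 1],
  ],
)

```text
clock: 13.15
position: [0.5336, -0.0322, 0.1357]
ee_rot: [2.516, 1.88, -0.005]
force: [0.4, -0.3, -1.9]
width: 0.236
```

```bash
python3 go.py 534.7 -45.6 80 80.9 30 8
```

```text
t 13.15 pos [533.6 -32.2 135.7] psi 73.6 tilt 0.18 j7 1.28 w 21.7 F [ 0.4 -0.3 -1.9] n 2
   [-0.041, 0.016, 0.186, -0.002, 0.006, -0.128]
   [-0.043, 0.013, 0.186, 0.0, 0.0, -0.128]
```

Request:
play_rows(
  rows=[
    [-0.041, 0.016, 0.17, 0, 0.006, -0.128, 1],
    [-0.043, 0.013, 0.17, 0, 0, -0.128, 1],
    [0, 0, 0, 0, 0, 0, 1],
    [0, 0, 0, 0, 0, 0, 1],
  ],
)

```text
clock: 13.55
position: [0.5362, -0.0412, 0.0849]
ee_rot: [-2.394, -2.033, -0.004]
force: [0.5, 0.7, -1.3]
width: 0.241
```

```bash
python3 go.py 534.7 -45.6 76 80.9 30 8
```

```text
t 13.55 pos [536.2 -41.2  84.9] psi 80.7 tilt 0.16 j7 1.42 w 22.2 F [ 0.5  0.7 -1.3] n 1
   [-0.031, -0.005, 0.059, 0.002, -0.005, -0.008]
```

Request:
play_rows(
  rows=[
    [-0.031, -0.005, 0.06, 0, -0.005, -0.008, 1],
    [0, 0, 0, 0, 0, 0, 1],
    [0, 0, 0, 0, 0, 0, 1],
  ],
)

```text
clock: 13.85
position: [0.536, -0.0439, 0.0775]
ee_rot: [2.391, 2.034, 0.005]
force: [0.6, -0.3, -1.1]
width: 0.236
```

```bash
python3 go.py 534.7 -45.6 66 80.9 30 8
```

```text
t 13.85 pos [536.  -43.9  77.5] psi 80.8 tilt 0.24 j7 1.42 w 21.8 F [ 0.6 -0.3 -1.1] n 1
   [-0.013, -0.007, 0.077, 0.008, -0.002, -0.004]
```

Request:
play_rows(
  rows=[
    [-0.013, -0.012, 0.03, 0.008, 0, -0.004, 1],
    [0, 0, 0, 0, 0, 0, 1],
  ],
)

```text
clock: 14.05
position: [0.5343, -0.0453, 0.0736]
ee_rot: [2.391, 2.038, 0.002]
force: [0.4, 0.4, -1.2]
width: 0.238
```

```bash
python3 go.py 534.7 -45.6 66 80.9 30 8
```

```text
t 14.05 pos [534.3 -45.3  73.6] psi 80.9 tilt 0.09 j7 1.43 w 21.9 F [ 0.4  0.4 -1.2] n 1
   [-0.002, 0.003, 0.051, 0.002, -0.002, -0.0]
```

Good. Descend: to z 56 (block bottom 17).

Request:
play_rows(
  rows=[
    [-0.002, 0.003, 0.05, 0, 0, 0, 1],
    [0, 0, 0.06, 0, 0, 0, 1],
    [0, 0, 0, 0, 0, 0, 1],
  ],
)

```text
clock: 14.35
position: [0.535, -0.0457, 0.056]
ee_rot: [2.391, 2.037, 0.004]
force: [-0.6, 0.8, -3.1]
width: 0.236
```

```bash
python3 go.py 534.7 -45.6 44.7 80.9 30 8
```

```text
t 14.35 pos [535.  -45.7  56. ] psi 80.9 tilt 0.13 j7 1.43 w 21.8 F [-0.6  0.8 -3.1] n 1
   [0.0, -0.002, 0.075, 0.004, -0.003, -0.001]
```

Request:
play_rows(
  rows=[
    [0, -0.002, 0.05, 0, 0, 0, 1],
    [0, 0, 0.025, 0, 0, 0, 1],
    [0, 0, 0.008, 0, 0, 0, 1],
  ],
)

```text
clock: 14.65
position: [0.5347, -0.0456, 0.0444]
ee_rot: [2.391, 2.037, 0.004]
force: [-11.8, 1.2, 41.3]
width: 0.241
```

```bash
python3 go.py 534.7 -45.6 44.7 80.9 30 8
```

```text
t 14.65 pos [534.7 -45.6  44.4] psi 80.9 tilt 0.13 j7 1.43 w 22.1 F [-11.8   1.2  41.3] n 1
   [0.0, -0.0, -0.002, 0.004, -0.003, -0.002]
```

Request:
play_rows(
  rows=[
    [0, 0, -0.006, 0, 0, 0, 1],
    [0, 0, 0, 0, 0, 0, -0.1],
    [0, 0, 0, 0, 0, 0, -0.1],
    [0, 0, -0.1, 0, 0, 0, -0.1],
    [0, 0, -0.3, 0, 0, 0, -0.1],
  ],
)

```text
clock: 15.15
position: [0.5313, -0.0456, 0.1015]
ee_rot: [-2.387, -2.034, 0.007]
force: [1.1, -0.1, 0.4]
width: 0.524
```

```bash
python3 go.py 527.2 -266.8 140 -37.3 30 8
```

```text
t 15.15 pos [531.3 -45.6 101.5] psi 80.9 tilt 0.41 j7 1.43 w 48.2 F [ 1.1 -0.1  0.4] n 15
   [-0.097, 0.014, -0.017, -0.014, 0.001, 0.275]
   [-0.095, 0.027, -0.017, 0.0, 0.0, 0.275]
   [-0.09, 0.04, -0.017, 0.0, 0.0, 0.275]
   [-0.084, 0.052, -0.017, 0.0, 0.0, 0.275]
   [-0.076, 0.063, -0.017, 0.0, 0.0, 0.275]
   [-0.066, 0.072, -0.017, 0.0, 0.0, 0.275]
   [-0.056, 0.081, -0.017, 0.0, 0.0, 0.275]
   [-0.044, 0.088, -0.017, 0.0, 0.0, 0.275]
   [-0.032, 0.093, -0.017, 0.0, 0.0, 0.275]
   [-0.019, 0.097, -0.017, 0.0, 0.0, 0.275]
   [-0.005, 0.098, -0.017, 0.0, 0.0, 0.275]
   [0.008, 0.098, -0.017, 0.0, 0.0, 0.275]
   [0.021, 0.096, -0.017, 0.0, 0.0, 0.275]
   [0.034, 0.092, -0.017, 0.0, 0.0, 0.275]
   [0.047, 0.087, -0.017, 0.0, 0.0, 0.275]
```

```bash
python3 go.py 527.2 -266.8 140 52.7 40 8
```

```text
t 15.15 pos [531.3 -45.6 101.5] psi 80.9 tilt 0.41 j7 1.43 w 48.2 F [ 1.1 -0.1  0.4] n 6
   [-0.243, 0.034, -0.043, -0.014, 0.001, 0.164]
   [-0.24, 0.054, -0.043, 0.0, 0.0, 0.164]
   [-0.234, 0.074, -0.043, 0.0, 0.0, 0.164]
   [-0.228, 0.093, -0.043, 0.0, 0.0, 0.164]
   [-0.219, 0.111, -0.043, 0.0, 0.0, 0.164]
   [-0.209, 0.129, -0.043, 0.0, 0.0, 0.164]
```

Request:
play_rows(
  rows=[
    [-0.2, 0.028, -0.05, -0.014, 0, 0.164, -0.3],
    [-0.24, 0.054, -0.05, 0, 0, 0.164, -0.3],
    [-0.234, 0.074, -0.05, 0, 0, 0.164, -0.3],
    [-0.228, 0.093, -0.04, 0, 0, 0.164, -0.3],
    [-0.18, 0.1, 0, 0, 0, 0.164, -0.3],
  ],
)

```text
clock: 15.65
position: [0.5338, -0.2168, 0.1357]
ee_rot: [2.755, 1.503, 0.015]
force: [0.6, -0.3, 0.5]
width: 0.651
```

```bash
python3 go.py 527.2 -266.8 80 52.7 30 8; python3 - <<'E'
from det import *
a=get_image("top");cv2.imwrite("pics/top2.png",a)
locate(a,"orange",(459,237))
cv2.imwrite("pics/t5.png",a[100:300,200:520])
E
```

```text
t 15.65 pos [ 533.8 -216.8  135.7] psi 57.2 tilt 0.59 j7 1.4 w 59.9 F [ 0.6 -0.3  0.5] n 3
   [-0.102, 0.047, 0.123, 0.014, -0.015, 0.053]
   [-0.1, 0.05, 0.124, 0.0, 0.0, 0.053]
   [-0.099, 0.053, 0.124, 0.0, 0.0, 0.053]
orange caps [(array([628. , 332.7]), 847)] posts []
```

View pics/t5.png

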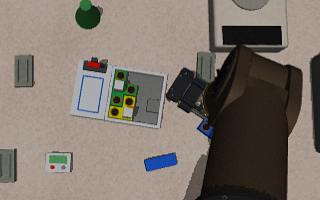

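```bash
python3 - <<'E'
from det import *
from tgt import *
a=cv2.imread("pics/top2.png")
D,W=feats(a,300,155,370,230)
c,s=np.cos(TH),np.sin(TH)
for d in D:
    P=cast("top",[d[0]],.036)[:,:2]*1000
    print(d[0].round(1),round(d[1]),((P-O)@np.array([[c,-s],[s,c]])).round(1))
print([(w[0].round(1),round(w[1])) for w in W])
E
```

```text
[302.2 166.4] 37 [[61.  96.5]]
[320.3 175. ] 30 [[46.2 47.2]]
[330.7 189.1] 32 [[14.4 15.2]]
[367.9 195. ] 30 [[ 14.4 -81. ]]
[316.4 199.5] 31 [[-17.8  47.2]]
[328.7 201.1] 31 [[-16.9  15.5]]
[314.3 211.5] 31 [[-48.8  47.5]]
[(array([326.6, 190.9]), 775), (array([300.3, 180.7]), 5), (array([318.6, 184.4]), 66), (array([327.4, 211.9]), 56), (array([306.1, 217.8]), 11), (array([309.6, 219.1]), 7), (array([315.8, 220.1]), 8), (array([328.5, 222.1]), 7)]
```

Request:
play_rows(
  rows=[
    [-0.102, 0.047, 0.1, 0.014, -0.015, 0.053, -0.3],
    [-0.1, 0.05, 0.12, 0, 0, 0.053, -0.3],
    [-0.09, 0.05, 0.12, 0, 0, 0.053, -0.3],
    [0, 0, 0, 0, 0, 0, -0.3],
    [0, 0, 0, 0, 0, 0, -0.3],
  ],
)

```text
clock: 16.2
position: [0.5261, -0.2756, 0.0825]
ee_rot: [2.823, 1.368, -0.003]
force: [0.7, 0.0, 0.6]
width: 0.651
```

```bash
python3 go.py 527.2 -266.8 42 52.7 30 8
```

```text
t 16.2 pos [ 526.1 -275.6   82.5] psi 51.7 tilt 0.29 j7 1.42 w 59.9 F [0.7 0.  0.6] n 2
   [0.026, -0.016, 0.135, 0.006, 0.008, -0.017]
   [0.025, -0.015, 0.135, 0.0, 0.0, -0.017]
```

Request:
play_rows(
  rows=[
    [0.026, -0.016, 0.12, 0.006, 0.008, -0.017, -0.3],
    [0.025, -0.015, 0.12, 0, 0, -0.017, -0.3],
    [0, 0, 0, 0, 0, 0, -0.3],
    [0, 0, 0, 0, 0, 0, -0.3],
  ],
)

```text
clock: 16.6
position: [0.5303, -0.2631, 0.049]
ee_rot: [2.809, 1.403, 0.007]
force: [0.7, 0.2, -0.2]
width: 0.654
```

```bash
python3 go.py 527.2 -266.8 40 52.7 30 8
```

```text
t 16.6 pos [ 530.3 -263.1   49. ] psi 53.1 tilt 0.27 j7 1.44 w 60.2 F [ 0.7  0.2 -0.2] n 1
   [-0.032, -0.002, 0.06, 0.007, -0.007, 0.014]
```

Request:
play_rows(
  rows=[
    [-0.032, -0.002, 0.055, 0.007, -0.007, 0.014, -0.3],
    [0, 0, 0, 0, 0, 0, -0.3],
    [0, 0, 0, 0, 0, 0, -0.1],
  ],
)

```text
clock: 16.9
position: [0.5286, -0.267, 0.0427]
ee_rot: [2.813, 1.394, 0.003]
force: [-0.4, 0.4, 0.2]
width: 0.602
```

```bash
python3 go.py 527.2 -266.8 40 52.7 30 8
```

```text
t 16.9 pos [ 528.6 -267.    42.7] psi 52.7 tilt 0.16 j7 1.44 w 55.4 F [-0.4  0.4  0.2] n 1
   [-0.005, -0.008, 0.018, 0.006, -0.001, 0.001]
```

Request:
play_rows(
  rows=[
    [-0.005, -0.008, 0.018, 0.006, 0, 0, 0.2],
    [0, 0, 0.005, 0, 0, 0, 1],
    [0, 0, 0, 0, 0, 0, 1],
    [0, 0, 0, 0, 0, 0, 1],
    [0, 0, 0, 0, 0, 0, 1],
  ],
  force=40,
)

```text
clock: 17.4
position: [0.5273, -0.2674, 0.0397]
ee_rot: [2.815, 1.394, 0.002]
force: [0.8, 0.3, -0.9]
width: 0.239
```

Request:
play_rows(
  rows=[
    [0, 0, 0, 0, 0, 0, 1],
    [0, 0, 0, 0, 0, 0, 1],
  ],
)

```text
clock: 17.6
position: [0.5273, -0.2674, 0.0397]
ee_rot: [2.815, 1.394, 0.002]
force: [-0.1, -0.0, -0.4]
width: 0.24
```

```bash
python3 go.py 527.2 -266.8 120 52.7 45 8;python3 -c "
from tgt import *
print(tray(-16,-16))"
```

```text
t 17.6 pos [ 527.3 -267.4   39.7] psi 52.7 tilt 0.06 j7 1.44 w 22.1 F [-0.1 -0.  -0.4] n 2
   [0.002, -0.001, -0.268, 0.001, -0.002, -0.0]
   [0.001, -0.002, -0.268, 0.0, 0.0, -0.0]
[561.17085002 -82.96809183]
```

Request:
play_rows(
  rows=[
    [0, 0, -0.2, 0, 0, 0, 1],
    [0, 0, -0.3, 0, 0, 0, 1],
    [0, 0, -0.2, 0, 0, 0, 1],
  ],
)

```text
clock: 17.9
position: [0.5235, -0.2657, 0.1423]
ee_rot: [-2.808, -1.39, 0.011]
force: [0.2, -0.1, -1.0]
width: 0.234
```

```bash
python3 go.py 562.3 -82.6 140 80.9 36 8
```

```text
t 17.9 pos [ 523.5 -265.7  142.3] psi 52.7 tilt 0.63 j7 1.41 w 21.5 F [ 0.2 -0.1 -1. ] n 6
   [0.188, -0.089, 0.003, -0.022, 0.004, -0.164]
   [0.195, -0.073, 0.003, 0.0, 0.0, -0.164]
   [0.2, -0.057, 0.003, 0.0, 0.0, -0.164]
   [0.204, -0.041, 0.003, 0.0, 0.0, -0.164]
   [0.207, -0.024, 0.003, 0.0, 0.0, -0.164]
   [0.208, -0.007, 0.003, 0.0, 0.0, -0.164]
```

Request:
play_rows(
  rows=[
    [0.15, -0.07, 0, -0.022, 0.004, -0.164, 1],
    [0.195, -0.073, 0, 0, 0, -0.164, 1],
    [0.2, -0.057, 0, 0, 0, -0.164, 1],
    [0.204, -0.041, 0, 0, 0, -0.164, 1],
    [0.207, -0.024, 0, 0, 0, -0.164, 1],
  ],
)

```text
clock: 18.4
position: [0.555, -0.119, 0.1452]
ee_rot: [2.455, 1.946, 0.003]
force: [0.4, -0.5, -2.0]
width: 0.239
```

Request:
play_rows(
  rows=[
    [0.15, -0.01, 0, 0, 0, -0.14, 1],
    [0, 0, 0, 0, 0, 0, 1],
    [0, 0, 0, 0, 0, 0, 1],
  ],
)

```text
clock: 18.7
position: [0.5584, -0.0881, 0.1433]
ee_rot: [2.37, 2.055, 0.003]
force: [-0.6, -0.1, -2.2]
width: 0.236
```

```bash
python3 go.py 562.3 -82.6 80 80.9 36 8
```

```text
t 18.7 pos [558.4 -88.1 143.3] psi 81.9 tilt 0.3 j7 1.52 w 21.7 F [-0.6 -0.1 -2.2] n 2
   [0.02, 0.009, 0.211, 0.01, 0.003, 0.017]
   [0.02, 0.01, 0.211, 0.0, 0.0, 0.017]
```

Request:
play_rows(
  rows=[
    [0.02, 0.009, 0.19, 0.01, 0.003, 0.017, 1],
    [0.02, 0.01, 0.19, 0, 0, 0.017, 1],
    [0, 0, 0, 0, 0, 0, 1],
    [0, 0, 0, 0, 0, 0, 1],
  ],
)

```text
clock: 19.1
position: [0.5621, -0.0866, 0.0855]
ee_rot: [2.395, 2.03, -0.002]
force: [0.7, -0.0, -2.3]
width: 0.234
```

```bash
python3 go.py 562.3 -82.6 76 80.9 36 8
```

```text
t 19.1 pos [562.1 -86.6  85.5] psi 80.6 tilt 0.15 j7 1.5 w 21.5 F [ 0.7 -0.  -2.3] n 1
   [0.027, -0.003, 0.063, 0.002, 0.005, -0.011]
```

Request:
play_rows(
  rows=[
    [0.03, -0.003, 0.06, 0, 0.005, -0.011, 1],
    [0, 0, 0, 0, 0, 0, 1],
    [0, 0, 0, 0, 0, 0, 1],
  ],
)

```text
clock: 19.4
position: [0.5634, -0.0836, 0.0784]
ee_rot: [2.39, 2.034, 0.004]
force: [-0.9, -0.1, -2.7]
width: 0.236
```

```bash
python3 go.py 562.3 -82.6 70 80.9 36 8
```

```text
t 19.4 pos [563.4 -83.6  78.4] psi 80.8 tilt 0.24 j7 1.5 w 21.8 F [-0.9 -0.1 -2.7] n 1
   [0.005, -0.008, 0.056, 0.008, 0.0, -0.003]
```

Request:
play_rows(
  rows=[
    [0.008, -0.009, 0.03, 0.008, 0, -0.003, 1],
    [0, 0, 0, 0, 0, 0, 1],
  ],
)

```text
clock: 19.6
position: [0.5628, -0.0823, 0.0746]
ee_rot: [2.39, 2.038, 0.002]
force: [-0.8, 0.0, -1.9]
width: 0.238
```

```bash
python3 go.py 562.3 -82.6 60 80.9 36 8
```

```text
t 19.6 pos [562.8 -82.3  74.6] psi 80.9 tilt 0.09 j7 1.5 w 21.9 F [-0.8  0.  -1.9] n 1
   [-0.003, -0.003, 0.097, 0.003, -0.0, 0.0]
```

Request:
play_rows(
  rows=[
    [-0.004, -0.003, 0.05, 0.003, 0, 0, 1],
    [0, 0, 0.055, 0, 0, 0, 1],
    [0, 0, 0, 0, 0, 0, 1],
  ],
)

```text
clock: 19.9
position: [0.5624, -0.0828, 0.0578]
ee_rot: [2.39, 2.038, 0.001]
force: [-0.4, 0.4, -2.4]
width: 0.236
```

```bash
python3 go.py 562.3 -82.6 45.7 80.9 36 8
```

```text
t 19.9 pos [562.4 -82.8  57.8] psi 80.9 tilt 0.04 j7 1.5 w 21.7 F [-0.4  0.4 -2.4] n 1
   [0.001, -0.001, 0.081, 0.001, -0.0, 0.0]
```

Request:
play_rows(
  rows=[
    [0, 0, 0.05, 0, 0, 0, 1],
    [0, 0, 0.025, 0, 0, 0, 1],
    [0, 0, 0.008, 0, 0, 0, 1],
  ],
)

```text
clock: 20.2
position: [0.5625, -0.0828, 0.0455]
ee_rot: [2.39, 2.038, 0.001]
force: [-12.4, 2.0, 39.7]
width: 0.232
```

```bash
python3 go.py 562.3 -82.6 45.7 80.9 36 8
```

```text
t 20.2 pos [562.5 -82.8  45.5] psi 80.9 tilt 0.04 j7 1.5 w 21.3 F [-12.4   2.   39.7] n 1
   [0.001, -0.002, -0.002, 0.001, -0.001, 0.001]
```

Seated. Release and go for orange (robot frame 484.8, -388.4).

Request:
play_rows(
  rows=[
    [0, 0, -0.006, 0, 0, 0, 1],
    [0, 0, 0, 0, 0, 0, -0.1],
    [0, 0, 0, 0, 0, 0, -0.1],
    [0, 0, -0.1, 0, 0, 0, -0.1],
    [0, 0, -0.3, 0, 0, 0, -0.1],
  ],
)

```text
clock: 20.7
position: [0.5593, -0.0824, 0.1025]
ee_rot: [-2.386, -2.035, 0.009]
force: [0.1, -0.2, -0.8]
width: 0.524
```

```bash
python3 go.py 484.8 -388.4 140 37.1 45 8
```

```text
t 20.7 pos [559.3 -82.4 102.5] psi 80.9 tilt 0.47 j7 1.5 w 48.2 F [ 0.1 -0.2 -0.8] n 8
   [-0.262, -0.021, -0.031, -0.016, 0.002, 0.191]
   [-0.262, 0.004, -0.031, 0.0, 0.0, 0.191]
   [-0.261, 0.029, -0.031, 0.0, 0.0, 0.191]
   [-0.257, 0.054, -0.031, 0.0, 0.0, 0.191]
   [-0.251, 0.078, -0.031, 0.0, 0.0, 0.191]
   [-0.242, 0.102, -0.031, 0.0, 0.0, 0.191]
   [-0.231, 0.124, -0.031, 0.0, 0.0, 0.191]
   [-0.218, 0.146, -0.031, 0.0, 0.0, 0.191]
```

Request:
play_rows(
  rows=[
    [-0.22, -0.018, -0.06, -0.016, 0, 0.191, -0.3],
    [-0.262, 0.004, -0.06, 0, 0, 0.191, -0.3],
    [-0.261, 0.029, -0.05, 0, 0, 0.191, -0.3],
    [-0.257, 0.054, -0.04, 0, 0, 0.191, -0.3],
    [-0.251, 0.078, 0, 0, 0, 0.191, -0.3],
  ],
)

```text
clock: 21.2
position: [0.5196, -0.2662, 0.1405]
ee_rot: [2.802, 1.41, 0.018]
force: [1.2, -0.4, -0.5]
width: 0.654
```

```bash
python3 go.py 484.8 -388.4 140 37.1 45 8; python3 - <<'E'
from det import *
from tgt import *
a=get_image("top");cv2.imwrite("pics/top3.png",a)
D,W=feats(a,300,155,370,230)
c,s=np.cos(TH),np.sin(TH)
for d in D:
    P=cast("top",[d[0]],.036)[:,:2]*1000
    print(d[0].round(1),round(d[1]),((P-O)@np.array([[c,-s],[s,c]])).round(1))
E
```

```text
t 21.2 pos [ 519.6 -266.2  140.5] psi 53.4 tilt 0.71 j7 1.43 w 60.2 F [ 1.2 -0.4 -0.5] n 3
   [-0.264, 0.1, -0.0, 0.017, -0.018, 0.19]
   [-0.254, 0.124, 0.001, 0.0, 0.0, 0.19]
   [-0.241, 0.148, 0.001, 0.0, 0.0, 0.19]
[302.5 166.9] 48 [[59.8 95.6]]
[320.3 175.1] 30 [[46.2 47.2]]
[330.7 189.1] 32 [[14.4 15.3]]
[343.1 190.4] 32 [[ 16.2 -16.6]]
[316.4 199.5] 31 [[-17.7  47.2]]
[328.7 201.1] 31 [[-16.9  15.5]]
[348.6 202.6] 9 [[-12.6 -35.1]]
[314.3 211.5] 31 [[-48.8  47.5]]
[339.4 215.2] 29 [[-48.1 -16.8]]
[351.7 217.1] 31 [[-48.  -48.4]]
```

View pics/top3.png

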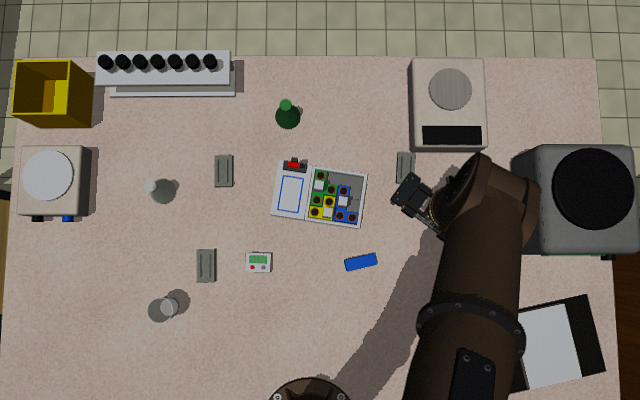

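Request:
play_rows(
  rows=[
    [-0.264, 0.1, 0, 0.017, -0.018, 0.19, -0.3],
    [-0.254, 0.124, 0, 0, 0, 0.19, -0.3],
    [-0.19, 0.11, 0, 0, 0, 0.19, -0.3],
    [0, 0, 0, 0, 0, 0, -0.3],
    [0, 0, 0, 0, 0, 0, -0.3],
  ],
)

```text
clock: 21.75
position: [0.4797, -0.3909, 0.1399]
ee_rot: [2.987, 0.955, -0.006]
force: [0.5, 0.0, 0.3]
width: 0.648
```

```bash
python3 go.py 484.8 -388.4 80 37.1 45 8; python3 - <<'E'
from h import *
b=get_image("side")
cv2.imwrite("pics/t6.png",cv2.resize(b[200:340,300:480],None,fx=4,fy=4,interpolation=cv2.INTER_CUBIC))
E
```

```text
t 21.75 pos [ 479.7 -390.9  139.9] psi 35.5 tilt 0.41 j7 1.38 w 59.6 F [0.5 0.  0.3] n 2
   [0.02, 0.002, 0.2, 0.008, 0.011, -0.029]
   [0.018, 0.003, 0.2, 0.0, 0.0, -0.029]
```

View pics/t6.png

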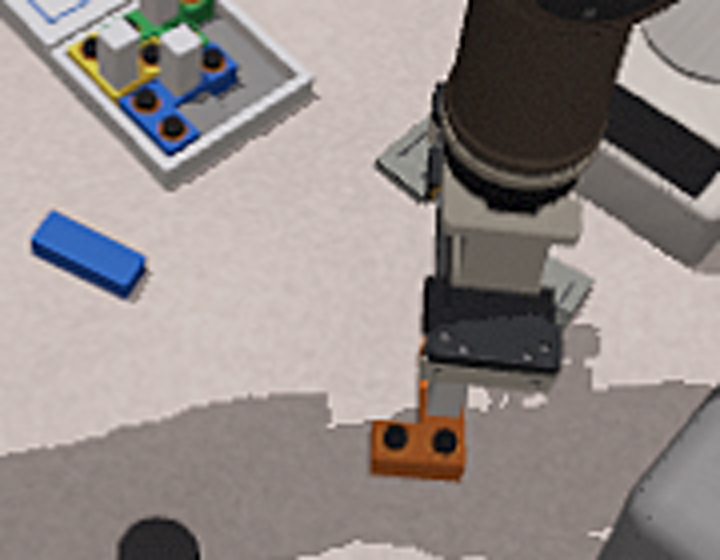

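Request:
play_rows(
  rows=[
    [0.02, 0.002, 0.18, 0.008, 0.011, -0.029, -0.3],
    [0.018, 0.003, 0.18, 0, 0, -0.029, -0.3],
    [0, 0, 0, 0, 0, 0, -0.3],
    [0, 0, 0, 0, 0, 0, -0.3],
  ],
)

```text
clock: 22.2
position: [0.488, -0.3841, 0.0857]
ee_rot: [2.973, 1.015, 0.004]
force: [0.6, -0.5, -0.0]
width: 0.65
```

```bash
python3 go.py 484.8 -388.4 40 37.1 45 8
```

```text
t 22.2 pos [ 488.  -384.1   85.7] psi 37.7 tilt 0.14 j7 1.42 w 59.8 F [ 0.6 -0.5 -0. ] n 2
   [-0.018, 0.005, 0.152, 0.002, -0.005, 0.01]
   [-0.017, 0.005, 0.152, 0.0, 0.0, 0.01]
```

Request:
play_rows(
  rows=[
    [-0.018, 0.005, 0.14, 0.002, -0.005, 0.01, -0.3],
    [-0.01, 0.004, 0.14, 0, 0, 0.01, -0.3],
    [0, 0, 0, 0, 0, 0, -0.3],
    [0, 0, 0, 0, 0, 0, -0.3],
  ],
)

```text
clock: 22.6
position: [0.4895, -0.387, 0.0485]
ee_rot: [2.972, 1.004, 0.007]
force: [-0.8, -0.1, 0.3]
width: 0.652
```

```bash
python3 go.py 484.8 -388.4 40 37.1 45 8
```

```text
t 22.6 pos [ 489.5 -387.    48.5] psi 37.3 tilt 0.36 j7 1.44 w 60.0 F [-0.8 -0.1  0.3] n 1
   [-0.031, -0.012, 0.056, 0.011, -0.006, 0.008]
```

Request:
play_rows(
  rows=[
    [-0.031, -0.012, 0.055, 0.011, -0.006, 0.008, -0.3],
    [0, 0, 0, 0, 0, 0, -0.3],
    [-0.008, -0.004, 0.012, 0.005, 0, 0, -0.1],
  ],
)

```text
clock: 22.9
position: [0.4851, -0.3894, 0.0414]
ee_rot: [2.977, 1.0, 0.003]
force: [-0.2, 0.0, -0.7]
width: 0.606
```

```bash
python3 go.py 484.8 -388.4 40 37.1 45 8
```

```text
t 22.9 pos [ 485.1 -389.4   41.4] psi 37.1 tilt 0.12 j7 1.44 w 55.8 F [-0.2  0.  -0.7] n 1
   [0.003, -0.006, 0.009, 0.003, -0.003, 0.001]
```

Request:
play_rows(
  rows=[
    [0.003, -0.006, 0.01, 0.003, 0, 0, 0.2],
    [0, 0, 0.003, 0, 0, 0, 1],
    [0, 0, 0, 0, 0, 0, 1],
    [0, 0, 0, 0, 0, 0, 1],
    [0, 0, 0, 0, 0, 0, 1],
  ],
)

```text
clock: 23.4
position: [0.4848, -0.3888, 0.0399]
ee_rot: [-2.978, -1.0, -0.003]
force: [0.9, 0.2, -0.1]
width: 0.24
```

Request:
play_rows(
  rows=[
    [0, 0, 0, 0, 0, 0, 1],
    [0, 0, 0, 0, 0, 0, 1],
  ],
)

```text
clock: 23.6
position: [0.4848, -0.3888, 0.0399]
ee_rot: [-2.978, -1.0, -0.003]
force: [-0.8, -0.1, 0.2]
width: 0.235
```

```bash
python3 go.py 484.8 -388.4 140 37.1 45 8; python3 -c "
from tgt import *
print(tray(48,-16))"
```

```text
t 23.6 pos [ 484.8 -388.8   39.9] psi 37.1 tilt 0.1 j7 1.44 w 21.6 F [-0.8 -0.1  0.2] n 3
   [0.001, -0.001, -0.222, 0.001, -0.003, 0.0]
   [0.001, -0.001, -0.222, 0.0, 0.0, 0.0]
   [0.001, -0.001, -0.222, 0.0, 0.0, 0.0]
[624.36533365 -93.09020814]
```

Request:
play_rows(
  rows=[
    [0, 0, -0.2, 0, 0, 0, 1],
    [0, 0, -0.3, 0, 0, 0, 1],
    [0, 0, -0.25, 0, 0, 0, 1],
  ],
)

```text
clock: 23.9
position: [0.4811, -0.3858, 0.1489]
ee_rot: [-2.968, -0.997, 0.01]
force: [0.4, -0.5, -0.8]
width: 0.238
```

```bash
python3 go.py 625.9 -92 150 80.9 42 8
```

```text
t 23.9 pos [ 481.1 -385.8  148.9] psi 37.1 tilt 0.73 j7 1.4 w 21.9 F [ 0.4 -0.5 -0.8] n 8
   [0.244, -0.122, -0.0, -0.025, 0.004, -0.191]
   [0.255, -0.099, -0.001, 0.0, 0.0, -0.191]
   [0.263, -0.074, -0.001, 0.0, 0.0, -0.191]
   [0.269, -0.048, -0.001, 0.0, 0.0, -0.191]
   [0.272, -0.023, -0.001, 0.0, 0.0, -0.191]
   [0.273, 0.003, -0.001, 0.0, 0.0, -0.191]
   [0.271, 0.029, -0.001, 0.0, 0.0, -0.191]
   [0.267, 0.055, -0.001, 0.0, 0.0, -0.191]
```

Request:
play_rows(
  rows=[
    [0.2, -0.1, 0, -0.025, 0.004, -0.191, 1],
    [0.255, -0.099, 0, 0, 0, -0.191, 1],
    [0.263, -0.074, 0, 0, 0, -0.191, 1],
    [0.269, -0.048, 0, 0, 0, -0.191, 1],
    [0.272, -0.023, 0, 0, 0, -0.191, 1],
  ],
)

```text
clock: 24.4
position: [0.5692, -0.2137, 0.1554]
ee_rot: [2.645, 1.671, 0.001]
force: [0.3, -0.9, -1.0]
width: 0.237
```

```bash
python3 go.py 625.9 -92 150 80.9 42 8
```

```text
t 24.4 pos [ 569.2 -213.7  155.4] psi 64.6 tilt 0.75 j7 1.47 w 21.8 F [ 0.3 -0.9 -1. ] n 4
   [0.224, -0.002, 0.008, 0.022, 0.013, -0.142]
   [0.223, 0.014, 0.009, 0.0, 0.0, -0.142]
   [0.222, 0.03, 0.009, 0.0, 0.0, -0.142]
   [0.219, 0.046, 0.009, 0.0, 0.0, -0.142]
```

Request:
play_rows(
  rows=[
    [0.224, -0.002, 0.01, 0.022, 0.013, -0.142, 1],
    [0.223, 0.014, 0.01, 0, 0, -0.142, 1],
    [0.2, 0.03, 0.01, 0, 0, -0.142, 1],
    [0.1, 0.02, 0.01, 0, 0, -0.07, 1],
    [0, 0, 0, 0, 0, 0, 1],
  ],
)

```text
clock: 24.9
position: [0.6192, -0.0985, 0.1479]
ee_rot: [-2.402, -2.018, -0.003]
force: [-0.8, -0.1, -2.1]
width: 0.236
```

```bash
python3 go.py 625.9 -92 85 80.9 42 8
```

```text
t 24.9 pos [619.2 -98.5 147.9] psi 80.1 tilt 0.26 j7 1.52 w 21.7 F [-0.8 -0.1 -2.1] n 2
   [0.024, 0.019, 0.21, -0.004, -0.008, -0.014]
   [0.025, 0.019, 0.21, 0.0, 0.0, -0.014]
```

Request:
play_rows(
  rows=[
    [0.024, 0.019, 0.2, -0.004, -0.008, -0.014, 1],
    [0.015, 0.019, 0.2, 0, 0, -0.014, 1],
    [0, 0, 0, 0, 0, 0, 1],
    [0, 0, 0, 0, 0, 0, 1],
  ],
)

```text
clock: 25.3
position: [0.6244, -0.1011, 0.0879]
ee_rot: [2.4, 2.022, -0.004]
force: [-0.4, -0.1, -1.8]
width: 0.238
```

```bash
python3 go.py 625.9 -92 78 80.9 42 8
```

```text
t 25.3 pos [ 624.4 -101.1   87.9] psi 80.2 tilt 0.25 j7 1.52 w 21.9 F [-0.4 -0.1 -1.8] n 1
   [0.062, -0.001, 0.066, 0.002, 0.009, -0.023]
```

Request:
play_rows(
  rows=[
    [0.062, -0.001, 0.06, 0.002, 0.009, -0.023, 1],
    [0, 0, 0, 0, 0, 0, 1],
    [0, 0, 0, 0, 0, 0, 1],
  ],
)

```text
clock: 25.6
position: [0.6265, -0.0942, 0.0814]
ee_rot: [2.392, 2.032, 0.003]
force: [0.2, 0.2, -1.7]
width: 0.234
```

```bash
python3 go.py 625.9 -92 75 80.9 42 8
```

```text
t 25.6 pos [626.5 -94.2  81.4] psi 80.7 tilt 0.19 j7 1.52 w 21.5 F [ 0.2  0.2 -1.7] n 1
   [0.014, -0.007, 0.042, 0.007, 0.001, -0.007]
```

Request:
play_rows(
  rows=[
    [0.016, -0.008, 0.04, 0.007, 0, -0.007, 1],
    [0, 0, 0, 0, 0, 0, 1],
    [0.003, 0, 0, 0, 0, 0, 1],
  ],
)

```text
clock: 25.9
position: [0.6265, -0.0912, 0.0764]
ee_rot: [2.39, 2.037, 0.002]
force: [0.4, -0.0, -1.4]
width: 0.241
```

```bash
python3 go.py 625.9 -92 60 80.9 42 8
```

```text
t 25.9 pos [626.5 -91.2  76.4] psi 80.9 tilt 0.11 j7 1.52 w 22.1 F [ 0.4 -0.  -1.4] n 1
   [-0.006, -0.004, 0.109, 0.004, 0.0, -0.0]
```

Request:
play_rows(
  rows=[
    [-0.007, -0.004, 0.05, 0.004, 0, 0, 1],
    [0, 0, 0.055, 0, 0, 0, 1],
    [0, 0, 0, 0, 0, 0, 1],
  ],
)

```text
clock: 26.2
position: [0.6257, -0.092, 0.0595]
ee_rot: [-2.391, -2.038, 0.0]
force: [-0.4, 0.2, -2.2]
width: 0.238
```

```bash
python3 go.py 625.9 -92 46 80.9 42 8
```

```text
t 26.2 pos [625.7 -92.   59.5] psi 80.9 tilt 0.01 j7 1.52 w 21.9 F [-0.4  0.2 -2.2] n 1
   [0.0, 0.002, 0.09, -0.0, 0.0, 0.0]
```

Request:
play_rows(
  rows=[
    [0, 0.002, 0.055, 0, 0, 0, 1],
    [0, 0, 0.03, 0, 0, 0, 1],
    [0, 0, 0.006, 0, 0, 0, 1],
  ],
)

```text
clock: 26.5
position: [0.626, -0.0922, 0.0457]
ee_rot: [-2.39, -2.038, 0.0]
force: [-9.6, 2.1, 29.8]
width: 0.239
```

```bash
python3 go.py 625.9 -92 46 80.9 42 8
```

```text
t 26.5 pos [626.  -92.2  45.7] psi 80.9 tilt 0.02 j7 1.52 w 22.0 F [-9.6  2.1 29.8] n 1
   [0.001, -0.001, -0.002, -0.001, 0.0, 0.0]
```

Request:
play_rows(
  rows=[
    [0, 0, -0.006, 0, 0, 0, 1],
    [0, 0, 0, 0, 0, 0, -0.1],
    [0, 0, 0, 0, 0, 0, -0.1],
    [0, 0, -0.1, 0, 0, 0, -0.1],
    [0, 0, -0.3, 0, 0, 0, -0.1],
  ],
)

```text
clock: 27.0
position: [0.6228, -0.0919, 0.103]
ee_rot: [-2.385, -2.034, 0.011]
force: [0.8, 0.9, -0.0]
width: 0.524
```

Request:
play_rows(
  rows=[
    [-0.2, 0, -0.2, 0, 0, 0, -0.5],
    [-0.3, 0, -0.1, 0, 0, 0, -1],
    [-0.3, 0, 0, 0, 0, 0, -1],
    [0, 0, 0, 0, 0, 0, -1],
  ],
)

```text
clock: 27.4
position: [0.6088, -0.2131, 0.161]
ee_rot: [2.382, 2.042, 0.003]
force: [-0.6, -0.2, -0.2]
width: 0.844
```

```bash
python3 go.py 658 -253.7 140 85.6 42 8; python3 - <<'E'
from det import *
from tgt import *
a=get_image("top");cv2.imwrite("pics/top4.png",a)
b=get_image("side");cv2.imwrite("pics/side4.png",b)
D,W=feats(a,300,155,370,230)
c,s=np.cos(TH),np.sin(TH)
for d in D:
    P=cast("top",[d[0]],.036)[:,:2]*1000
    print(d[0].round(1),round(d[1]),((P-O)@np.array([[c,-s],[s,c]])).round(1))
plates(a)
E
```

```text
t 27.4 pos [ 608.8 -213.1  161. ] psi 81.2 tilt 0.27 j7 1.72 w 77.6 F [-0.6 -0.2 -0.2] n 2
   [-0.109, 0.182, 0.071, 0.009, 0.003, -0.077]
   [-0.116, 0.178, 0.07, 0.0, 0.0, -0.077]
[367.8 161.4] 42 [[100.9 -68.3]]
[302.1 165.9] 28 [[62.5 97.1]]
[367.2 174.3] 53 [[ 67.4 -71.3]]
[320.3 175. ] 29 [[46.3 47.2]]
[332.5 176.2] 31 [[48.2 15.7]]
[357.2 180. ] 31 [[ 48.6 -48.1]]
[330.7 189.1] 32 [[14.4 15.3]]
[343.1 190.4] 31 [[ 16.2 -16.6]]
[355.4 192.2] 30 [[ 16.7 -48.3]]
[316.4 199.5] 30 [[-17.7  47.2]]
[328.7 201.1] 30 [[-16.9  15.6]]
[348.6 202.4] 7 [[-12.2 -35. ]]
[314.3 211.5] 31 [[-48.8  47.5]]
[339.4 215.2] 28 [[-48.  -16.9]]
[351.7 217.2] 30 [[-48.1 -48.3]]
plate px [223.  170.7] xy [648.7 223.8] size [82. 42.] yaw 1.5
plate px [163.3 191.2] xy [593.9 378.5] size [61. 63.] yaw -17.8
plate px [205.1 265.6] xy [402.4 263.3] size [80. 44.] yaw 1.5
plate px [161.5 308.6] xy [292.1 369. ] size [60. 77.] yaw -76.8
```

View pics/top4.png

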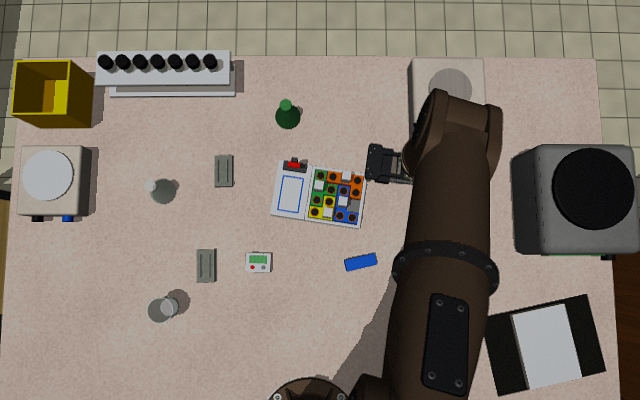

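View pics/side4.png

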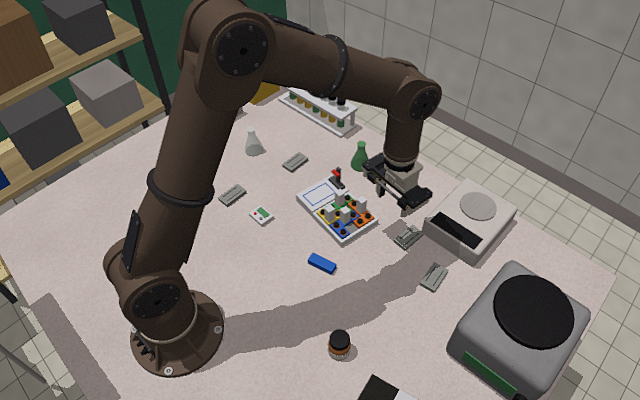

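```bash
python3 - <<'E'
from det import *
a=cv2.imread("pics/top0.png");b=cv2.imread("pics/side0.png")
print(cast("top",[(410,150),(485,150)],.05),cast("top",[(410,150),(485,150)],.0))
u=cv2.resize(a[140:215,390:480],None,fx=7,fy=7,interpolation=cv2.INTER_CUBIC);cv2.imwrite("pics/t7.png",u)
cv2.imwrite("pics/t8.png",cv2.resize(b[170:300,380:530],None,fx=5,fy=4.5,interpolation=cv2.INTER_CUBIC))
E
```

```text
[[ 0.69515233 -0.25961952  0.05      ]
 [ 0.69575048 -0.45328501  0.05      ]] [[ 0.70716256 -0.2711415   0.        ]
 [ 0.70778829 -0.47373912  0.        ]]
```

View pics/t7.png

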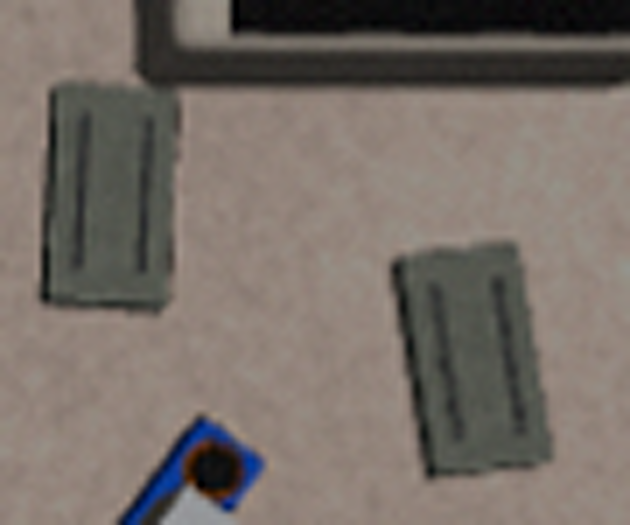

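View pics/t8.png

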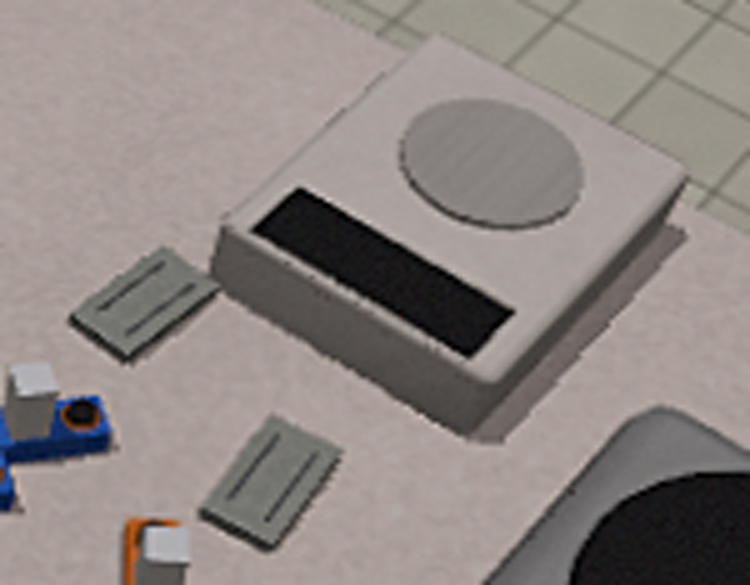

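Request:
play_rows(
  rows=[
    [-0.1, 0.182, 0.05, 0.009, 0, -0.09, -1],
    [-0.1, 0.16, 0.07, 0, 0, -0.09, -1],
    [0, 0, 0, 0, 0, 0, -1],
    [0, 0, 0, 0, 0, 0, -1],
  ],
)

```text
clock: 27.9
position: [0.6604, -0.235, 0.1428]
ee_rot: [-2.269, -2.165, -0.009]
force: [-0.8, 0.5, 0.3]
width: 1.0
```

```bash
python3 go.py 658 -253.7 60 87 42 8
```

```text
t 27.9 pos [ 660.4 -235.   142.8] psi 87.3 tilt 0.48 j7 1.83 w 92.0 F [-0.8  0.5  0.3] n 3
   [-0.043, -0.003, 0.184, -0.001, -0.017, 0.004]
   [-0.042, -0.003, 0.184, 0.0, 0.0, 0.004]
   [-0.042, -0.003, 0.184, 0.0, 0.0, 0.004]
```

Request:
play_rows(
  rows=[
    [-0.043, -0.003, 0.17, 0, -0.017, 0.004, -1],
    [-0.042, -0.003, 0.17, 0, 0, 0.004, -1],
    [-0.042, -0.003, 0.17, 0, 0, 0.004, -1],
    [0, 0, 0, 0, 0, 0, -1],
    [0, 0, 0, 0, 0, 0, -1],
  ],
)

```text
clock: 28.4
position: [0.6593, -0.2447, 0.0677]
ee_rot: [-2.272, -2.168, -0.006]
force: [0.4, -0.2, 0.9]
width: 0.999
```

```bash
python3 go.py 658 -253.7 30 87 42 8
```

```text
t 28.4 pos [ 659.3 -244.7   67.7] psi 87.3 tilt 0.24 j7 1.84 w 91.9 F [ 0.4 -0.2  0.9] n 1
   [-0.061, -0.007, 0.251, 0.004, -0.007, 0.011]
```

Request:
play_rows(
  rows=[
    [-0.05, -0.006, 0.15, 0.004, -0.007, 0.011, -1],
    [-0.02, 0, 0.1, 0, 0, 0, -1],
    [0, 0, 0, 0, 0, 0, -1],
    [0, 0, 0, 0, 0, 0, -1],
  ],
)

```text
clock: 28.8
position: [0.6615, -0.252, 0.0354]
ee_rot: [2.272, 2.163, 0.008]
force: [-0.2, -1.5, 0.2]
width: 0.999
```

```bash
python3 go.py 658 -253.7 4 87 42 8; python3 - <<'E'
from h import *
b=get_image("side")
cv2.imwrite("pics/t9.png",cv2.resize(b[150:280,360:500],None,fx=5,fy=4.5,interpolation=cv2.INTER_CUBIC))
E
```

```text
t 28.8 pos [ 661.5 -252.    35.4] psi 87.2 tilt 0.4 j7 1.85 w 91.9 F [-0.2 -1.5  0.2] n 1
   [-0.013, -0.024, 0.209, 0.014, -0.001, 0.006]
```

View pics/t9.png

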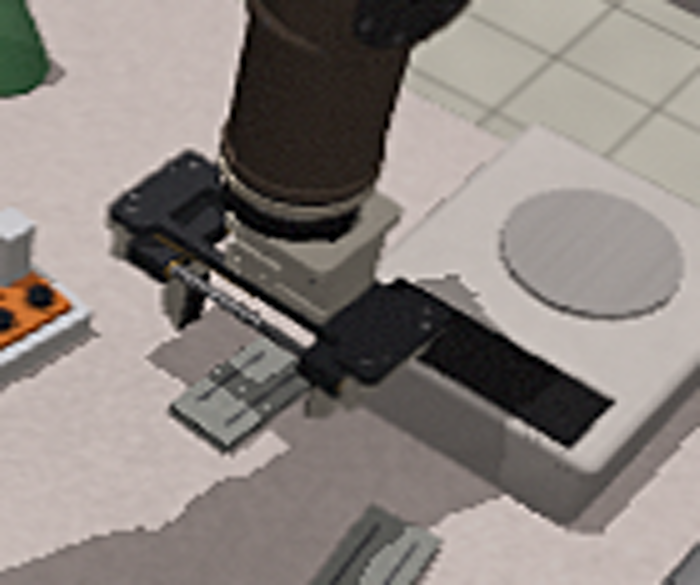

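Request:
play_rows(
  rows=[
    [-0.013, -0.075, 0.1, 0.014, 0, 0.006, -1],
    [0, 0, 0.06, 0, 0, 0, -1],
    [0, 0, 0, 0, 0, 0, -1],
    [0, 0, 0, 0, 0, 0, -1],
  ],
)

```text
clock: 29.25
position: [0.6535, -0.2528, 0.015]
ee_rot: [2.274, 2.161, 0.007]
force: [0.1, 0.4, -0.5]
width: 0.998
```

```bash
python3 go.py 650 -253.7 3 87 42 8
```

```text
t 29.25 pos [ 653.5 -252.8   15. ] psi 87.1 tilt 0.36 j7 1.85 w 91.8 F [ 0.1  0.4 -0.5] n 1
   [-0.007, -0.024, 0.08, 0.012, -0.0, 0.002]
```

Request:
play_rows(
  rows=[
    [-0.007, -0.02, 0.06, 0.012, 0, 0, -0.6],
    [0, 0, 0.02, 0.005, 0, 0, -0.4],
    [0, 0, 0.01, 0, 0, 0, -0.4],
  ],
)

```text
clock: 29.55
position: [0.6519, -0.2537, 0.0019]
ee_rot: [-2.277, -2.164, 0.001]
force: [0.4, 0.4, 0.3]
width: 0.792
```

```bash
python3 go.py 650 -253.7 3 87 42 8
```

```text
t 29.55 pos [ 651.9 -253.7    1.9] psi 87.1 tilt 0.02 j7 1.86 w 72.9 F [0.4 0.4 0.3] n 1
   [-0.0, -0.013, -0.007, -0.001, 0.0, 0.003]
```

Request:
play_rows(
  rows=[
    [0, 0, -0.002, 0, 0, 0, 0.2],
    [0, 0, 0, 0, 0, 0, 0.6],
    [0, 0, 0, 0, 0, 0, 1],
    [0, 0, 0, 0, 0, 0, 1],
    [0, 0, 0, 0, 0, 0, 1],
  ],
  force=30,
)

```text
clock: 30.05
position: [0.652, -0.2537, 0.0021]
ee_rot: [-2.277, -2.164, 0.001]
force: [0.1, -1.3, -1.5]
width: 0.497
```

Request:
play_rows(
  rows=[
    [0, 0, 0, 0, 0, 0, 1],
    [0, 0, 0, 0, 0, 0, 1],
  ],
)

```text
clock: 30.25
position: [0.6519, -0.2537, 0.0021]
ee_rot: [-2.277, -2.164, 0.001]
force: [0.5, -0.3, -0.8]
width: 0.499
```

```bash
python3 go.py 650 -253.7 120 87 42 8
```

```text
t 30.25 pos [ 651.9 -253.7    2.1] psi 87.1 tilt 0.04 j7 1.86 w 45.9 F [ 0.5 -0.3 -0.8] n 3
   [-0.0, -0.004, -0.262, -0.001, 0.0, 0.001]
   [-0.0, -0.004, -0.262, 0.0, 0.0, 0.001]
   [-0.0, -0.004, -0.262, 0.0, 0.0, 0.001]
```

Request:
play_rows(
  rows=[
    [0, 0, -0.15, 0, 0, 0, 1],
    [0, 0, -0.25, 0, 0, 0, 1],
    [0, 0, -0.3, 0, 0, 0, 1],
    [0, 0, -0.3, 0, 0, 0, 1],
  ],
)

```text
clock: 30.65
position: [0.6471, -0.2519, 0.148]
ee_rot: [-2.266, -2.155, 0.013]
force: [0.3, -0.8, -1.2]
width: 0.498
```

```bash
python3 go.py 580.3 48.7 150 80.9 42 8; python3 - <<'E'
from h import *
b=get_image("side")
cv2.imwrite("pics/t10.png",cv2.resize(b[120:280,340:500],None,fx=4,fy=3.5,interpolation=cv2.INTER_CUBIC))
E
```

```text
t 30.65 pos [ 647.1 -251.9  148. ] psi 87.1 tilt 0.94 j7 1.85 w 45.8 F [ 0.3 -0.8 -1.2] n 8
   [0.247, -0.068, 0.0, -0.032, -0.008, 0.027]
   [0.246, -0.072, -0.002, 0.0, 0.0, 0.027]
   [0.245, -0.075, -0.002, 0.0, 0.0, 0.027]
   [0.244, -0.078, -0.002, 0.0, 0.0, 0.027]
   [0.243, -0.082, -0.002, 0.0, 0.0, 0.027]
   [0.242, -0.085, -0.002, 0.0, 0.0, 0.027]
   [0.241, -0.088, -0.002, 0.0, 0.0, 0.027]
   [0.24, -0.091, -0.002, 0.0, 0.0, 0.027]
```

View pics/t10.png

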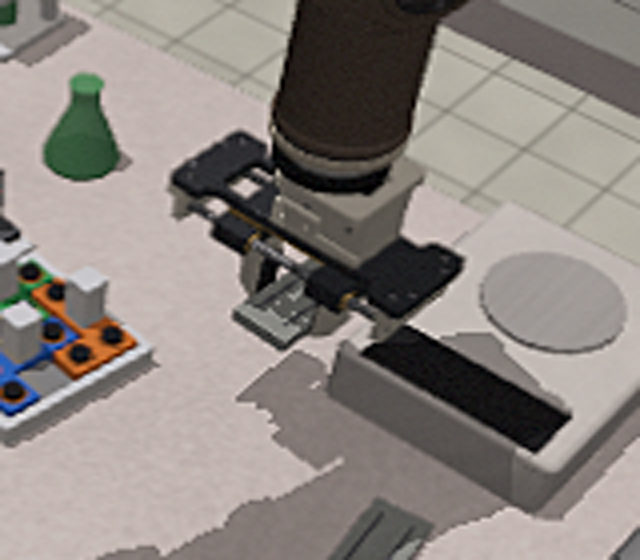

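Plate held flat. Carry to the deck.

Request:
play_rows(
  rows=[
    [0.2, -0.05, 0, -0.032, -0.008, 0.027, 1],
    [0.246, -0.072, 0, 0, 0, 0.027, 1],
    [0.245, -0.075, 0, 0, 0, 0.027, 1],
    [0.244, -0.078, 0, 0, 0, 0.027, 1],
    [0.243, -0.082, 0, 0, 0, 0.027, 1],
  ],
)

```text
clock: 31.2
position: [0.6137, -0.0772, 0.1601]
ee_rot: [2.346, 2.054, 0.015]
force: [0.0, 0.3, -0.5]
width: 0.494
```

```bash
python3 go.py 580.3 48.7 150 80.9 42 8
```

```text
t 31.2 pos [613.7 -77.2 160.1] psi 82.4 tilt 1.44 j7 1.5 w 45.4 F [ 0.   0.3 -0.5] n 4
   [0.201, -0.083, 0.013, 0.048, 0.016, 0.013]
   [0.2, -0.084, 0.017, 0.0, 0.0, 0.013]
   [0.199, -0.086, 0.017, 0.0, 0.0, 0.013]
   [0.199, -0.087, 0.017, 0.0, 0.0, 0.013]
```

Request:
play_rows(
  rows=[
    [0.201, -0.083, 0.01, 0.048, 0.016, 0.013, 1],
    [0.2, -0.084, 0.01, 0, 0, 0.013, 1],
    [0.199, -0.086, 0.01, 0, 0, 0.013, 1],
    [0.1, -0.05, 0.01, 0, 0, 0.013, 1],
    [0, 0, 0, 0, 0, 0, 1],
  ],
)

```text
clock: 31.7
position: [0.5803, 0.0455, 0.1536]
ee_rot: [-2.38, -2.046, -0.004]
force: [-0.3, 1.1, -1.0]
width: 0.5
```

```bash
python3 go.py 580.3 48.7 90 80.9 42 8
```

```text
t 31.7 pos [580.3  45.5 153.6] psi 81.4 tilt 0.24 j7 1.28 w 46.0 F [-0.3  1.1 -1. ] n 2
   [0.01, -0.001, 0.212, -0.002, -0.008, 0.008]
   [0.01, -0.002, 0.212, 0.0, 0.0, 0.008]
```

Request:
play_rows(
  rows=[
    [0.01, 0, 0.2, -0.002, -0.008, 0.008, 1],
    [0.01, 0, 0.2, 0, 0, 0.008, 1],
    [0, 0, 0, 0, 0, 0, 1],
    [0, 0, 0, 0, 0, 0, 1],
  ],
)

```text
clock: 32.1
position: [0.5834, 0.0455, 0.0941]
ee_rot: [2.388, 2.034, 0.005]
force: [0.5, 0.8, 0.2]
width: 0.496
```

```bash
python3 go.py 580.3 48.7 60 80.9 42 8
```

```text
t 32.1 pos [583.4  45.5  94.1] psi 80.9 tilt 0.29 j7 1.27 w 45.6 F [0.5 0.8 0.2] n 1
   [0.018, -0.025, 0.227, 0.01, 0.001, -0.002]
```

Request:
play_rows(
  rows=[
    [0.02, -0.03, 0.12, 0.01, 0, 0, 1],
    [0, 0, 0.1, 0, 0, 0, 1],
    [0, 0, 0, 0, 0, 0, 1],
    [0, 0, 0, 0, 0, 0, 1],
  ],
)

```text
clock: 32.5
position: [0.5832, 0.0461, 0.0646]
ee_rot: [2.391, 2.03, 0.007]
force: [-0.8, 1.2, -0.7]
width: 0.498
```

```bash
python3 go.py 580.3 48.7 45 80.9 42 8
```

```text
t 32.5 pos [583.2  46.1  64.6] psi 80.7 tilt 0.37 j7 1.26 w 45.8 F [-0.8  1.2 -0.7] n 1
   [0.014, -0.023, 0.131, 0.013, -0.0, -0.008]
```

Request:
play_rows(
  rows=[
    [0.02, -0.025, 0.1, 0.013, 0, -0.008, 1],
    [0, 0, 0, 0, 0, 0, 1],
    [0.008, -0.012, 0, 0.005, 0, 0, 1],
    [0, 0, 0, 0, 0, 0, 1],
  ],
)

```text
clock: 32.9
position: [0.5794, 0.0513, 0.0501]
ee_rot: [-2.39, -2.037, 0.0]
force: [-0.2, 0.4, 0.4]
width: 0.498
```

```bash
python3 go.py 580.3 48.7 40 80.9 42 8
```

```text
t 32.9 pos [579.4  51.3  50.1] psi 80.9 tilt 0.07 j7 1.26 w 45.8 F [-0.2  0.4  0.4] n 1
   [-0.016, 0.009, 0.067, -0.002, -0.001, -0.0]
```

Request:
play_rows(
  rows=[
    [-0.016, 0.007, 0.04, 0, 0, 0, 1],
    [0, 0, 0.02, 0, 0, 0, 1],
    [0, 0, 0, 0, 0, 0, 1],
  ],
)

```text
clock: 33.2
position: [0.5805, 0.0486, 0.0408]
ee_rot: [-2.39, -2.038, -0.001]
force: [0.0, 0.5, -1.5]
width: 0.498
```

```bash
python3 go.py 580.3 48.7 32 80.9 42 8; python3 - <<'E'
from h import *
b=get_image("side")
cv2.imwrite("pics/t11.png",cv2.resize(b[130:250,270:400],None,fx=5,fy=4.5,interpolation=cv2.INTER_CUBIC))
E
```

```text
t 33.2 pos [580.5  48.6  40.8] psi 80.9 tilt 0.06 j7 1.27 w 45.8 F [ 0.   0.5 -1.5] n 1
   [0.0, -0.001, 0.059, 0.0, -0.002, -0.0]
```

View pics/t11.png

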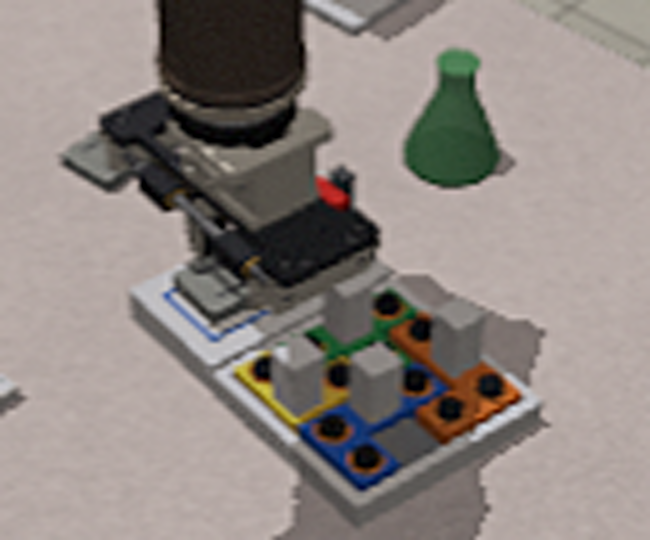

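Request:
play_rows(
  rows=[
    [0, 0, 0.04, 0, 0, 0, 1],
    [0, 0, 0.02, 0, 0, 0, 1],
    [0, 0, 0.004, 0, 0, 0, 1],
  ],
)

```text
clock: 33.55
position: [0.5809, 0.0485, 0.0317]
ee_rot: [-2.391, -2.038, -0.002]
force: [-7.2, -0.8, 21.8]
width: 0.497
```

```bash
python3 go.py 580.3 48.7 32 80.9 42 8
```

```text
t 33.55 pos [580.9  48.5  31.7] psi 80.9 tilt 0.08 j7 1.27 w 45.8 F [-7.2 -0.8 21.8] n 1
   [0.001, -0.004, -0.002, 0.002, -0.002, -0.001]
```

Request:
play_rows(
  rows=[
    [0, 0, -0.004, 0, 0, 0, 1],
    [0, 0, 0, 0, 0, 0, -0.3],
    [0, 0, 0, 0, 0, 0, -0.3],
    [0, 0, -0.1, 0, 0, 0, -0.3],
    [0, 0, -0.3, 0, 0, 0, -0.3],
  ],
)

```text
clock: 34.05
position: [0.577, 0.0481, 0.0879]
ee_rot: [-2.386, -2.035, 0.011]
force: [0.7, 0.2, -0.5]
width: 0.653
```

```bash
python3 go.py 649.8 225.1 140 91.4 42 8
```

```text
t 34.05 pos [577.   48.1  87.9] psi 80.9 tilt 0.52 j7 1.26 w 60.0 F [ 0.7  0.2 -0.5] n 5
   [0.248, 0.058, -0.071, -0.018, 0.004, -0.073]
   [0.246, 0.068, -0.07, 0.0, 0.0, -0.073]
   [0.243, 0.077, -0.07, 0.0, 0.0, -0.073]
   [0.24, 0.085, -0.07, 0.0, 0.0, -0.073]
   [0.237, 0.094, -0.07, 0.0, 0.0, -0.073]
```

Request:
play_rows(
  rows=[
    [0.05, 0, -0.3, -0.018, 0, 0, -0.4],
    [0.246, 0.068, -0.1, 0, 0, -0.073, -0.6],
    [0.243, 0.077, 0, 0, 0, -0.073, -1],
    [0.24, 0.085, 0, 0, 0, -0.073, -1],
    [0.237, 0.094, 0, 0, 0, -0.073, -1],
  ],
)

```text
clock: 34.55
position: [0.6468, 0.1913, 0.157]
ee_rot: [2.237, 2.193, 0.006]
force: [0.6, -0.0, 0.2]
width: 0.98
```

```bash
python3 go.py 650.4 224.8 140 91.4 42 8; python3 - <<'E'
from det import *
a=get_image("top");cv2.imwrite("pics/top5.png",a);b=get_image("side")
cv2.imwrite("pics/t12.png",np.hstack([cv2.resize(a[150:240,260:380],None,fx=3.3,fy=3.3),cv2.resize(b[150:250,280:390],None,fx=3.6,fy=2.97)]))
E
```

```text
t 34.55 pos [646.8 191.3 157. ] psi 88.8 tilt 0.57 j7 1.18 w 90.2 F [ 0.6 -0.   0.2] n 1
   [0.224, 0.018, 0.113, 0.018, 0.007, -0.089]
```

View pics/t12.png

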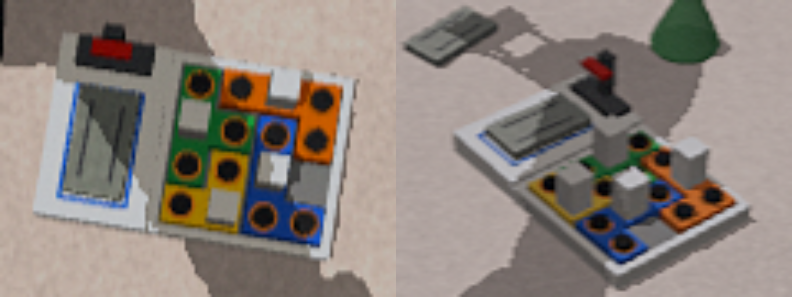

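Request:
play_rows(
  rows=[
    [0.17, 0.018, 0.1, 0.018, 0.007, -0.08, -1],
    [0.05, 0, 0.1, 0, 0, 0, -1],
    [0, 0, 0.1, 0, 0, 0, -1],
    [0, 0, 0, 0, 0, 0, -1],
    [0, 0, 0, 0, 0, 0, -1],
  ],
)

```text
clock: 35.15
position: [0.6493, 0.2296, 0.1076]
ee_rot: [-2.19, -2.249, -0.0]
force: [0.0, -0.1, 0.1]
width: 0.998
```

```bash
python3 go.py 650.4 224.8 40 91.4 42 8
```

```text
t 35.15 pos [649.3 229.6 107.6] psi 91.5 tilt 0.12 j7 1.18 w 91.9 F [ 0.  -0.1  0.1] n 2
   [-0.016, 0.003, 0.225, -0.003, -0.003, 0.002]
   [-0.016, 0.003, 0.225, 0.0, 0.0, 0.002]
```

Request:
play_rows(
  rows=[
    [-0.016, 0.003, 0.22, 0, 0, 0, -1],
    [-0.016, -0.005, 0.22, 0, 0, 0, -1],
    [0, -0.01, 0, 0, 0, 0, -1],
    [0, 0, 0, 0, 0, 0, -1],
  ],
)

```text
clock: 35.55
position: [0.6505, 0.2209, 0.0444]
ee_rot: [2.196, 2.244, 0.006]
force: [0.6, 0.4, 0.5]
width: 1.001
```

```bash
python3 go.py 650.4 224.8 20 91.4 42 8;python3 - <<'E'
from h import *
b=get_image("side")
cv2.imwrite("pics/t13.png",cv2.resize(b[110:200,240:350],None,fx=6,fy=6,interpolation=cv2.INTER_CUBIC))
E
```

```text
t 35.55 pos [650.5 220.9  44.4] psi 91.2 tilt 0.26 j7 1.18 w 92.1 F [0.6 0.4 0.5] n 1
   [0.026, -0.001, 0.163, 0.009, -0.003, -0.006]
```

View pics/t13.png

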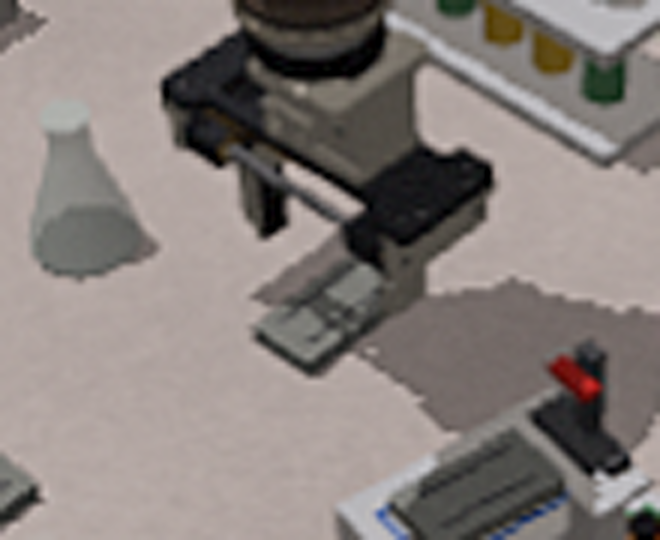

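Request:
play_rows(
  rows=[
    [0.026, -0.002, 0.15, 0.009, 0, -0.006, -1],
    [0, -0.01, 0.04, 0, 0, 0, -0.7],
    [0, -0.005, 0, 0, 0, 0, -0.4],
    [0, 0, 0, 0, 0, 0, -0.4],
  ],
)

```text
clock: 36.0
position: [0.6504, 0.2257, 0.0191]
ee_rot: [2.194, 2.247, 0.01]
force: [-0.4, -0.1, -0.3]
width: 0.79
```

```bash
python3 go.py 650.4 224.8 2 91.4 42 8
```

```text
t 36.0 pos [650.4 225.7  19.1] psi 91.4 tilt 0.37 j7 1.18 w 72.7 F [-0.4 -0.1 -0.3] n 1
   [-0.006, -0.001, 0.114, 0.011, -0.007, -0.001]
```

Request:
play_rows(
  rows=[
    [-0.006, -0.006, 0.08, 0.011, -0.007, 0, -0.4],
    [0, -0.004, 0.03, 0.005, 0, 0, -0.4],
    [0, -0.003, 0.01, 0, 0, 0, -0.4],
  ],
)

```text
clock: 36.3
position: [0.6493, 0.2251, 0.0011]
ee_rot: [-2.194, -2.247, 0.001]
force: [0.9, 0.1, 0.6]
width: 0.701
```

```bash
python3 go.py 650.4 224.8 2 91.4 42 8
```

```text
t 36.3 pos [649.3 225.1   1.1] psi 91.4 tilt 0.07 j7 1.18 w 64.5 F [0.9 0.1 0.6] n 1
   [-0.002, 0.007, -0.006, -0.003, -0.001, -0.001]
```

Request:
play_rows(
  rows=[
    [0, 0.004, -0.008, 0, 0, 0, 0.2],
    [0, 0, 0, 0, 0, 0, 0.6],
    [0, 0, 0, 0, 0, 0, 1],
    [0, 0, 0, 0, 0, 0, 1],
    [0, 0, 0, 0, 0, 0, 1],
  ],
  force=30,
)

```text
clock: 36.8
position: [0.6498, 0.225, 0.0022]
ee_rot: [-2.194, -2.247, 0.002]
force: [0.1, -0.1, -1.6]
width: 0.5
```

```bash
python3 go.py 650.4 224.8 140 91.4 42 8
```

```text
t 36.8 pos [649.8 225.    2.2] psi 91.4 tilt 0.1 j7 1.18 w 46.0 F [ 0.1 -0.1 -1.6] n 4
   [-0.0, 0.001, -0.23, -0.003, -0.0, -0.0]
   [-0.0, 0.001, -0.23, 0.0, 0.0, -0.0]
   [-0.0, 0.001, -0.23, 0.0, 0.0, -0.0]
   [-0.0, 0.001, -0.23, 0.0, 0.0, -0.0]
```

Request:
play_rows(
  rows=[
    [0, 0, -0.15, 0, 0, 0, 1],
    [0, 0, -0.25, 0, 0, 0, 1],
    [0, 0, -0.3, 0, 0, 0, 1],
    [0, -0.05, -0.3, 0, 0, 0, 1],
  ],
)

```text
clock: 37.2
position: [0.6385, 0.2227, 0.1487]
ee_rot: [-2.19, -2.243, 0.023]
force: [1.3, 0.1, -0.7]
width: 0.498
```

```bash
python3 go.py 586.3 47.7 150 80.9 40 8
```

```text
t 37.2 pos [638.5 222.7 148.7] psi 91.4 tilt 0.92 j7 1.18 w 45.8 F [ 1.3  0.1 -0.7] n 5
   [-0.232, -0.075, 0.001, -0.03, 0.011, 0.073]
   [-0.234, -0.067, -0.002, 0.0, 0.0, 0.073]
   [-0.236, -0.058, -0.002, 0.0, 0.0, 0.073]
   [-0.238, -0.049, -0.002, 0.0, 0.0, 0.073]
   [-0.24, -0.041, -0.002, 0.0, 0.0, 0.073]
```

Request:
play_rows(
  rows=[
    [-0.2, -0.075, 0, -0.03, 0.011, 0.073, 1],
    [-0.234, -0.067, 0, 0, 0, 0.073, 1],
    [-0.236, -0.058, 0, 0, 0, 0.073, 1],
    [-0.2, -0.049, 0, 0, 0, 0.073, 1],
    [-0.08, -0.02, 0.05, 0, 0, 0.05, 1],
  ],
)

```text
clock: 37.7
position: [0.5958, 0.0831, 0.1511]
ee_rot: [2.376, 2.048, 0.029]
force: [-1.0, 0.0, -1.2]
width: 0.5
```

Request:
play_rows(
  rows=[
    [0, 0, 0, 0, 0, 0, 1],
    [0, 0, 0, 0, 0, 0, 1],
  ],
)

```text
clock: 37.9
position: [0.5951, 0.082, 0.1503]
ee_rot: [2.378, 2.046, 0.027]
force: [-0.1, -0.3, -1.3]
width: 0.499
```

```bash
python3 go.py 586.3 47.7 95 80.9 40 8
```

```text
t 37.9 pos [595.1  82.  150.3] psi 81.4 tilt 1.03 j7 1.22 w 45.9 F [-0.1 -0.3 -1.3] n 2
   [-0.119, -0.015, 0.183, 0.03, -0.021, 0.009]
   [-0.117, -0.011, 0.184, 0.0, 0.0, 0.009]
```

Request:
play_rows(
  rows=[
    [-0.119, -0.013, 0.15, 0.03, -0.021, 0.009, 1],
    [-0.117, -0.011, 0.15, 0, 0, 0.009, 1],
    [0, 0, 0, 0, 0, 0, 1],
    [0, 0, 0, 0, 0, 0, 1],
  ],
)

```text
clock: 38.3
position: [0.5893, 0.0562, 0.1048]
ee_rot: [-2.378, -2.05, -0.007]
force: [-0.9, 0.6, -0.1]
width: 0.498
```

```bash
python3 go.py 586.3 47.7 80 80.9 40 8
```

```text
t 38.3 pos [589.3  56.2 104.8] psi 81.5 tilt 0.28 j7 1.27 w 45.8 F [-0.9  0.6 -0.1] n 1
   [-0.06, -0.012, 0.165, 0.003, -0.009, 0.022]
```

Request:
play_rows(
  rows=[
    [-0.06, -0.02, 0.16, 0, -0.009, 0.022, 1],
    [-0.01, 0, 0, 0, 0, 0, 1],
    [0, 0, 0, 0, 0, 0, 1],
  ],
)

```text
clock: 38.6
position: [0.5881, 0.0525, 0.0836]
ee_rot: [2.383, 2.045, 0.011]
force: [0.4, 0.1, 0.5]
width: 0.5
```

```bash
python3 go.py 586.3 47.7 70 80.9 40 8
```

```text
t 38.6 pos [588.1  52.5  83.6] psi 81.3 tilt 0.41 j7 1.27 w 46.0 F [0.4 0.1 0.5] n 1
   [-0.034, -0.008, 0.091, 0.011, -0.009, 0.013]
```

Request:
play_rows(
  rows=[
    [-0.035, -0.015, 0.08, 0.011, -0.009, 0.013, 1],
    [-0.005, -0.005, 0, 0, 0, 0, 1],
    [0, 0, 0, 0, 0, 0, 1],
  ],
)

```text
clock: 38.9
position: [0.5861, 0.0492, 0.0735]
ee_rot: [2.387, 2.04, 0.006]
force: [0.3, -1.1, 0.2]
width: 0.492
```

```bash
python3 go.py 586.3 47.7 60 80.9 40 8
```

```text
t 38.9 pos [586.1  49.2  73.5] psi 81.0 tilt 0.21 j7 1.27 w 45.2 F [ 0.3 -1.1  0.2] n 1
   [-0.01, 0.002, 0.09, 0.006, -0.004, 0.004]
```

Request:
play_rows(
  rows=[
    [-0.01, 0, 0.06, 0.006, -0.004, 0.004, 1],
    [0, 0, 0.05, 0, 0, 0, 1],
    [0, 0, 0, 0, 0, 0, 1],
  ],
)

```text
clock: 39.2
position: [0.5864, 0.0478, 0.0563]
ee_rot: [2.39, 2.038, 0.001]
force: [-0.7, 0.5, -0.7]
width: 0.497
```

```bash
python3 go.py 586.3 47.7 46.2 80.9 40 8
```

```text
t 39.2 pos [586.4  47.8  56.3] psi 80.9 tilt 0.06 j7 1.27 w 45.8 F [-0.7  0.5 -0.7] n 1
   [-0.001, -0.001, 0.067, 0.002, -0.0, 0.0]
```

Request:
play_rows(
  rows=[
    [0, 0, 0.045, 0, 0, 0, 1],
    [0, 0, 0.024, 0, 0, 0, 1],
    [0, 0, 0.004, 0, 0, 0, 1],
  ],
)

```text
clock: 39.5
position: [0.5865, 0.0477, 0.0456]
ee_rot: [2.39, 2.038, 0.001]
force: [-6.0, -1.6, 21.4]
width: 0.497
```

```bash
python3 go.py 586.3 47.7 46.2 80.9 40 8
```

```text
t 39.5 pos [586.5  47.7  45.6] psi 80.9 tilt 0.07 j7 1.27 w 45.7 F [-6.  -1.6 21.4] n 1
   [-0.0, -0.002, -0.004, 0.002, -0.001, -0.0]
```

Contact at the right height. Release, then plate at (402.4, 263.3) → robot (403.5, 264.2), yaw 1.5.

Request:
play_rows(
  rows=[
    [0, 0, -0.004, 0, 0, 0, 1],
    [0, 0, 0, 0, 0, 0, -0.3],
    [0, 0, 0, 0, 0, 0, -0.3],
    [0, 0, -0.1, 0, 0, 0, -0.3],
    [0, 0, -0.3, 0, 0, 0, -0.3],
  ],
)

```text
clock: 40.0
position: [0.5826, 0.0473, 0.1016]
ee_rot: [-2.387, -2.035, 0.012]
force: [0.2, 0.2, 0.8]
width: 0.648
```

```bash
python3 go.py 403.5 264.2 140 91.5 45 8
```

```text
t 40.0 pos [582.6  47.3 101.6] psi 80.9 tilt 0.52 j7 1.27 w 59.6 F [0.2 0.2 0.8] n 7
   [0.177, -0.201, -0.035, -0.017, 0.006, -0.053]
   [0.182, -0.196, -0.037, 0.0, 0.0, -0.053]
   [0.187, -0.192, -0.037, 0.0, 0.0, -0.053]
   [0.192, -0.186, -0.037, 0.0, 0.0, -0.053]
   [0.197, -0.181, -0.037, 0.0, 0.0, -0.053]
   [0.202, -0.176, -0.037, 0.0, 0.0, -0.053]
   [0.207, -0.171, -0.037, 0.0, 0.0, -0.053]
```

Request:
play_rows(
  rows=[
    [0.1, -0.1, -0.2, -0.017, 0.006, -0.053, -0.5],
    [0.182, -0.196, -0.06, 0, 0, -0.053, -1],
    [0.187, -0.192, 0, 0, 0, -0.053, -1],
    [0.192, -0.186, 0, 0, 0, -0.053, -1],
    [0.197, -0.181, 0, 0, 0, -0.053, -1],
  ],
)

```text
clock: 40.5
position: [0.4729, 0.1873, 0.147]
ee_rot: [2.252, 2.177, 0.016]
force: [0.8, 1.3, 0.2]
width: 0.992
```

```bash
python3 go.py 403.5 264.2 140 91.5 45 8; python3 - <<'E'
from det import *
a=get_image("top");cv2.imwrite("pics/top6.png",a)
plates(a)
E
```

```text
t 40.5 pos [472.9 187.3 147. ] psi 88.1 tilt 0.79 j7 1.03 w 91.2 F [0.8 1.3 0.2] n 3
   [0.166, -0.16, 0.014, 0.028, -0.002, -0.04]
   [0.169, -0.157, 0.016, 0.0, 0.0, -0.04]
   [0.172, -0.153, 0.016, 0.0, 0.0, -0.04]
plate px [623.3 156.3] xy [ 691.3 -848.5] size [129.  67.] yaw 44.2
plate px [457.3 190.9] xy [ 595.  -389.4] size [82. 45.] yaw 7.2
plate px [161.8 189.2] xy [602.1 385.3] size [52. 65.] yaw -59.2
```

View pics/top6.png

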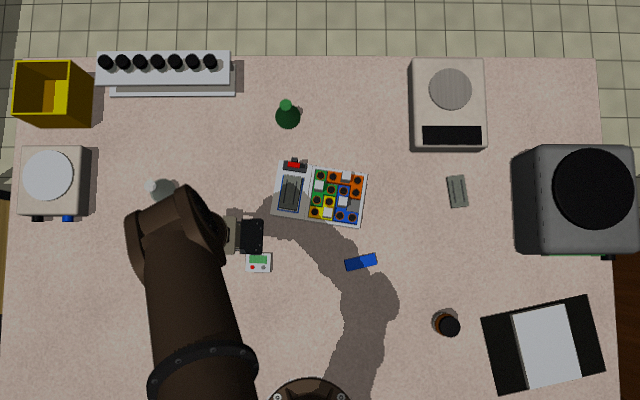

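Request:
play_rows(
  rows=[
    [0.166, -0.16, 0, 0.028, 0, -0.04, -1],
    [0.169, -0.157, 0, 0, 0, -0.04, -1],
    [0.1, -0.1, 0.05, 0, 0, -0.04, -1],
    [0, 0, 0.1, 0, 0, 0, -1],
    [0, 0, 0, 0, 0, 0, -1],
  ],
)

```text
clock: 41.05
position: [0.4019, 0.2647, 0.1243]
ee_rot: [-2.168, -2.265, -0.004]
force: [0.1, -0.2, -0.4]
width: 1.003
```

```bash
python3 go.py 403.5 264.2 70 91.5 45 8
```

```text
t 41.05 pos [401.9 264.7 124.3] psi 92.5 tilt 0.37 j7 0.89 w 92.3 F [ 0.1 -0.2 -0.4] n 2
   [-0.003, 0.006, 0.181, -0.005, -0.012, 0.018]
   [-0.002, 0.005, 0.181, 0.0, 0.0, 0.018]
```

Request:
play_rows(
  rows=[
    [-0.003, 0, 0.2, -0.005, -0.012, 0.018, -1],
    [0, 0, 0.2, 0, 0, 0.018, -1],
    [0, 0, 0.1, 0, 0, 0, -1],
    [0, 0, 0, 0, 0, 0, -1],
  ],
)

```text
clock: 41.45
position: [0.4051, 0.2645, 0.0492]
ee_rot: [2.195, 2.245, 0.006]
force: [0.1, -0.5, -0.0]
width: 1.003
```

```bash
python3 go.py 403.5 264.2 25 91.5 45 8; python3 - <<'E'
from h import *
b=get_image("side")
cv2.imwrite("pics/t14.png",cv2.resize(b[130:240,160:290],None,fx=5.5,fy=5,interpolation=cv2.INTER_CUBIC))
E
```

```text
t 41.45 pos [405.1 264.5  49.2] psi 91.3 tilt 0.23 j7 0.85 w 92.3 F [ 0.1 -0.5 -0. ] n 1
   [-0.002, -0.011, 0.161, 0.008, -0.003, -0.008]
```

View pics/t14.png

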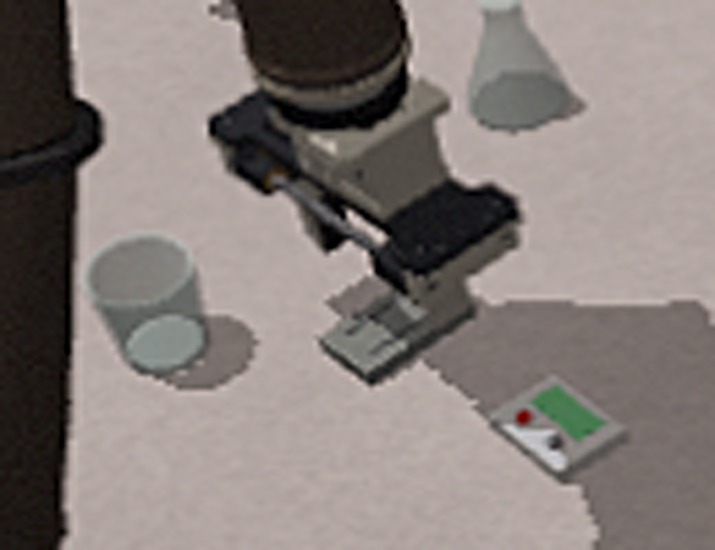

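Request:
play_rows(
  rows=[
    [-0.002, -0.012, 0.15, 0.008, 0, -0.008, -1],
    [0, -0.01, 0.08, 0, 0, 0, -0.7],
    [0, -0.005, 0, 0, 0, 0, -0.4],
    [0, 0, 0, 0, 0, 0, -0.4],
  ],
)

```text
clock: 41.9
position: [0.405, 0.2653, 0.0186]
ee_rot: [2.195, 2.247, 0.012]
force: [-1.3, 0.7, -0.1]
width: 0.791
```

```bash
python3 go.py 403.5 264.2 2 91.5 45 8
```

```text
t 41.9 pos [405.  265.3  18.6] psi 91.4 tilt 0.43 j7 0.84 w 72.8 F [-1.3  0.7 -0.1] n 1
   [-0.008, -0.011, 0.111, 0.011, -0.01, -0.005]
```

Request:
play_rows(
  rows=[
    [-0.008, -0.014, 0.08, 0.011, -0.01, 0, -0.4],
    [0, -0.004, 0.03, 0.005, 0, 0, -0.4],
    [0, -0.003, 0.006, 0, 0, 0, -0.4],
  ],
)

```text
clock: 42.2
position: [0.4031, 0.2649, 0.0019]
ee_rot: [-2.194, -2.246, -0.002]
force: [-0.4, 0.1, 1.1]
width: 0.698
```

```bash
python3 go.py 403.5 264.2 2 91.5 45 8
```

```text
t 42.2 pos [403.1 264.9   1.9] psi 91.3 tilt 0.1 j7 0.84 w 64.3 F [-0.4  0.1  1.1] n 1
   [-0.005, 0.003, -0.001, -0.0, -0.003, -0.005]
```

Request:
play_rows(
  rows=[
    [-0.003, 0.002, -0.002, 0, 0, 0, 0.2],
    [0, 0, 0, 0, 0, 0, 0.6],
    [0, 0, 0, 0, 0, 0, 1],
    [0, 0, 0, 0, 0, 0, 1],
    [0, 0, 0, 0, 0, 0, 1],
  ],
  force=30,
)

```text
clock: 42.7
position: [0.4034, 0.2645, 0.0024]
ee_rot: [-2.194, -2.247, -0.002]
force: [0.2, 0.9, -0.4]
width: 0.495
```

```bash
python3 go.py 403.5 264.2 140 91.4 42 8
```

```text
t 42.7 pos [403.4 264.5   2.4] psi 91.4 tilt 0.1 j7 0.84 w 45.6 F [ 0.2  0.9 -0.4] n 4
   [-0.0, 0.0, -0.229, -0.0, -0.003, -0.0]
   [-0.001, 0.0, -0.229, 0.0, 0.0, -0.0]
   [-0.001, 0.0, -0.229, 0.0, 0.0, -0.0]
   [-0.001, 0.0, -0.229, 0.0, 0.0, -0.0]
```

Request:
play_rows(
  rows=[
    [0, 0, -0.15, 0, 0, 0, 1],
    [0, 0, -0.25, 0, 0, 0, 1],
    [0, 0, -0.3, 0, 0, 0, 1],
    [-0.05, 0.05, -0.3, 0, 0, 0, 1],
  ],
)

```text
clock: 43.1
position: [0.4067, 0.2552, 0.1515]
ee_rot: [-2.189, -2.247, 0.019]
force: [1.9, 0.6, -1.2]
width: 0.497
```

```bash
python3 go.py 586.7 47.6 155 80.9 40 8
```

```text
t 43.1 pos [406.7 255.2 151.5] psi 91.5 tilt 0.72 j7 0.9 w 45.7 F [ 1.9  0.6 -1.2] n 7
   [-0.202, 0.166, -0.004, -0.023, 0.011, 0.053]
   [-0.198, 0.171, -0.003, 0.0, 0.0, 0.053]
   [-0.193, 0.177, -0.003, 0.0, 0.0, 0.053]
   [-0.188, 0.182, -0.003, 0.0, 0.0, 0.053]
   [-0.183, 0.187, -0.003, 0.0, 0.0, 0.053]
   [-0.178, 0.191, -0.003, 0.0, 0.0, 0.053]
   [-0.173, 0.196, -0.003, 0.0, 0.0, 0.053]
```

Request:
play_rows(
  rows=[
    [-0.202, 0.166, -0.02, -0.023, 0.011, 0.053, 1],
    [-0.198, 0.171, 0, 0, 0, 0.053, 1],
    [-0.193, 0.177, 0, 0, 0, 0.053, 1],
    [-0.188, 0.182, 0, 0, 0, 0.053, 1],
    [-0.15, 0.15, 0, 0, 0, 0.053, 1],
  ],
)

```text
clock: 43.6
position: [0.536, 0.114, 0.1636]
ee_rot: [2.329, 2.105, 0.025]
force: [1.0, 0.9, -1.2]
width: 0.497
```

```bash
python3 go.py 586.7 47.6 155 80.9 40 8
```

```text
t 43.6 pos [536.  114.  163.6] psi 84.2 tilt 0.93 j7 1.18 w 45.8 F [ 1.   0.9 -1.2] n 3
   [-0.136, 0.127, 0.019, 0.024, -0.022, 0.038]
   [-0.133, 0.13, 0.019, 0.0, 0.0, 0.039]
   [-0.131, 0.132, 0.019, 0.0, 0.0, 0.039]
```

Request:
play_rows(
  rows=[
    [-0.136, 0.127, 0.02, 0.024, -0.022, 0.038, 1],
    [-0.133, 0.13, 0.02, 0, 0, 0.039, 1],
    [-0.1, 0.09, 0.03, 0, 0, 0.039, 1],
    [0, 0, 0, 0, 0, 0, 1],
    [0, 0, 0, 0, 0, 0, 1],
  ],
)

```text
clock: 44.1
position: [0.5842, 0.0448, 0.1522]
ee_rot: [2.401, 2.024, -0.003]
force: [-0.1, -0.4, -0.5]
width: 0.501
```

```bash
python3 go.py 586.7 47.6 105 80.9 40 8
```

```text
t 44.1 pos [584.2  44.8 152.2] psi 80.3 tilt 0.12 j7 1.26 w 46.1 F [-0.1 -0.4 -0.5] n 2
   [0.011, 0.007, 0.157, -0.0, 0.004, -0.011]
   [0.011, 0.007, 0.157, 0.0, 0.0, -0.011]
```

Request:
play_rows(
  rows=[
    [0.011, 0.007, 0.157, 0, 0.004, -0.011, 1],
    [0.011, 0.002, 0.157, 0, 0, -0.011, 1],
    [0, 0, 0, 0, 0, 0, 1],
    [0, 0, 0, 0, 0, 0, 1],
  ],
)

```text
clock: 44.5
position: [0.5845, 0.0528, 0.1053]
ee_rot: [-2.383, -2.044, -0.003]
force: [0.1, 0.4, 0.5]
width: 0.497
```

```bash
python3 go.py 586.7 47.6 85 80.9 40 8
```

```text
t 44.5 pos [584.5  52.8 105.3] psi 81.2 tilt 0.16 j7 1.27 w 45.8 F [0.1 0.4 0.5] n 1
   [-0.032, 0.02, 0.135, -0.0, -0.006, 0.012]
```

Request:
play_rows(
  rows=[
    [-0.032, 0.018, 0.12, 0, -0.006, 0.012, 1],
    [0, 0, 0, 0, 0, 0, 1],
    [0, 0, 0, 0, 0, 0, 1],
  ],
)

```text
clock: 44.8
position: [0.5873, 0.0501, 0.0907]
ee_rot: [2.387, 2.041, 0.005]
force: [-0.3, 0.1, -0.6]
width: 0.503
```

```bash
python3 go.py 586.7 47.6 75 80.9 40 8
```

```text
t 44.8 pos [587.3  50.1  90.7] psi 81.0 tilt 0.2 j7 1.27 w 46.3 F [-0.3  0.1 -0.6] n 1
   [-0.018, -0.002, 0.105, 0.006, -0.004, 0.005]
```

Request:
play_rows(
  rows=[
    [-0.02, -0.005, 0.08, 0.006, -0.004, 0.005, 1],
    [-0.003, -0.003, 0.02, 0, 0, 0, 1],
    [0, 0, 0, 0, 0, 0, 1],
  ],
)

```text
clock: 45.1
position: [0.5865, 0.0475, 0.0771]
ee_rot: [2.389, 2.038, 0.004]
force: [-0.5, 1.3, 0.2]
width: 0.499
```

```bash
python3 go.py 586.7 47.6 60.4 80.9 40 8
```

```text
t 45.1 pos [586.5  47.5  77.1] psi 80.9 tilt 0.16 j7 1.27 w 45.9 F [-0.5  1.3  0.2] n 1
   [0.0, 0.001, 0.111, 0.005, -0.003, 0.001]
```

Request:
play_rows(
  rows=[
    [0, 0, 0.05, 0.005, 0, 0, 1],
    [0, 0, 0.03, 0, 0, 0, 1],
    [0, 0, 0, 0, 0, 0, 1],
  ],
)

```text
clock: 45.4
position: [0.5866, 0.0476, 0.0643]
ee_rot: [-2.389, -2.038, -0.002]
force: [-0.5, -0.8, -1.0]
width: 0.496
```

```bash
python3 go.py 586.7 47.6 60.4 80.9 40 8
```

```text
t 45.4 pos [586.6  47.6  64.3] psi 80.9 tilt 0.08 j7 1.28 w 45.7 F [-0.5 -0.8 -1. ] n 1
   [0.0, 0.001, 0.026, 0.0, -0.003, 0.001]
```

Request:
play_rows(
  rows=[
    [0, 0, 0.02, 0, 0, 0, 1],
    [0, 0, 0.008, 0, 0, 0, 1],
    [0, 0, 0.004, 0, 0, 0, 1],
  ],
)

```text
clock: 45.7
position: [0.5866, 0.0476, 0.0602]
ee_rot: [-2.389, -2.038, -0.002]
force: [-4.6, 0.3, 13.3]
width: 0.498
```

```bash
python3 go.py 586.7 47.6 60.4 80.9 40 8
```

```text
t 45.7 pos [586.6  47.6  60.2] psi 80.9 tilt 0.09 j7 1.28 w 45.8 F [-4.6  0.3 13.3] n 1
   [0.0, 0.001, -0.002, -0.0, -0.003, 0.001]
```

Third plate in contact. Release, then the fourth at camera (595, −389.5) → robot (596.1, −388.6), yaw 7.2.

Request:
play_rows(
  rows=[
    [0, 0, -0.003, 0, 0, 0, 1],
    [0, 0, 0, 0, 0, 0, -0.3],
    [0, 0, 0, 0, 0, 0, -0.3],
    [0, 0, -0.1, 0, 0, 0, -0.3],
    [0, 0, -0.3, 0, 0, 0, -0.3],
  ],
)

```text
clock: 46.2
position: [0.583, 0.0472, 0.1167]
ee_rot: [-2.385, -2.035, 0.011]
force: [1.0, -1.0, 0.2]
width: 0.645
```

```bash
python3 go.py 596.1 -388.6 160 97.2 45 8
```

```text
t 46.2 pos [583.   47.2 116.7] psi 80.9 tilt 0.54 j7 1.27 w 59.4 F [ 1.  -1.   0.2] n 10
   [-0.286, 0.054, -0.029, -0.019, 0.003, -0.057]
   [-0.287, 0.046, -0.029, 0.0, 0.0, -0.057]
   [-0.288, 0.038, -0.029, 0.0, 0.0, -0.057]
   [-0.289, 0.03, -0.029, 0.0, 0.0, -0.057]
   [-0.29, 0.022, -0.029, 0.0, 0.0, -0.057]
   [-0.29, 0.013, -0.029, 0.0, 0.0, -0.057]
   [-0.291, 0.005, -0.029, 0.0, 0.0, -0.057]
   [-0.291, -0.003, -0.029, 0.0, 0.0, -0.057]
   [-0.29, -0.011, -0.029, 0.0, 0.0, -0.057]
   [-0.29, -0.02, -0.029, 0.0, 0.0, -0.057]
```

Request:
play_rows(
  rows=[
    [-0.05, 0, -0.25, -0.019, 0, 0, -0.4],
    [-0.25, 0.046, -0.1, 0, 0, -0.057, -1],
    [-0.288, 0.038, 0, 0, 0, -0.057, -1],
    [-0.289, 0.03, 0, 0, 0, -0.057, -1],
    [-0.29, 0.022, 0, 0, 0, -0.057, -1],
  ],
)

```text
clock: 46.7
position: [0.5891, -0.1243, 0.1778]
ee_rot: [2.245, 2.189, 0.017]
force: [1.1, -1.0, 0.1]
width: 0.982
```

Request:
play_rows(
  rows=[
    [-0.29, 0.013, 0, 0, 0, -0.057, -1],
    [-0.291, 0.005, 0, 0, 0, -0.057, -1],
    [-0.291, 0, 0, 0, 0, -0.057, -1],
  ],
)

```text
clock: 47.0
position: [0.5922, -0.2601, 0.1779]
ee_rot: [2.142, 2.287, 0.019]
force: [1.7, -0.1, 0.2]
width: 1.002
```

```bash
python3 go.py 596.1 -388.6 150 97.2 45 8; python3 - <<'E'
from det import *
a=get_image("top");cv2.imwrite("pics/top7.png",a);b=get_image("side")
cv2.imwrite("pics/t15.png",np.hstack([cv2.resize(a[150:240,260:380],None,fx=3.3,fy=3.3),cv2.resize(b[150:250,280:390],None,fx=3.6,fy=2.97)]))
E
```

```text
t 47.0 pos [ 592.2 -260.1  177.9] psi 93.7 tilt 0.81 j7 2.01 w 92.2 F [ 1.7 -0.1  0.2] n 3
   [-0.286, -0.011, 0.061, 0.028, -0.005, -0.04]
   [-0.285, -0.016, 0.062, 0.0, 0.0, -0.04]
   [-0.285, -0.021, 0.062, 0.0, 0.0, -0.04]
```

View pics/t15.png

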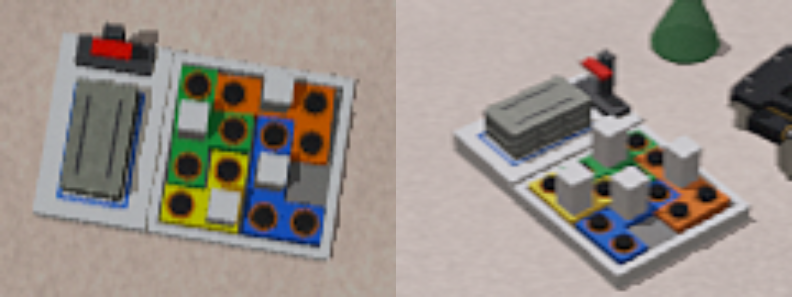

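```bash
python3 - <<'E'
from h import *
for z in(.058,.072,.086): print(z,proj("side",cast("top",[(293.5,164.1)],z)))
E
```

```text
0.058 [[336.60795753 177.66799434]]
0.072 [[336.18973559 175.16306776]]
0.086 [[335.76425635 172.61573022]]
```

Request:
play_rows(
  rows=[
    [-0.286, -0.011, 0.03, 0.028, -0.005, -0.04, -1],
    [-0.285, -0.016, 0.06, 0, 0, -0.04, -1],
    [-0.17, -0.015, 0.06, 0, 0, -0.04, -1],
    [0, 0, 0.05, 0, 0, 0, -1],
    [0, 0, 0, 0, 0, 0, -1],
  ],
)

```text
clock: 47.6
position: [0.592, -0.3805, 0.1459]
ee_rot: [2.089, 2.345, -0.007]
force: [-1.1, 1.0, 0.4]
width: 1.002
```

```bash
python3 go.py 596.1 -388.6 80 97.2 45 8
```

```text
t 47.6 pos [ 592.  -380.5  145.9] psi 96.6 tilt 0.27 j7 2.22 w 92.2 F [-1.1  1.   0.4] n 2
   [-0.028, 0.011, 0.22, -0.005, 0.008, -0.01]
   [-0.029, 0.01, 0.22, 0.0, 0.0, -0.01]
```

Request:
play_rows(
  rows=[
    [-0.028, 0.011, 0.2, -0.005, 0.008, -0.01, -1],
    [-0.029, 0, 0.2, 0, 0, -0.01, -1],
    [0, -0.01, 0, 0, 0, 0, -1],
    [0, 0, 0, 0, 0, 0, -1],
  ],
)

```text
clock: 48.0
position: [0.596, -0.3843, 0.0872]
ee_rot: [2.073, 2.358, 0.005]
force: [0.4, -0.6, 0.5]
width: 1.0
```

```bash
python3 go.py 596.1 -388.6 25 97.2 45 8; python3 - <<'E'
from h import *
b=get_image("side")
cv2.imwrite("pics/t16.png",cv2.resize(b[190:330,370:530],None,fx=4.5,fy=4,interpolation=cv2.INTER_CUBIC))
E
```

```text
t 48.0 pos [ 596.  -384.3   87.2] psi 97.4 tilt 0.22 j7 2.24 w 92.0 F [ 0.4 -0.6  0.5] n 2
   [-0.014, -0.002, 0.207, 0.008, -0.002, 0.003]
   [-0.014, -0.001, 0.207, 0.0, 0.0, 0.003]
```

View pics/t16.png

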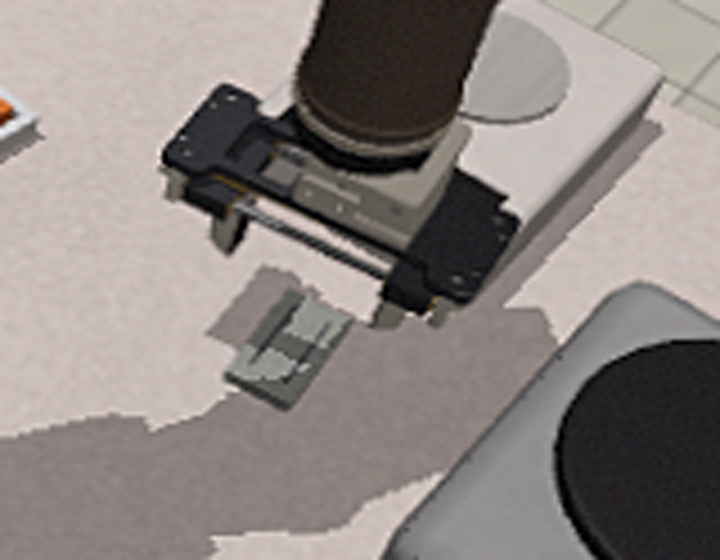

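Request:
play_rows(
  rows=[
    [-0.014, -0.002, 0.19, 0.008, 0, 0.003, -1],
    [-0.012, -0.008, 0.19, 0, 0, 0, -1],
    [0, -0.008, 0, 0, 0, 0, -1],
    [0, 0, 0, 0, 0, 0, -1],
  ],
)

```text
clock: 48.45
position: [0.5994, -0.3872, 0.038]
ee_rot: [2.066, 2.354, 0.007]
force: [-0.3, 0.3, 0.9]
width: 1.002
```

```bash
python3 go.py 596.1 -388.6 10 97.2 45 8
```

```text
t 48.45 pos [ 599.4 -387.2   38. ] psi 97.5 tilt 0.58 j7 2.24 w 92.2 F [-0.3  0.3  0.9] n 1
   [-0.005, -0.025, 0.186, 0.019, 0.008, 0.009]
```

Request:
play_rows(
  rows=[
    [-0.008, -0.028, 0.14, 0.019, 0.008, 0.009, -1],
    [0, -0.008, 0.06, 0, 0, 0, -0.7],
    [0, -0.005, 0.02, 0, 0, 0, -0.4],
    [0, 0, 0, 0, 0, 0, -0.4],
  ],
)

```text
clock: 48.85
position: [0.5963, -0.39, 0.0086]
ee_rot: [2.073, 2.353, 0.002]
force: [0.1, 0.9, 0.7]
width: 0.787
```

```bash
python3 go.py 596.1 -388.6 2 97.2 45 8
```

```text
t 48.85 pos [ 596.3 -390.     8.6] psi 97.2 tilt 0.34 j7 2.25 w 72.4 F [0.1 0.9 0.7] n 1
   [0.01, -0.0, 0.044, 0.01, 0.007, 0.001]
```

Request:
play_rows(
  rows=[
    [0.008, -0.003, 0.035, 0.01, 0.007, 0, -0.4],
    [0, -0.002, 0.012, 0, 0, 0, -0.4],
    [0, 0, 0.002, 0, 0, 0, -0.4],
  ],
)

```text
clock: 49.15
position: [0.596, -0.3892, 0.0017]
ee_rot: [2.077, 2.356, 0.0]
force: [-0.9, -0.1, 0.1]
width: 0.7
```

```bash
python3 go.py 596.1 -388.6 2 97.2 45 8
```

```text
t 49.15 pos [ 596.  -389.2    1.7] psi 97.2 tilt 0.05 j7 2.24 w 64.4 F [-0.9 -0.1  0.1] n 1
   [0.004, 0.001, -0.002, 0.001, 0.001, 0.001]
```

Request:
play_rows(
  rows=[
    [0.002, 0, -0.003, 0, 0, 0, 0.2],
    [0, 0, 0, 0, 0, 0, 0.6],
    [0, 0, 0, 0, 0, 0, 1],
    [0, 0, 0, 0, 0, 0, 1],
    [0, 0, 0, 0, 0, 0, 1],
  ],
  force=30,
)

```text
clock: 49.65
position: [0.5961, -0.3889, 0.0026]
ee_rot: [2.076, 2.356, 0.0]
force: [-0.4, 0.7, 0.3]
width: 0.496
```

Request:
play_rows(
  rows=[
    [0, 0, -0.15, 0, 0, 0, 1],
    [0, 0, -0.25, 0, 0, 0, 1],
    [0, 0, -0.3, 0, 0, 0, 1],
    [0, 0, -0.3, 0, 0, 0, 1],
  ],
)

```text
clock: 50.05
position: [0.5915, -0.3859, 0.1482]
ee_rot: [-2.067, -2.346, 0.005]
force: [0.2, 0.0, -1.0]
width: 0.496
```

```bash
python3 go.py 586.7 47.6 165 80.9 45 8
```

```text
t 50.05 pos [ 591.5 -385.9  148.2] psi 97.2 tilt 0.86 j7 2.24 w 45.6 F [ 0.2  0.  -1. ] n 10
   [0.287, 0.033, -0.009, -0.024, -0.018, 0.057]
   [0.288, 0.025, -0.011, 0.0, 0.0, 0.057]
   [0.289, 0.017, -0.011, 0.0, 0.0, 0.057]
   [0.289, 0.009, -0.011, 0.0, 0.0, 0.057]
   [0.289, 0.0, -0.011, 0.0, 0.0, 0.057]
   [0.289, -0.008, -0.011, 0.0, 0.0, 0.057]
   [0.289, -0.016, -0.011, 0.0, 0.0, 0.057]
   [0.288, -0.024, -0.011, 0.0, 0.0, 0.057]
   [0.287, -0.033, -0.011, 0.0, 0.0, 0.057]
   [0.286, -0.041, -0.011, 0.0, 0.0, 0.057]
```

Request:
play_rows(
  rows=[
    [0.22, 0.033, -0.03, -0.024, -0.018, 0.057, 1],
    [0.288, 0.025, -0.03, 0, 0, 0.057, 1],
    [0.289, 0.017, -0.03, 0, 0, 0.057, 1],
    [0.289, 0.009, -0.02, 0, 0, 0.057, 1],
    [0.289, 0, 0, 0, 0, 0.057, 1],
  ],
)

```text
clock: 50.55
position: [0.5932, -0.1851, 0.1736]
ee_rot: [2.246, 2.169, 0.003]
force: [0.2, 0.7, -0.6]
width: 0.498
```

```bash
python3 go.py 586.7 47.6 165 80.9 45 8
```

```text
t 50.55 pos [ 593.2 -185.1  173.6] psi 88.0 tilt 1.09 j7 1.79 w 45.8 F [ 0.2  0.7 -0.6] n 6
   [0.258, -0.016, 0.006, 0.03, 0.024, 0.041]
   [0.258, -0.022, 0.01, 0.0, 0.0, 0.041]
   [0.257, -0.027, 0.01, 0.0, 0.0, 0.041]
   [0.257, -0.032, 0.01, 0.0, 0.0, 0.041]
   [0.256, -0.038, 0.01, 0.0, 0.0, 0.041]
   [0.255, -0.043, 0.01, 0.0, 0.0, 0.041]
```

Request:
play_rows(
  rows=[
    [0.258, -0.016, 0, 0.03, 0.024, 0.041, 1],
    [0.258, -0.022, 0, 0, 0, 0.041, 1],
    [0.257, -0.027, 0, 0, 0, 0.041, 1],
    [0.257, -0.032, 0, 0, 0, 0.041, 1],
    [0.2, -0.038, 0.01, 0, 0, 0.03, 1],
  ],
)

```text
clock: 51.05
position: [0.5859, 0.011, 0.1731]
ee_rot: [-2.365, -2.067, -0.004]
force: [0.7, -0.1, -1.4]
width: 0.499
```

Request:
play_rows(
  rows=[
    [0.08, -0.01, 0, 0, 0, 0.02, 1],
    [0, 0, 0, 0, 0, 0, 1],
    [0, 0, 0, 0, 0, 0, 1],
  ],
)

```text
clock: 51.35
position: [0.5851, 0.0301, 0.1732]
ee_rot: [-2.365, -2.064, -0.006]
force: [-0.7, -1.1, -1.0]
width: 0.497
```

```bash
python3 go.py 586.7 47.6 115 80.9 45 8
```

```text
t 51.35 pos [585.1  30.1 173.2] psi 82.2 tilt 0.27 j7 1.33 w 45.8 F [-0.7 -1.1 -1. ] n 2
   [0.058, -0.003, 0.194, 0.001, -0.009, 0.023]
   [0.059, -0.003, 0.194, 0.0, 0.0, 0.023]
```

Request:
play_rows(
  rows=[
    [0.058, -0.003, 0.18, 0, -0.009, 0.023, 1],
    [0.059, -0.01, 0.18, 0, 0, 0.023, 1],
    [0, 0, 0, 0, 0, 0, 1],
    [0, 0, 0, 0, 0, 0, 1],
  ],
)

```text
clock: 51.75
position: [0.5875, 0.0412, 0.1197]
ee_rot: [2.394, 2.027, 0.002]
force: [0.3, -0.7, -0.2]
width: 0.495
```

```bash
python3 go.py 586.7 47.6 100 80.9 45 8
```

```text
t 51.75 pos [587.5  41.2 119.7] psi 80.5 tilt 0.28 j7 1.28 w 45.6 F [ 0.3 -0.7 -0.2] n 1
   [0.042, -0.013, 0.131, 0.009, 0.004, -0.013]
```

Request:
play_rows(
  rows=[
    [0.042, -0.018, 0.11, 0.009, 0.004, -0.013, 1],
    [0, 0, 0, 0, 0, 0, 1],
    [0, 0, 0, 0, 0, 0, 1],
  ],
)

```text
clock: 52.05
position: [0.5874, 0.0454, 0.1044]
ee_rot: [2.392, 2.034, 0.003]
force: [0.7, 0.2, -1.3]
width: 0.499
```

```bash
python3 go.py 586.7 47.6 90 80.9 45 8
```

```text
t 52.05 pos [587.4  45.4 104.4] psi 80.8 tilt 0.16 j7 1.28 w 45.9 F [ 0.7  0.2 -1.3] n 1
   [0.014, -0.007, 0.096, 0.005, -0.0, -0.005]
```

Request:
play_rows(
  rows=[
    [0.017, -0.008, 0.08, 0.005, 0, -0.005, 1],
    [0.003, 0, 0.02, 0, 0, 0, 1],
    [0, 0, 0, 0, 0, 0, 1],
  ],
)

```text
clock: 52.35
position: [0.5873, 0.0485, 0.089]
ee_rot: [2.39, 2.038, 0.002]
force: [0.4, -0.6, -0.6]
width: 0.495
```

```bash
python3 go.py 586.7 47.6 74.6 80.9 45 8
```

```text
t 52.35 pos [587.3  48.5  89. ] psi 80.9 tilt 0.09 j7 1.28 w 45.5 F [ 0.4 -0.6 -0.6] n 1
   [-0.007, -0.003, 0.096, 0.003, -0.001, -0.0]
```

Request:
play_rows(
  rows=[
    [-0.006, -0.003, 0.045, 0, 0, 0, 1],
    [0, 0, 0.025, 0, 0, 0, 1],
    [0, 0, 0, 0, 0, 0, 1],
  ],
)

```text
clock: 52.65
position: [0.5867, 0.0477, 0.0776]
ee_rot: [2.39, 2.038, 0.002]
force: [0.4, -0.7, -0.5]
width: 0.499
```

```bash
python3 go.py 586.7 47.6 74.6 80.9 45 8
```

```text
t 52.65 pos [586.7  47.7  77.6] psi 80.9 tilt 0.09 j7 1.28 w 46.0 F [ 0.4 -0.7 -0.5] n 1
   [-0.001, 0.0, 0.02, 0.003, -0.001, 0.0]
```

Request:
play_rows(
  rows=[
    [0, 0, 0.016, 0, 0, 0, 1],
    [0, 0, 0.006, 0, 0, 0, 1],
    [0, 0, 0.004, 0, 0, 0, 1],
  ],
)

```text
clock: 52.95
position: [0.5867, 0.0477, 0.0744]
ee_rot: [2.39, 2.038, 0.002]
force: [-3.0, -0.6, 10.9]
width: 0.498
```

```bash
python3 go.py 586.7 47.6 74.6 80.9 45 8
```

```text
t 52.95 pos [586.7  47.7  74.4] psi 80.9 tilt 0.1 j7 1.28 w 45.8 F [-3.  -0.6 10.9] n 1
   [-0.001, -0.0, -0.001, 0.003, -0.001, 0.0]
```

Contact at the expected height. Release, lift, back off to the start side and inspect.

Request:
play_rows(
  rows=[
    [0, 0, -0.002, 0, 0, 0, 1],
    [0, 0, 0, 0, 0, 0, -0.3],
    [0, 0, 0, 0, 0, 0, -0.3],
    [0, 0, -0.1, 0, 0, 0, -0.3],
    [0, 0, -0.3, 0, 0, 0, -0.3],
  ],
)

```text
clock: 53.45
position: [0.5833, 0.0473, 0.131]
ee_rot: [-2.387, -2.036, 0.01]
force: [0.4, 0.2, 0.9]
width: 0.651
```

Request:
play_rows(
  rows=[
    [0, -0.03, -0.3, 0, 0, 0, -0.3],
    [0.15, -0.1, -0.2, 0, 0, 0, -0.3],
    [0.3, -0.1, 0, 0, 0, 0, -0.3],
    [0.3, -0.1, 0, 0, 0, 0, -0.3],
    [0.3, -0.1, 0, 0, 0, 0, -0.3],
  ],
)

```text
clock: 53.95
position: [0.5506, 0.2085, 0.2161]
ee_rot: [2.403, 2.015, 0.005]
force: [0.8, -0.1, -0.0]
width: 0.647
```

Request:
play_rows(
  rows=[
    [0.3, -0.1, 0, 0, 0, 0, -0.3],
    [0.2, -0.1, 0, 0, 0, 0, -0.3],
    [0, 0, 0, 0, 0, 0, -0.3],
    [0, 0, 0, 0, 0, 0, -0.3],
  ],
)

```text
clock: 54.35
position: [0.53, 0.3001, 0.2161]
ee_rot: [2.395, 2.031, 0.009]
force: [0.3, -1.0, 0.1]
width: 0.649
```

```bash
python3 - <<'E'
from det import *
from tgt import *
a=get_image("top");cv2.imwrite("pics/top8.png",a);b=get_image("side");cv2.imwrite("pics/side8.png",b)
D,W=feats(a,300,155,370,230)
c,s=np.cos(TH),np.sin(TH);M=np.array([[c,-s],[s,c]])
for d in D:
    P=cast("top",[d[0]],.036)[:,:2]*1000;print(d[0].round(1),round(d[1]),((P-O)@M).round(1))
u=cv2.resize(a[165:220,270:310],None,fx=8,fy=8,interpolation=cv2.INTER_CUBIC).astype(int)
m=((u[...,1]>=u[...,2]-3)&(u[...,1]-u[...,0]>-6)&(u.max(2)<135)&(u.max(2)>70)&(u.max(2)-u.min(2)<30)).astype(np.uint8)
m=cv2.morphologyEx(cv2.morphologyEx(m,cv2.MORPH_OPEN,np.ones((9,9))),cv2.MORPH_CLOSE,np.ones((15,15)))
k,l,st,ce=cv2.connectedComponentsWithStats(m);i=1+np.argmax(st[1:,4]);ys,xs=np.nonzero(l==i)
P=cast("top",(np.c_[xs,ys]+.5)/8-.5+[270,165],.086)[:,:2]*1000
r=cv2.minAreaRect(P.astype(np.float32));print("top plate",r,"in tray",(np.array(r[0])-O)@M,"pad(-12.6,116)")
cv2.imwrite("pics/t17.png",np.hstack([cv2.resize(a[150:240,260:380],None,fx=3.3,fy=3.3),cv2.resize(b[150:250,280:390],None,fx=3.6,fy=2.97)]))
E
```

```text
[302.6 167.2] 53 [[59.1 95.1]]
[319.4 175.2] 32 [[45.4 49.2]]
[330.3 177.9] 32 [[42.9 20.6]]
[355.1 180.7] 31 [[ 45.8 -43.1]]
[300.3 183.4] 7 [[16.7 94.1]]
[330.3 189. ] 32 [[14.7 16.3]]
[342.7 190.5] 31 [[ 15.8 -15.6]]
[353.9 193. ] 31 [[ 13.9 -44.8]]
[316.5 199.8] 30 [[-18.4  46.8]]
[328.7 201.2] 32 [[-17.   15.5]]
[348.5 201.8] 15 [[-10.6 -34.6]]
[314.3 211.5] 32 [[-48.8  47.6]]
[339.4 215.2] 30 [[-48.  -16.9]]
[351.9 216.9] 31 [[-47.4 -48.8]]
top plate ((588.4092407226562, 53.19505310058594), (59.332523345947266, 85.44312286376953), 80.81746673583984) in tray [-10.63973678 122.75734051] pad(-12.6,116)
```

View pics/t17.png

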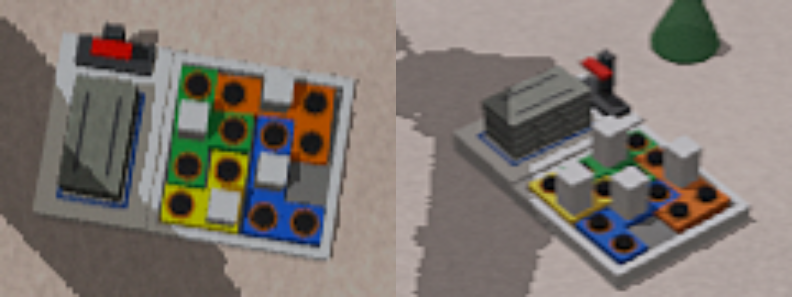

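View pics/top8.png

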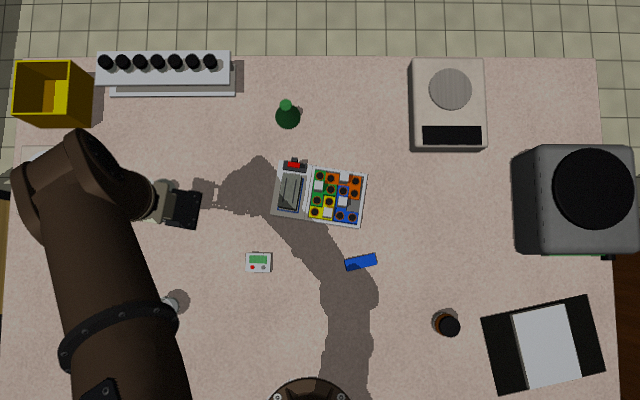

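```bash
python3 - <<'E'
from det import *
from tgt import *
c,s=np.cos(TH),np.sin(TH);M=np.array([[c,-s],[s,c]])
for f in("top5","top6","top7","top8"):
    a=cv2.imread(f"pics/{f}.png");D,W=feats(a,310,165,365,230)
    print(f,[(((cast("top",[d[0]],.036)[:,:2]*1000-O)@M).round(1)[0].tolist()) for d in D if d[1]>25])
a=cv2.imread("pics/top8.png");b=cv2.imread("pics/side8.png")
cv2.imwrite("pics/t18.png",cv2.resize(a[162:232,302:372],None,fx=8,fy=8,interpolation=cv2.INTER_CUBIC))
cv2.imwrite("pics/t19.png",cv2.resize(b[185:250,310:385],None,fx=9,fy=9,interpolation=cv2.INTER_CUBIC))
E
```

```text
top5 [[46.3, 47.2], [48.2, 15.7], [48.6, -48.1], [14.4, 15.3], [16.1, -16.6], [16.6, -48.2], [-17.7, 47.2], [-16.9, 15.6], [-48.8, 47.6], [-48.0, -16.8], [-48.2, -48.3]]
top6 [[46.3, 47.2], [48.2, 15.7], [48.6, -48.0], [14.4, 15.3], [16.2, -16.6], [16.7, -48.2], [-17.7, 47.2], [-17.0, 15.6], [-48.7, 47.6], [-48.1, -16.8], [-48.0, -48.4]]
top7 [[45.5, 49.2], [42.8, 20.6], [45.7, -43.2], [14.8, 16.2], [15.8, -15.6], [14.0, -44.8], [-18.4, 46.9], [-17.0, 15.6], [-48.8, 47.5], [-48.0, -16.8], [-47.5, -48.7]]
top8 [[45.4, 49.2], [42.9, 20.6], [45.8, -43.1], [14.7, 16.3], [15.8, -15.6], [13.9, -44.8], [-18.4, 46.8], [-17.0, 15.5], [-48.8, 47.6], [-48.0, -16.9], [-47.4, -48.8]]
```

View pics/t18.png

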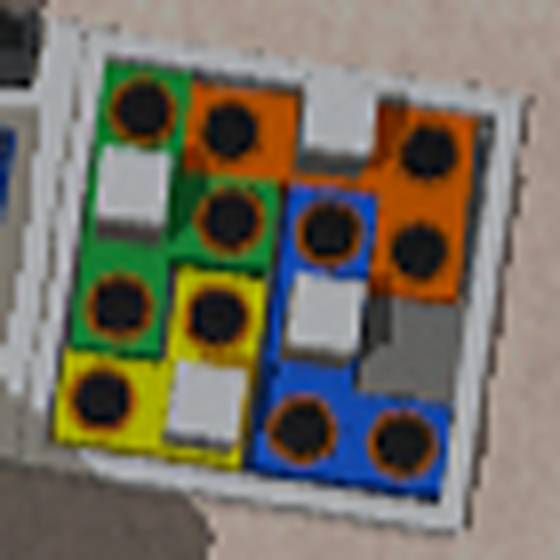

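View pics/t19.png

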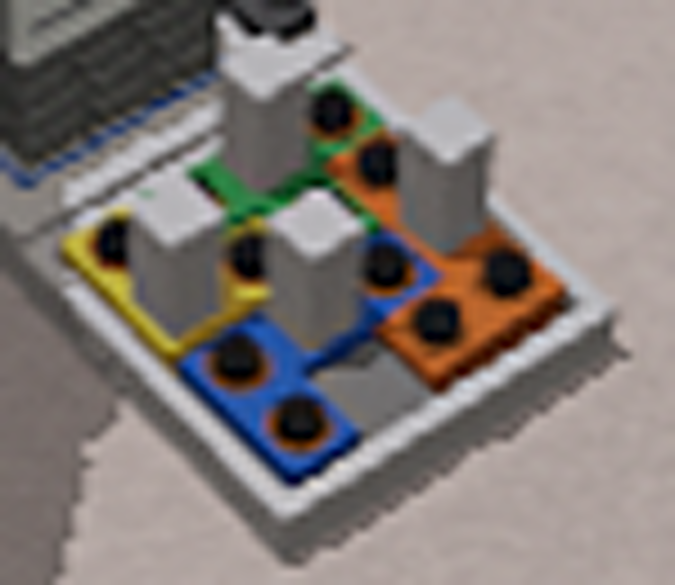

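```bash
python3 - <<'E'
from det import *
a=cv2.imread("pics/top8.png");b=cv2.imread("pics/side8.png");a0=cv2.imread("pics/top4.png");b0=cv2.imread("pics/side4.png")
for A,B in((a0,b0),(a,b)):
    Da,_=feats(A,310,165,365,230);Db,_=feats(B,310,185,390,250)
    for d in Da:
        if d[1]<25: continue
        best=min(((tri(d[0],e[0])[1],e) for e in Db if 8<e[1]<60 and .0<tri(d[0],e[0])[0][2]<.06),key=lambda q:q[0],default=None)
        if best: print(d[0].round(1),best[1][0].round(1),round(best[1][1]),"z",(tri(d[0],best[1][0])[0][2]*1000).round(1),"miss",round(best[0]*1000,1))
    print()
E
```

```text
[320.3 175. ] [347.1 197.2] 18 z 36.6 miss 0.7
[332.5 176.2] [353.7 203.1] 15 z 36.2 miss 1.5
[357.2 180. ] [367.5 215.4] 18 z 37.5 miss 0.6
[330.7 189.1] [352.5 214.3] 17 z 0.5 miss 17.4
[343.1 190.4] [352.5 214.3] 17 z 36.7 miss 1.1
[355.4 192.2] [359.5 220.7] 18 z 36.7 miss 0.8
[316.4 199.5] [353.7 203.1] 15 z 49.5 miss 70.0
[328.7 201.1] [337.3 213.1] 15 z 35.9 miss 1.3
[314.3 211.5] [337.3 213.1] 15 z 22.8 miss 42.9
[339.4 215.2] [336.  224.4] 19 z 37.1 miss 0.7
[351.7 217.2] [342.9 231.3] 19 z 36.4 miss 0.0

[319.4 175.2] [346.3 196.9] 18 z 37.1 miss 1.1
[330.3 177.9] [351.6 202.8] 17 z 36.7 miss 0.7
[355.1 180.7] [365.9 214.9] 20 z 37.3 miss 0.4
[330.3 189. ] [351.6 202.8] 17 z 59.0 miss 20.4
[342.7 190.5] [352.2 214.2] 19 z 36.7 miss 1.2
[353.9 193. ] [358.2 220.4] 20 z 36.6 miss 0.4
[316.5 199.8] [337.1 213. ] 15 z 0.8 miss 16.0
[328.7 201.2] [337.1 213. ] 15 z 36.3 miss 1.9
[314.3 211.5] [322.  211.6] 12 z 36.2 miss 2.8
[339.4 215.2] [335.9 224.5] 21 z 37.0 miss 1.0
[351.9 216.9] [342.8 231.2] 20 z 36.6 miss 0.8
```

```bash
python3 go.py 622 -91.6 170 80.9 45 8
```

```text
t 54.45 pos [530.2 299.4 216.2] psi 80.5 tilt 0.35 j7 0.81 w 59.7 F [-0.2  0.4  0.7] n 9
   [-0.275, 0.115, 0.034, 0.01, -0.007, -0.001]
   [-0.275, 0.115, 0.034, 0.0, 0.0, -0.001]
   [-0.275, 0.114, 0.034, 0.0, 0.0, -0.001]
   [-0.275, 0.114, 0.034, 0.0, 0.0, -0.001]
   [-0.275, 0.114, 0.034, 0.0, 0.0, -0.001]
   [-0.275, 0.114, 0.034, 0.0, 0.0, -0.001]
   [-0.275, 0.114, 0.034, 0.0, 0.0, -0.001]
   [-0.275, 0.113, 0.034, 0.0, 0.0, -0.001]
   [-0.275, 0.113, 0.034, 0.0, 0.0, -0.001]
```

Request:
play_rows(
  rows=[
    [-0.2, 0.08, 0, 0.01, -0.007, 0, -0.3],
    [-0.275, 0.115, 0.01, 0, 0, 0, -0.3],
    [-0.275, 0.114, 0.01, 0, 0, 0, -0.3],
    [-0.275, 0.114, 0.01, 0, 0, 0, -0.3],
    [-0.275, 0.114, 0.01, 0, 0, 0, -0.3],
  ],
)

```text
clock: 54.95
position: [0.5786, 0.0876, 0.2099]
ee_rot: [-2.394, -2.033, -0.003]
force: [1.7, -0.2, 0.5]
width: 0.652
```

```bash
python3 go.py 622 -91.6 170 80.9 45 8
```

```text
t 54.95 pos [578.6  87.6 209.9] psi 80.7 tilt 0.12 j7 1.2 w 60.0 F [ 1.7 -0.2  0.5] n 5
   [-0.226, 0.096, 0.053, 0.001, -0.004, -0.002]
   [-0.226, 0.096, 0.053, 0.0, 0.0, -0.002]
   [-0.226, 0.095, 0.053, 0.0, 0.0, -0.002]
   [-0.227, 0.095, 0.053, 0.0, 0.0, -0.002]
   [-0.227, 0.095, 0.053, 0.0, 0.0, -0.002]
```

Request:
play_rows(
  rows=[
    [-0.226, 0.096, 0.03, 0, 0, 0, -0.3],
    [-0.226, 0.096, 0.05, 0, 0, 0, -0.3],
    [-0.226, 0.095, 0.05, 0, 0, 0, -0.3],
    [-0.22, 0.09, 0.05, 0, 0, 0, -0.3],
    [-0.1, 0.04, 0.05, 0, 0, 0, -0.3],
  ],
)

```text
clock: 55.45
position: [0.6152, -0.095, 0.1765]
ee_rot: [2.412, 2.004, 0.001]
force: [0.6, 0.1, -0.2]
width: 0.65
```

Request:
play_rows(
  rows=[
    [0, 0, 0.1, 0, 0, 0, -0.3],
    [0, 0, 0, 0, 0, 0, -0.3],
    [0, 0, 0, 0, 0, 0, -0.3],
  ],
)

```text
clock: 55.75
position: [0.6132, -0.1061, 0.1608]
ee_rot: [2.424, 1.985, -0.005]
force: [-0.3, 0.3, -0.3]
width: 0.649
```

```bash
python3 go.py 622 -91.6 110 80.9 45 8
```

```text
t 55.75 pos [ 613.2 -106.1  160.8] psi 78.6 tilt 0.49 j7 1.51 w 59.7 F [-0.3  0.3 -0.3] n 2
   [0.054, 0.018, 0.169, 0.009, 0.015, -0.04]
   [0.053, 0.02, 0.169, 0.0, 0.0, -0.04]
```

Request:
play_rows(
  rows=[
    [0.054, 0.02, 0.14, 0.009, 0.015, -0.04, -0.3],
    [0.053, 0.02, 0.14, 0, 0, -0.04, -0.3],
    [0, 0, 0, 0, 0, 0, -0.3],
    [0, 0, 0, 0, 0, 0, -0.3],
  ],
)

```text
clock: 56.15
position: [0.6236, -0.0921, 0.122]
ee_rot: [2.388, 2.037, 0.005]
force: [0.2, -0.0, 1.4]
width: 0.648
```

```bash
python3 go.py 622 -91.6 90 80.9 45 8
```

```text
t 56.15 pos [623.6 -92.1 122. ] psi 80.9 tilt 0.26 j7 1.53 w 59.6 F [ 0.2 -0.   1.4] n 1
   [0.001, -0.012, 0.214, 0.009, -0.001, 0.001]
```

Request:
play_rows(
  rows=[
    [0, -0.013, 0.18, 0.009, 0, 0, -0.3],
    [0, -0.008, 0, 0, 0, 0, -0.3],
    [0, 0, 0, 0, 0, 0, -0.3],
  ],
)

```text
clock: 56.45
position: [0.6225, -0.0922, 0.0995]
ee_rot: [2.389, 2.035, 0.006]
force: [0.6, 1.2, 1.1]
width: 0.651
```

```bash
python3 go.py 622 -91.6 60 80.9 45 8
```

```text
t 56.45 pos [622.5 -92.2  99.5] psi 80.9 tilt 0.32 j7 1.53 w 59.9 F [0.6 1.2 1.1] n 1
   [0.003, -0.005, 0.264, 0.011, -0.001, -0.001]
```

Request:
play_rows(
  rows=[
    [0.003, -0.01, 0.16, 0.011, 0, 0, -0.3],
    [0, -0.01, 0.1, 0, 0, 0, -0.3],
    [0, -0.005, 0, 0, 0, 0, -0.3],
    [0, 0, 0, 0, 0, 0, -0.3],
  ],
)

```text
clock: 56.85
position: [0.622, -0.092, 0.0656]
ee_rot: [2.389, 2.033, 0.009]
force: [0.7, 0.2, -0.6]
width: 0.655
```

```bash
python3 go.py 622 -91.8 50 80.9 45 8; python3 - <<'E'
from h import *
b=get_image("side")
cv2.imwrite("pics/t20.png",cv2.resize(b[150:250,300:400],None,fx=6,fy=6,interpolation=cv2.INTER_CUBIC))
E
```

```text
t 56.85 pos [622.  -92.   65.6] psi 80.8 tilt 0.44 j7 1.54 w 60.2 F [ 0.7  0.2 -0.6] n 1
   [0.001, -0.001, 0.104, 0.015, -0.002, -0.003]
```

View pics/t20.png

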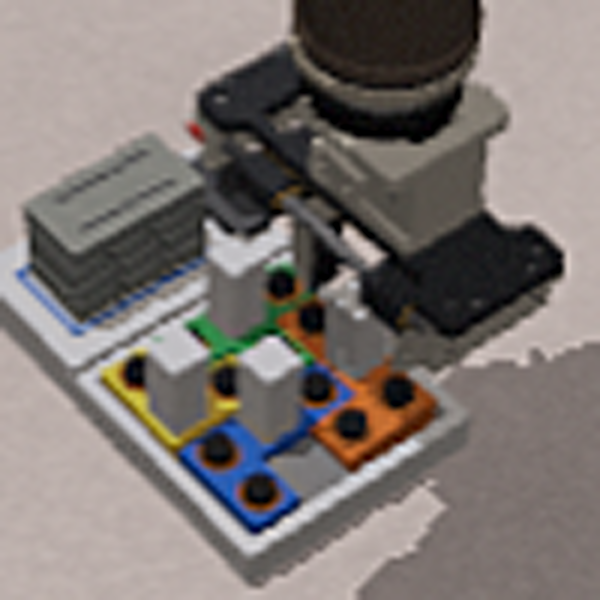

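Request:
play_rows(
  rows=[
    [0, -0.003, 0.07, 0.015, 0, 0, -0.2],
    [0, -0.003, 0.03, 0, 0, 0, -0.1],
    [0, 0, 0.005, 0, 0, 0, -0.1],
  ],
  force=20,
)

```text
clock: 57.2
position: [0.6224, -0.0921, 0.0506]
ee_rot: [2.392, 2.035, 0.004]
force: [-0.7, -0.0, -0.1]
width: 0.556
```

```bash
python3 go.py 622 -92.2 49 80.9 45 8
```

```text
t 57.2 pos [622.4 -92.1  50.6] psi 80.8 tilt 0.16 j7 1.54 w 51.1 F [-0.7 -0.  -0.1] n 1
   [-0.001, -0.003, 0.011, 0.005, -0.003, -0.004]
```

Request:
play_rows(
  rows=[
    [0, -0.002, 0.006, 0.005, 0, -0.004, 0.3],
    [0, 0, 0, 0, 0, 0, 1],
    [0, 0, 0, 0, 0, 0, 1],
    [0, 0, 0, 0, 0, 0, 1],
    [0, 0, 0, 0, 0, 0, 1],
  ],
)

```text
clock: 57.7
position: [0.6225, -0.0915, 0.0497]
ee_rot: [-2.389, -2.038, -0.002]
force: [1.0, 0.3, -2.2]
width: 0.24
```

Request:
play_rows(
  rows=[
    [0, 0, 0, 0, 0, 0, 1],
    [0, 0, 0, 0, 0, 0, 1],
  ],
)

```text
clock: 57.9
position: [0.6224, -0.0915, 0.0497]
ee_rot: [-2.389, -2.038, -0.002]
force: [0.4, 1.4, -1.2]
width: 0.237
```

```bash
python3 go.py 626 -92.4 50.6 80.9 45 8
```

```text
t 57.9 pos [622.4 -91.5  49.7] psi 80.9 tilt 0.1 j7 1.54 w 21.8 F [ 0.4  1.4 -1.2] n 1
   [-0.002, 0.024, -0.006, 0.0, -0.004, 0.002]
```

Request:
play_rows(
  rows=[
    [-0.004, 0.014, 0, 0, 0, 0, 1],
    [-0.002, 0.014, 0, 0, 0, 0, 1],
    [0, 0, 0, 0, 0, 0, 1],
  ],
)

```text
clock: 58.2
position: [0.6257, -0.0929, 0.0497]
ee_rot: [-2.388, -2.037, -0.0]
force: [-0.6, 1.8, 0.6]
width: 0.237
```

```bash
python3 go.py 626 -92.4 50.6 80.9 45 8
```

```text
t 58.2 pos [625.7 -92.9  49.7] psi 80.9 tilt 0.16 j7 1.54 w 21.8 F [-0.6  1.8  0.6] n 1
   [0.004, 0.001, -0.006, -0.004, -0.004, 0.002]
```

Request:
play_rows(
  rows=[
    [0.003, 0, 0, 0, 0, 0, 1],
    [0, 0, 0, 0, 0, 0, -0.1],
    [0, 0, 0, 0, 0, 0, -0.1],
    [0, 0, -0.1, 0, 0, 0, -0.1],
    [0, 0, -0.3, 0, 0, 0, -0.1],
  ],
)

```text
clock: 58.7
position: [0.6227, -0.0928, 0.1064]
ee_rot: [-2.384, -2.033, 0.011]
force: [0.3, -0.2, 0.4]
width: 0.524
```

Request:
play_rows(
  rows=[
    [0, 0, -0.3, 0, 0, 0, -0.1],
    [-0.3, 0, -0.2, 0, 0, 0, -0.1],
    [-0.3, 0, 0, 0, 0, 0, -0.1],
    [-0.3, 0, 0, 0, 0, 0, -0.1],
    [-0.3, 0, 0, 0, 0, 0, -0.1],
  ],
)

```text
clock: 59.2
position: [0.6036, -0.2622, 0.1952]
ee_rot: [2.372, 2.056, 0.013]
force: [1.0, 0.8, -0.8]
width: 0.553
```

```bash
python3 - <<'E'
from det import *
from tgt import *
print(observe()["position"],observe()["clock"])
c,s=np.cos(TH),np.sin(TH);M=np.array([[c,-s],[s,c]])
a=get_image("top");cv2.imwrite("pics/top9.png",a);b=get_image("side");cv2.imwrite("pics/side9.png",b)
D,W=feats(a,310,165,365,230)
for d in D:
    if d[1]>25: print((((cast("top",[d[0]],.036)[:,:2]*1000-O)@M).round(1)[0].tolist()))
Db,_=feats(b,310,185,390,250)
for d in D:
    if d[1]<25: continue
    best=min(((tri(d[0],e[0])[1],e) for e in Db if 8<e[1]<60 and .0<tri(d[0],e[0])[0][2]<.06),key=lambda q:q[0],default=None)
    if best and best[0]<.003: print("z",(tri(d[0],best[1][0])[0][2]*1000).round(1),d[0].round(0))
cv2.imwrite("pics/t21.png",np.hstack([cv2.resize(a[150:240,260:380],None,fx=3.3,fy=3.3),cv2.resize(b[150:250,280:390],None,fx=3.6,fy=2.97)]))
E
```

```text
[ 0.60356624 -0.26223855  0.19515236] 59.2
[45.4, 49.2]
[48.8, 15.2]
[48.7, -48.7]
[14.7, 16.2]
[15.7, -15.6]
[16.8, -48.8]
[-18.4, 46.8]
[-17.0, 15.6]
[-48.8, 47.5]
[-48.1, -16.9]
[-47.5, -48.7]
z 37.0 [319. 175.]
z 36.3 [333. 176.]
z 36.8 [357. 180.]
z 36.5 [343. 191.]
z 36.1 [356. 192.]
z 36.3 [329. 201.]
z 36.9 [339. 215.]
z 36.4 [352. 217.]
```

View pics/t21.png

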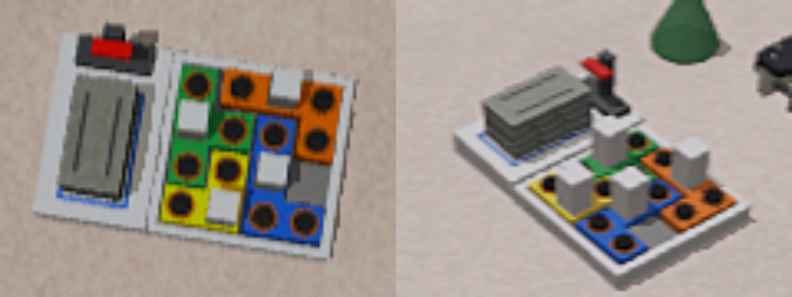

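View pics/side9.png

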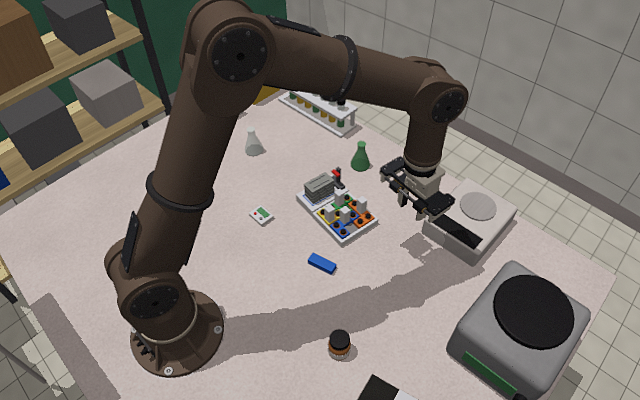

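```bash
python3 - <<'E'
from det import *
from tgt import *
a=cv2.imread("pics/top9.png");c,s=np.cos(TH),np.sin(TH);M=np.array([[c,-s],[s,c]])
u=cv2.resize(a[165:220,270:310],None,fx=8,fy=8,interpolation=cv2.INTER_CUBIC).astype(int)
m=((u[...,1]>=u[...,2])&(u.max(2)<140)&(u.max(2)>82)&(u.max(2)-u.min(2)<30)).astype(np.uint8)
m=cv2.morphologyEx(cv2.morphologyEx(m,cv2.MORPH_CLOSE,np.ones((15,15))),cv2.MORPH_OPEN,np.ones((25,25)))
k,l,st,ce=cv2.connectedComponentsWithStats(m);i=1+np.argmax(st[1:,4]);ys,xs=np.nonzero(l==i)
P=cast("top",(np.c_[xs,ys]+.5)/8-.5+[270,165],.086)[:,:2]*1000
r=cv2.minAreaRect(P.astype(np.float32));print(r,(np.array(r[0])-O)@M)
cv2.imwrite("pics/t22.png",np.hstack([cv2.resize(u.astype(np.uint8),None,fx=1,fy=1),cv2.merge([(l==i).astype(np.uint8)*255]*3)]))
for n in ("top0","top9"):
    H=hsv(cv2.imread(f"pics/{n}.png"));q=((H[...,0]<6)|(H[...,0]>174))&(H[...,1]>190)&(H[...,2]>120);q[180:]=0
    ys,xs=np.nonzero(q);print(n,"tab",xs.mean(),ys.mean())
E
```

```text
((585.93701171875, 43.57649230957031), (55.11886215209961, 86.35879516601562), 82.97308349609375) [-11.55959684 112.86883782]
top0 tab 293.50943396226415 164.1320754716981
top9 tab 293.5 164.3448275862069
```

View pics/t22.png

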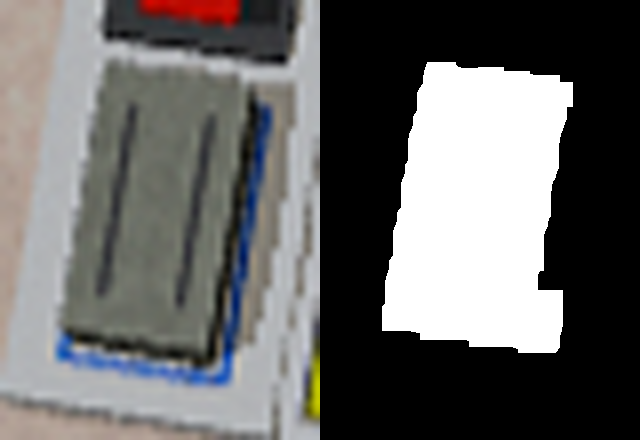

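```bash
python3 - <<'E'
from h import *
from tgt import *
c,s=np.cos(TH),np.sin(TH);M=np.array([[c,-s],[s,c]])
q=(np.array([(108,60),(252,78),(215,348),(66,325)])+.5)/8-.5+[270,165]
P=cast("top",q,.086)[:,:2]*1000;print(((P-O)@M).round(1),((P.mean(0)-O)@M).round(1))
E
```

```text
[[ 30.1 137.8]
 [ 31.5  93.4]
 [-52.1  91.1]
 [-52.4 136.9]] [-10.7 114.8]
```

```bash
python3 -c "
from cell import *
print(sign_off(), observe()['clock'])"
```

```text
the job is handed in; nothing more can be done
the job is handed in; nothing more can be done
```

I fitted the four vial blocks into the bay, then stacked four plates on the pad. No spare plates were left, because only four were there. I handed in at about 59 s with the robot clear of everything.

- **Blocks:** In the last pictures all four are in their own cells. The cap heights I could match between the two cameras (eight of eleven) agree within 1 mm, so I take them to lie flat on the floor. The blue, orange and yellow caps read within about 1 mm of their cell centres. Green reads up to 2.6 mm off and is turned about 2°, but still lies in its cells.
- **A knock during the run:** Orange was pushed about 6 mm inside the bay while I was on the third or fourth plate. It stayed flat. After the stack was finished I slid it back square, and it now reads within 1 mm. So this fix came after the plates, not before them.
- **Stack:** The tab top measured about 56 mm above the deck, which means four plates. Each plate touched down within 1 mm of the expected height, so the stack top should be level with the tab.
- **Stack position:** The top plate reads about 2 mm from the pad centre, from corners I picked by eye. Two automatic outlines of the plate picked up shadow and side faces, and put it up to 7 mm off. I did not trust those.
- **Everything else:** The gauge tab is in the same place as in the first picture. I saw no sign of movement of the flasks, jar, timer, slide box or beaker, but I did not measure them, and the arm hid the beaker in the last side view.

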